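# Punch-mark knife-handle slabs in a toggle-clamp carriage

### The arm

A 6-joint arm with a two-finger parallel gripper is mounted at the origin on the work surface. World frame = base frame: x ahead of the robot, y to its left, z up, the work surface at z = 0. Lengths are in m, angles in rad, forces in N, time in s.
With the tool pointing down it reaches from about 0.25 to 0.775 m from the base axis. Payload 4 kg.
Tool frame: the origin (TCP) lies at the very end of the fingers, on their centre line; the grasp point (between the pads) lies 19 mm behind it (robot.grip_point_offset is the distance from the TCP to the grasp point, in m); z points along the fingers, x is the direction in which the jaws open and shut, and the axes are right-handed (so a half turn about z gives the same grasp; the last joint's range is limited). The gripper opens to 94 mm and grips with 3 to 60 N. Pads are 16 mm wide; open, the fingers measure 119 mm over their backs; the gripper's body (75 mm by 177 mm) begins 78 mm behind the grasp point.
Start: joints at [-1.37, 0.087, 1.371, -0, 1.684, -0.103], TCP at [0.165, -0.525, 0.182] pointing down, gripper open.
Joint ranges: [-3.1, 3.1], [-0.76, 2.03], [0.27, 2.55], [-1.08, 4.22], [0.17, 2.65], [-2.57, 2.57]. Speed limits (rad/s): [2.79, 2.79, 3.14, 3.14, 3.14, 3.14].

### API

Orientations are given as [roll, pitch, yaw] about the fixed x, y, z axes, in that order (R = Rz(yaw) Ry(pitch) Rx(roll)).
In Python, from bench import robot gives the robot as it stands.
- The arm moves only by the shell command python3 -m inch 'ROWS'. ROWS is text: rows parted by semicolons, each of 5 numbers parted by spaces: the shift along the tool's x, y, z in cm, then the turn about the tool's z in rad, then the closure, from 0 (fully open) to 1 (shut). In form: tx ty tz spin claw; .... A call has 1 to 20 rows; each row is the pose to reach, as a shift and turn from the pose measured when the call began, along the tool's axes at that moment; what a row does not reach only later rows make up. A row lasts 1/12 s, in which the tool goes at most 41.7 mm and 7.16 degrees, less where a joint would pass 70% of its speed; a pose out of reach is approached as far as the arm can. A call with a gripper value outside its range is refused whole. The fingers move at their own pace and stop on an object; the grip force is fixed at half the most. Time passes only in rows, so rows that repeat a pose let the fingers close. It gives the time, the measured TCP pose, the force and the opening at its end, in the units of the state.
- robot.get_obs(): the state, without advancing time (a new reading comes with each control period).
- robot.snapshot(name): name is "scene" or "side" or "wrist"; returns (picture, depth): 480x640x3 uint8, blue, green, red; 480x640 float32, m along the optical axis (not along the pixel's ray), 0 where there is no reading.
- robot.camera_info(name): a dict with "K" (3x3 intrinsics, pixels), "dist" ([k1, k2, p1, p2, k3] as OpenCV has them; the pictures are not rectified), "extrinsics" (4x4, takes a point from world to camera coordinates); the wrist camera has in their place "mount" (4x4, takes a point from camera to tool coordinates, whose origin is the TCP and whose axes are the tool frame's). Camera axes: x right, y down, z forward; pixel columns grow to the right and rows downward; lengths in m; the calibration is good to about 2 mm. A picture is of the moment at which its call begins: read the wrist's pose just before it. camera_info takes no time and is no camera call.
- robot.close_job(): hands the job in, once; it reports no verdict.
The state is a dict: "time": time; "joint_positions": joint angles; "qvel": joint speeds; "joint_torque": joint torques, N m; "tool_pos": TCP position; "ee_rot": TCP orientation; "wrist_force": force on the tool from outside, world axes, zero at the start; "wrist_torque": the same for the moment, N m; "width": finger opening in m.
Only numpy, scipy, OpenCV 4.12 (cv2) and the standard library are available. Lean on these libraries where they do the work, as an engineer would, in place of code of your own. Each camera call takes 0.05 s, during which the arm holds its last target.

### The job

Put every wooden slab that lies on the rubber mat into the carriage nest of its own length, dotted end towards you, and swing the toggle clamp down onto them. Then slide the carriage and stop for a full second with each slab's dot right under the punch tip, which marks it by itself: shortest slab first, then on up to the longest, all still clamped. Finally lay the slabs flat in the steel tray, none on top of another, and leave the carriage fully home with the clamp thrown right back open; do not disturb the other tools.

Things in the scene. Friction and masses are not known exactly. Their poses are not given: they have to be found in the camera images.
- slab_short: short wooden knife-handle slab, 80 x 26 x 18 mm (length x width x thickness), about 48 g, starts lying flat on the black rubber mat (4 mm thick, 165 x 180 mm, fixed). Both broad faces are alike; either may be up. Origin: its middle, 9 mm inside each broad face; x along its length, z across its thickness; the dotted end is its -x end.
- mark_short (a point): the marked spot of the short slab, at mid-thickness: 9 mm under the centre of a black dot 10 mm across (the same on both broad faces), on the centre line, 20 mm from the slab's -x end.
- nest_short (a point): where the short slab's mark belongs when that slab is down in its nest: pocket 84 x 30 mm (2 mm play all round), rims 4 mm high. The slab then lies along this point's x (the carriage's), dot end to -x (robot side), either broad face up, its middle 20 mm to +x of this point, level with it. The nest floor is 9 mm below this point.
- slab_medium: medium wooden knife-handle slab, 100 x 26 x 18 mm (length x width x thickness), about 60 g, starts lying flat on the black rubber mat (4 mm thick, 165 x 180 mm, fixed). Both broad faces are alike; either may be up. Origin: its middle, 9 mm inside each broad face; x along its length, z across its thickness; the dotted end is its -x end.
- mark_medium (a point): the marked spot of the medium slab, at mid-thickness: 9 mm under the centre of a black dot 10 mm across (the same on both broad faces), on the centre line, 20 mm from the slab's -x end.
- nest_medium (a point): where the medium slab's mark belongs when that slab is down in its nest: pocket 104 x 30 mm (2 mm play all round), rims 4 mm high. The slab then lies along this point's x (the carriage's), dot end to -x (robot side), either broad face up, its middle 30 mm to +x of this point, level with it. The nest floor is 9 mm below this point.
- slab_long: long wooden knife-handle slab, 120 x 26 x 18 mm (length x width x thickness), about 72 g, starts lying flat on the black rubber mat (4 mm thick, 165 x 180 mm, fixed). Both broad faces are alike; either may be up. Origin: its middle, 9 mm inside each broad face; x along its length, z across its thickness; the dotted end is its -x end.
- mark_long (a point): the marked spot of the long slab, at mid-thickness: 9 mm under the centre of a black dot 10 mm across (the same on both broad faces), on the centre line, 20 mm from the slab's -x end.
- nest_long (a point): where the long slab's mark belongs when that slab is down in its nest: pocket 124 x 30 mm (2 mm play all round), rims 4 mm high. The slab then lies along this point's x (the carriage's), dot end to -x (robot side), either broad face up, its middle 40 mm to +x of this point, level with it. The nest floor is 9 mm below this point.
- punch_tip (a point): lowest point of the fixed marking punch, a steel cone under a 34 mm cylinder on a grey C-frame at the robot's side of the station; it points straight down, 13 mm above the tops of nested slabs. The head's top is 105 mm above the bench. Axes are the station's: its y is the direction the carriage slides.
- carriage (a joint): slide of the aluminium carriage (m): 0 = home, at its stop at the -y end; grows to 0.22 to +y, towards the punch. Nests from +y to -y: short, medium, long, 58 mm apart; with the carriage home their marks lie 92, 150, 208 mm short of the punch tip along the slide, in line with it. Stiff (about 2 N), stays where left.
- carriage_post (a point): top centre of the black upright post on the carriage, 16 mm in diameter, at its -y end, standing 60 mm above it (carriage top 30 mm, post top 90 mm above the bench): the handle to slide the carriage by.
- clamp (a joint): toggle clamp angle (rad), hinged at the carriage's far (+x) end: 0 = closed, its 146 mm rubber-faced bar lying across the tops of nested slabs (-0.06 if nests are empty); 1.75 = fully open, thrown back to +x. Gravity toggles it: past about 1.4 it falls open, else it falls shut, pressing with about 3 N; the grip takes up to about 4 N. May start open or shut.
- clamp_grip (a point): middle of the clamp's red round grip bar, 14 mm in diameter, along the carriage's y, 64 mm free between its two stalks; 125 mm above the bench when closed, on an arc of 106 mm radius about the hinge. The arm lies 41 mm below it when closed. It turns easily between fingers that pinch it from above, closing along the carriage's x.
- clamp_hinge (a point): point on the clamp's hinge axis (along the carriage's y), 75 mm above the bench, at the middle of the clamp; its axes are the carriage's. With the clamp closed the grip is 93 mm towards -x and 50 mm up from here; opening swings it up and over to +x.
- clamp_bar (a point): middle of the press bar's underside, which touches the slab tops when closed; moves with the clamp.
- tray_in (a point): centre of the inner floor of the steel tray (fixed; floor 5 mm above the bench, inside 175 mm along its x by 160 mm along its y, lip 7 mm above the floor). Its axes are the tray's.
- screwdriver: screwdriver lying on the bench beyond the station; not part of the job, leave alone. Origin: at its underside.
- hammer: hammer lying on the bench beyond the station; not part of the job, leave alone. Origin: at its underside.
- tin: small metal tin, 72 mm across, 70 mm high, standing on the bench beyond the station; not part of the job, leave alone. Origin: at its underside.

How it is judged:
By the outcome, as a careful person would: the job done as asked, in the order asked, and still so for the second after the job is handed in, with the robot touching nothing.
Of slab_short, slab_medium, slab_long only 2 to 3 are there at a start; the rules pass over those that are not, and their reading is None.
At some moment in a run one of slab_short, slab_medium, slab_long may be knocked a few centimetres aside while the robot is not near it.
Once in a run the grip may slacken for a moment while it holds something.
It also fails if it takes over 210 s, if anything falls off the work surface, if the arm or the gripper's body presses on something with over 40 N, if the wrist force passes 120 N, or if a joint passes its speed limit or range.

## Working session

There is one attempt and no reset: what is moved stays moved. The work goes in short steps, Python scripts to look and compute and a shell command to move; the robot and the scene stay as the last step left them, time stands still between calls to the robot, and variables do not carry over. Pictures are saved under pics/ and viewed, and the job is handed in when it is done.

```bash
ls -la; mkdir -p pics
cat > h.py <<'E'
import numpy as np, cv2
from bench import robot
from scipy.spatial.transform import Rotation as Rn
def snap(name,fn=None):
    o=robot.get_obs(); p,d=robot.snapshot(name)
    if fn: cv2.imwrite('pics/'+fn+'.png',p)
    np.savez('pics/'+(fn or name)+'.npz',p=p,d=d,tp=o['tool_pos'],tr=o['ee_rot'])
    return p,d,o
def cam(name,o=None):
    c=robot.camera_info(name); K=np.array(c['K']);D=np.array(c['dist'])
    if 'extrinsics' in c and c['extrinsics'] is not None: T=np.linalg.inv(np.array(c['extrinsics']))
    else:
        W=np.eye(4);W[:3,:3]=Rn.from_euler('xyz',o['ee_rot']).as_matrix();W[:3,3]=o['tool_pos'];T=W@np.array(c['mount'])
    return K,D,T   # T cam->world
def ray(px,C):
    K,D,T=C
    u=cv2.undistortPoints(np.array(px,float).reshape(-1,1,2),K,D).reshape(-1,2)
    r=np.c_[u,np.ones(len(u))]@T[:3,:3].T
    return T[:3,3],r
def onplane(px,C,z):
    o,r=ray(px,C); return o+r*((z-o[2])/r[:,2])[:,None]
def proj(P,C):
    K,D,T=C; Ti=np.linalg.inv(T)
    rv,_=cv2.Rodrigues(Ti[:3,:3]); return cv2.projectPoints(np.array(P,float).reshape(-1,1,3),rv,Ti[:3,3],K,D)[0].reshape(-1,2)
def frompix(px,d,C):
    o,r=ray(px,C); px=np.array(px).reshape(-1,2).astype(int); z=d[px[:,1],px[:,0]]
    return o+r*z[:,None]
E
python3 - <<'E'
from h import *
o=robot.get_obs(); print(o); print(robot.grip_point_offset)
for n in ['scene','side','wrist']:
    p,d,o=snap(n,n+'0'); c=robot.camera_info(n); print(n,{k:np.round(v,3).tolist() for k,v in c.items() if k!='name' and not isinstance(v,str)})
E
```

```text
total 12
drwxr-xr-x  3 agent agent 4096 Dec  7 04:26 .
drwxr-xr-x 23 root  root  4096 Dec  7 04:26 ..
drwxr-xr-x  2 agent agent 4096 Dec  7 04:26 pics
{'time': 0.0, 'joint_positions': array([-1.37007862e+00,  8.79134643e-02,  1.37227254e+00, -8.97107609e-06,
        1.68358812e+00, -1.03106965e-01]), 'qvel': array([ 0.00075262,  0.00094163, -0.00142265,  0.0002574 ,  0.00080379,
       -0.00046712]), 'joint_torque': array([ 4.10608945e-04, -3.40175807e+01, -3.02426720e+01,  7.18041253e-02,
        3.31019587e-02, -1.59749648e-04]), 'tool_pos': array([ 0.16441091, -0.52421167,  0.18031767]), 'ee_rot': array([-3.14137700e+00,  2.17080244e-03, -1.26697242e+00]), 'wrist_force': array([0.43098611, 0.06781413, 0.22025737]), 'wrist_torque': array([-0.00747671, -0.05394787,  0.00570222]), 'width': 0.09403700158089312}
0.0188
scene {'K': [[439.847, 0.0, 317.538], [0.0, 439.847, 238.677], [0.0, 0.0, 1.0]], 'dist': [-0.015, 0.0, 0.0, 0.0, 0.0], 'extrinsics': [[-0.771, 0.637, -0.0, 0.45], [0.415, 0.501, -0.76, -0.195], [-0.484, -0.586, -0.65, 1.375], [0.0, 0.0, 0.0, 1.0]]}
side {'K': [[574.685, 0.0, 317.693], [0.0, 574.685, 244.436], [0.0, 0.0, 1.0]], 'dist': [-0.049, 0.0, 0.0, 0.0, 0.0], 'extrinsics': [[-0.99, -0.141, -0.019, 0.602], [-0.061, 0.546, -0.836, 0.129], [0.128, -0.826, -0.549, 1.413], [0.0, 0.0, 0.0, 1.0]]}
wrist {'K': [[330.438, 0.0, 320.998], [0.0, 330.438, 244.075], [0.0, 0.0, 1.0]], 'dist': [-0.055, 0.0, 0.0, 0.0, 0.0], 'mount': [[1.0, 0.001, -0.0, -0.0], [-0.001, 0.966, 0.257, -0.076], [0.001, -0.257, 0.966, -0.203], [0.0, 0.0, 0.0, 1.0]]}
```

View pics/scene0.png

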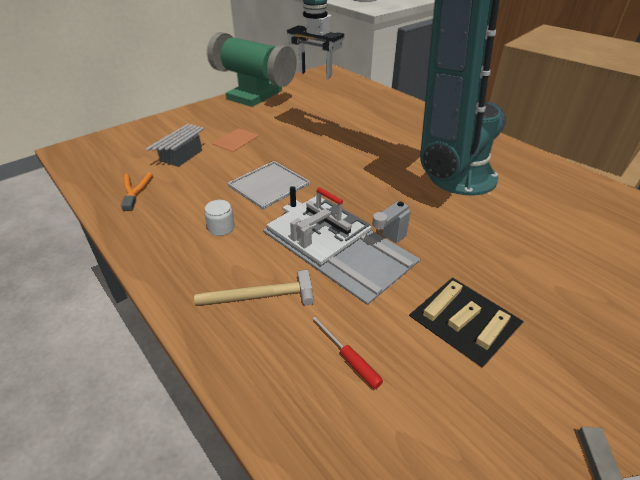

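View pics/side0.png

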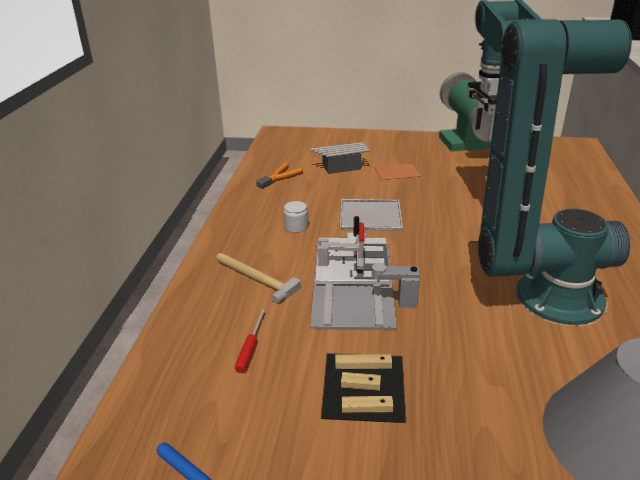

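View pics/wrist0.png

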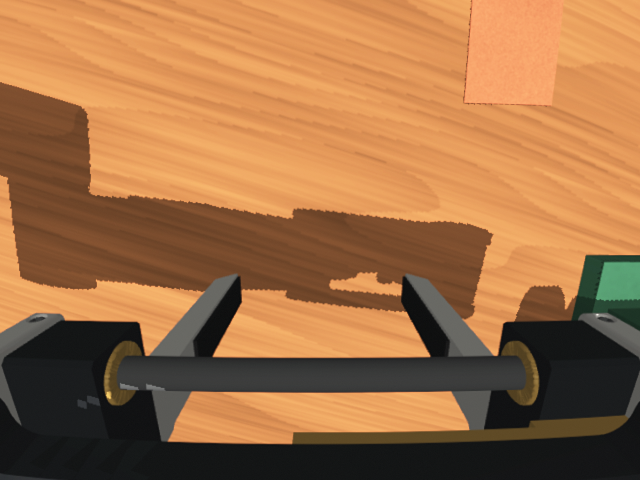

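The overview shows three slabs on the mat (scene px ~(443,300), (465,316), (493,329)), the station at ~(330,240) with the clamp apparently shut, and the tray at ~(270,184). I'll enlarge the crops.

Run:
```python
from h import *
p=cv2.imread('pics/scene0.png'); cv2.imwrite('pics/c1.png',cv2.resize(p[150:370,220:530],None,fx=2.58,fy=2.58,interpolation=cv2.INTER_CUBIC))
p=cv2.imread('pics/side0.png'); cv2.imwrite('pics/c2.png',cv2.resize(p[190:430,280:440],None,fx=2.5,fy=2.5,interpolation=cv2.INTER_CUBIC))
for n,pts in [('side',[(341,201),(400,201),(342,228),(401,228),(325,415),(405,420),(333,353),(402,355),(356,217),(361,225),(361,241)]),('scene',[(292,187),(317,189),(342,203),(380,215)])]:
    z=np.load('pics/%s0.npz'%n); print(n); print(np.c_[pts,np.round(frompix(pts,z['d'],cam(n)),3)])
```

```text
side
[[ 3.41e+02  2.01e+02  5.89e-01 -3.94e-01  1.70e-02]
 [ 4.00e+02  2.01e+02  4.05e-01 -4.50e-01 -2.00e-03]
 [ 3.42e+02  2.28e+02  5.72e-01 -2.63e-01 -1.00e-03]
 [ 4.01e+02  2.28e+02  3.99e-01 -2.75e-01  3.00e-03]
 [ 3.25e+02  4.15e+02  5.31e-01  4.40e-01  6.00e-03]
 [ 4.05e+02  4.20e+02  3.76e-01  4.30e-01  2.00e-03]
 [ 3.33e+02  3.53e+02  5.37e-01  2.57e-01 -5.00e-03]
 [ 4.02e+02  3.55e+02  3.86e-01  2.49e-01 -1.00e-03]
 [ 3.56e+02  2.17e+02  5.25e-01 -1.78e-01  9.00e-02]
 [ 3.61e+02  2.25e+02  5.04e-01 -7.90e-02  1.26e-01]
 [ 3.61e+02  2.41e+02  5.00e-01 -2.00e-02  1.15e-01]]
scene
[[ 2.92e+02  1.87e+02  5.22e-01 -1.81e-01  9.00e-02]
 [ 3.17e+02  1.89e+02  5.09e-01 -9.20e-02  1.24e-01]
 [ 3.42e+02  2.03e+02  4.91e-01 -1.80e-02  1.14e-01]
 [ 3.80e+02  2.15e+02  4.47e-01  6.80e-02  1.07e-01]]
```

View pics/c1.png

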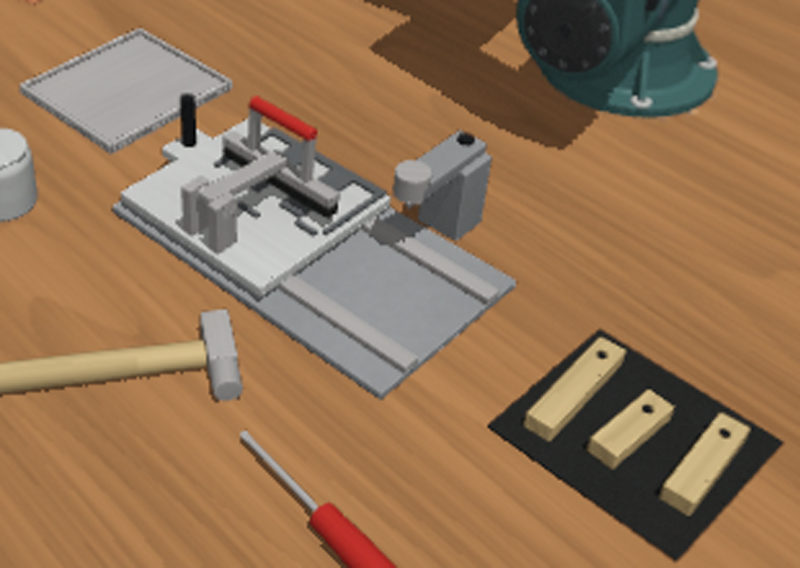

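View pics/c2.png

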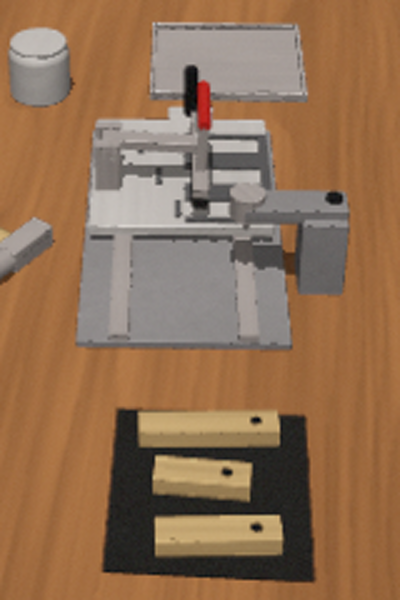

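Clamp is shut (red grip upright above the nests), all three slabs have dots towards the robot. Heading over the station with the wrist camera.

```bash
cat >> h.py <<'E'
def to(x,y,z,yaw):
    o=robot.get_obs(); R=Rn.from_euler('xyz',o['ee_rot']).as_matrix()
    s=R.T@(np.array([x,y,z])-o['tool_pos'])*100
    tgt=Rn.from_euler('xyz',[np.pi,0,yaw]).as_matrix()
    rel=Rn.from_matrix(R.T@tgt).as_euler('xyz')
    print('cm',np.round(s,2),'spin',round(rel[2],4),'tilt',np.round(rel[:2],4),'rows>=',max(np.linalg.norm(s)/4.17,abs(rel[2])/0.125),'pose',np.round(o['tool_pos'],4),np.round(o['ee_rot'],4),'t',round(o['time'],2),'w',round(o['width'],4),'F',np.round(o['wrist_force'],1))
E
python3 -c "
from h import *
to(.164,-.524,.35,-1.571); to(.5,-.03,.35,-1.571)"
```

```text
cm [ -0.08   0.03 -16.94] spin 0.304 tilt [0.0003 0.0016] rows>= 4.062854581890127 pose [ 0.1644 -0.5244  0.1806] [-3.1414e+00  1.7000e-03 -1.2670e+00] t 0.15 w 0.0937 F [ 0.5  0.2 -0. ]
cm [-37.16 -46.81 -16.87] spin 0.304 tilt [0.0003 0.0016] rows>= 14.893741521789112 pose [ 0.1644 -0.5244  0.1806] [-3.1414e+00  1.7000e-03 -1.2670e+00] t 0.15 w 0.0937 F [ 0.5  0.2 -0. ]
```

```bash
python3 -m inch '0 0 -8 0.1 0; 0 0 -16.9 0.2 0; -37.2 -46.8 -16.9 0.304 0; -37.2 -46.8 -16.9 0.304 0; -37.2 -46.8 -16.9 0.304 0; -37.2 -46.8 -16.9 0.304 0; -37.2 -46.8 -16.9 0.304 0; -37.2 -46.8 -16.9 0.304 0; -37.2 -46.8 -16.9 0.304 0; -37.2 -46.8 -16.9 0.304 0; -37.2 -46.8 -16.9 0.304 0; -37.2 -46.8 -16.9 0.304 0; -37.2 -46.8 -16.9 0.304 0; -37.2 -46.8 -16.9 0.304 0; -37.2 -46.8 -16.9 0.304 0; -37.2 -46.8 -16.9 0.304 0; -37.2 -46.8 -16.9 0.304 0; -37.2 -46.8 -16.9 0.304 0; -37.2 -46.8 -16.9 0.304 0; -37.2 -46.8 -16.9 0.304 0'
python3 -c "
from h import *
snap('wrist','w1'); to(.5,.3,.3,-1.571)"
```

```text
time: 1.82
tool_pos: [0.4993, -0.0302, 0.3499]
ee_rot: [3.14, 0.001, -1.572]
wrist_force: [0.7, -0.6, 0.8]
width: 0.0939
cm [-3.306e+01 -3.000e-02  5.050e+00] spin -0.0015 tilt [0.001  0.0013] rows>= 8.01958321122318 pose [ 0.4992 -0.0306  0.3501] [ 3.1405e+00  1.3000e-03 -1.5725e+00] t 1.87 w 0.0945 F [-0.2  0.1 -0.1]
```

View pics/w1.png

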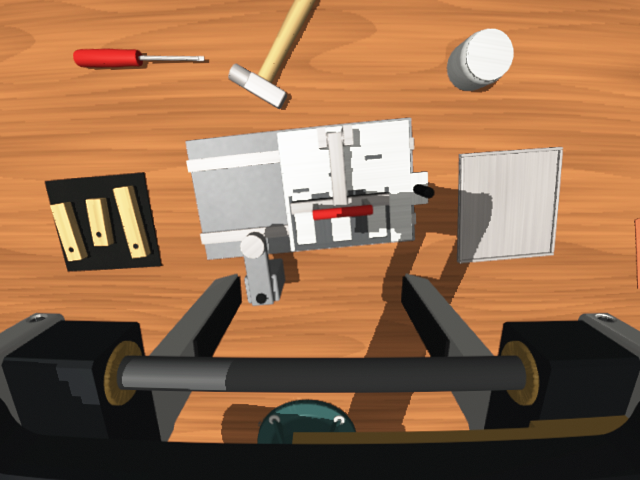

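The view at 0.35 m shows everything: mat slabs (px ~(70,235), (97,222), (130,220)), red grip (343,212), post top (424,190), punch head (253,243), tray (510,205). The station is turned a few degrees. Next, a second, closer view.

```bash
python3 -m inch '3 -3 10 0 0; 3 -3 10 0 0; 3 -3 10 0 0; 3 -3 10 0 0; 3 -3 10 0 0'
python3 -c "
from h import *
snap('wrist','w2'); to(.5,.3,.3,-1.571)"
```

```text
time: 2.28
tool_pos: [0.5276, -0.0617, 0.2487]
ee_rot: [3.137, 0.002, -1.575]
wrist_force: [-0.5, 0.2, 0.3]
width: 0.0941
cm [-36.14   2.99  -4.83] spin -0.0034 tilt [0.0003 0.0013] rows>= 8.773011759653134 pose [ 0.5286 -0.0614  0.2512] [ 3.1413e+00  1.3000e-03 -1.5744e+00] t 2.33 w 0.0938 F [-0.2 -0.1 -0.7]
```

View pics/w2.png

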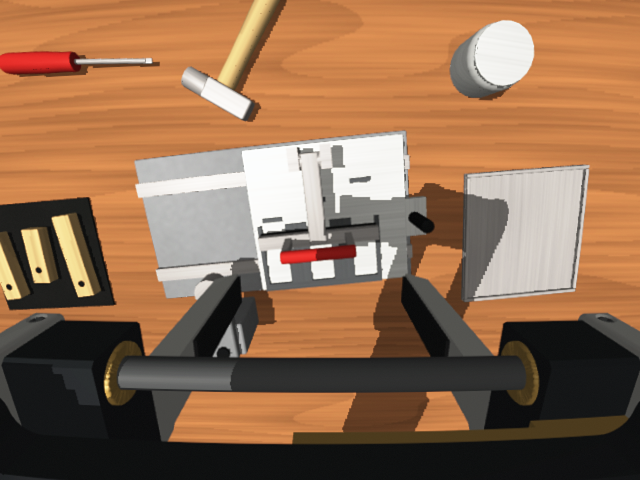

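```bash
cat >> h.py <<'E'
def load(fn,name='wrist'):
    z=np.load('pics/%s.npz'%fn); o=dict(tool_pos=z['tp'],ee_rot=z['tr']); return z['p'],z['d'],cam(name,o)
def cloud(fn,name='wrist'):
    p,d,C=load(fn,name); v,u=np.mgrid[0:480,0:640]
    o,r=ray(np.c_[u.ravel(),v.ravel()],C); P=(o+r*d.reshape(-1,1)).reshape(480,640,3); P[d==0]=np.nan
    return p,P,C
def tri(pxs,Cs):
    A=np.zeros((3,3));b=np.zeros(3)
    for px,C in zip(pxs,Cs):
        o,r=ray([px],C); r=r[0]/np.linalg.norm(r[0]); M=np.eye(3)-np.outer(r,r); A+=M;b+=M@o
    return np.linalg.solve(A,b)
E
python3 - <<'E'
from h import *
g=[];Cs=[]
for fn,n in [('w1','wrist'),('w2','wrist'),('scene0','scene'),('side0','side')]:
    p,P,C=cloud(fn,n); h=cv2.cvtColor(p,cv2.COLOR_BGR2HSV)
    red=((h[...,0]<8)|(h[...,0]>172))&(h[...,1]>150)&(h[...,2]>80)
    red&=(np.abs(P[...,0]-.5)<.08)&(np.abs(P[...,1]+.05)<.1)&(P[...,2]>.09)
    n_,l,st,ce=cv2.connectedComponentsWithStats(red.astype(np.uint8)); i=1+np.argmax(st[1:,4])
    pts=P[l==i]; 
    q=np.argwhere(l==i)[:,::-1].astype(np.float32); rect=cv2.minAreaRect(q)
    box=cv2.boxPoints(rect)
    print(fn,'grip px',ce[i],st[i],'cloud mean',np.round(np.nanmedian(pts,0),4),'rect',rect)
    W=onplane([rect[0]],C,.125);print('  at z.125',W.round(4))
    # ends along long axis
    e=sorted([tuple((box[k]+box[(k+1)%4])/2) for k in range(4)],key=lambda a:-np.linalg.norm(np.array(a)-rect[0]))[:2]
    E=onplane(e,C,.127); dd=E[0]-E[1]; print('  ends',E.round(4),np.degrees(np.arctan2(dd[0],dd[1]))%180, np.linalg.norm(dd))
    g.append(rect[0]);Cs.append(C)
    # post top and punch
    m=(np.abs(P[...,2]-.09)<.006)&(h[...,2]<70)&(np.abs(P[...,0]-.52)<.04)&(np.abs(P[...,1]+.17)<.05)
    if m.sum()>5: print('  post',m.sum(),np.nanmean(P[m],0).round(4),np.argwhere(m)[:,::-1].mean(0))
    m=(np.abs(P[...,2]-.105)<.006)&(np.abs(P[...,0]-.44)<.07)&(np.abs(P[...,1]-.08)<.06)
    if m.sum()>5:
        Q=P[m]; print('  punch head',m.sum(),np.nanmin(Q,0).round(3),np.nanmax(Q,0).round(3))
print('tri w1w2',tri(g[:2],Cs[:2]),'all',tri(g,Cs))
E
```

```text
w1 grip px [342.23339318 211.80071813] [313 205  60  15 557] cloud mean [ 0.5045 -0.0563  0.1253] rect ((342.4455261230469, 211.95547485351562), (9.751364707946777, 59.60272216796875), 84.2894058227539)
  at z.125 [[ 0.5044 -0.0569  0.125 ]]
  ends [[ 0.5087 -0.0953  0.127 ]
 [ 0.5008 -0.0182  0.127 ]] 174.1684720021488 0.07749080535024505
  post 109 [ 0.5265 -0.1794  0.089 ] [428.27522936 192.31192661]
  punch head 511 [0.37  0.051 0.099] [0.468 0.085 0.108]
w2 grip px [317.4516129  254.09566185] [280 245  76  19 899] cloud mean [ 0.5052 -0.0562  0.125 ] rect ((317.5169372558594, 254.18309020996094), (12.684534072875977, 75.23399353027344), 84.72611236572266)
  at z.125 [[ 0.505  -0.0568  0.125 ]]
  ends [[ 0.5092 -0.0951  0.127 ]
 [ 0.502  -0.0182  0.127 ]] 174.65828535483487 0.07729695753572854
  post 157 [ 0.5266 -0.1793  0.0892] [426.8089172  226.11464968]
  punch head 270 [0.37  0.05  0.099] [0.469 0.085 0.106]
scene0 grip px [329.28476821 195.38410596] [317 187  26  17 151] cloud mean [ 0.5037 -0.0527  0.1242] rect ((329.26416015625, 195.42453002929688), (28.652929306030273, 5.342071533203125), 29.05460548400879)
  at z.125 [[ 0.5044 -0.0508  0.125 ]]
  ends [[ 0.5106 -0.0915  0.127 ]
 [ 0.502  -0.0076  0.127 ]] 174.14778327347852 0.08433787771029529
  post 21 [ 0.5255 -0.1765  0.0887] [292.04761905 188.61904762]
  punch head 172 [0.371 0.052 0.099] [0.467 0.087 0.109]
side0 grip px [361.         231.79569892] [359 222   5  20  93] cloud mean [ 0.502  -0.0499  0.1234] rect ((361.0, 231.5), (19.0, 4.0), 90.0)
  at z.125 [[ 0.502  -0.0488  0.125 ]]
  ends [[ 0.5054 -0.0917  0.127 ]
 [ 0.4983 -0.0018  0.127 ]] 175.5266008496529 0.09021355522686669
  post 17 [ 0.5249 -0.1765  0.0877] [356. 218.]
  punch head 123 [0.372 0.052 0.099] [0.467 0.088 0.108]
tri w1w2 [ 0.50402011 -0.05690538  0.12215822] all [ 0.50254056 -0.05630031  0.12045125]
```

```bash
python3 -c "
from h import *
to(.504,-.056,.2,.098)"
```

```text
cm [-0.53  2.46  5.13] spin -1.6724 tilt [-0.0013  0.0001] rows>= 13.379486540535495 pose [ 0.5286 -0.0614  0.2512] [ 3.1413e+00  1.3000e-03 -1.5744e+00] t 2.33 w 0.0938 F [-0.2 -0.1 -0.7]
```

```bash
python3 -m inch '-.5 2.5 5.1 -.12 .4; -.5 2.5 5.1 -.24 .5; -.5 2.5 5.1 -.36 .5; -.5 2.5 5.1 -.48 .5; -.5 2.5 5.1 -.6 .5; -.5 2.5 5.1 -.72 .5; -.5 2.5 5.1 -.84 .5; -.5 2.5 5.1 -.96 .5; -.5 2.5 5.1 -1.08 .5; -.5 2.5 5.1 -1.2 .5; -.5 2.5 5.1 -1.32 .5; -.5 2.5 5.1 -1.44 .5; -.5 2.5 5.1 -1.56 .5; -.5 2.5 5.1 -1.672 .5; -.5 2.5 5.1 -1.672 .5; -.5 2.5 5.1 -1.672 .5'
python3 -c "
from h import *
to(.504,-.056,.1,.098);snap('wrist','w3')"
```

```text
time: 3.67
tool_pos: [0.5046, -0.0564, 0.2034]
ee_rot: [3.141, -0.005, 0.095]
wrist_force: [1.2, -0.3, 0.3]
width: 0.0472
cm [-0.1  -0.05 10.34] spin -0.0033 tilt [ 0.0003 -0.005 ] rows>= 2.4789829649684187 pose [ 0.5046 -0.0564  0.2034] [ 3.1413 -0.005   0.0947] t 3.67 w 0.0472 F [ 1.2 -0.3  0.3]
```

View pics/w3.png

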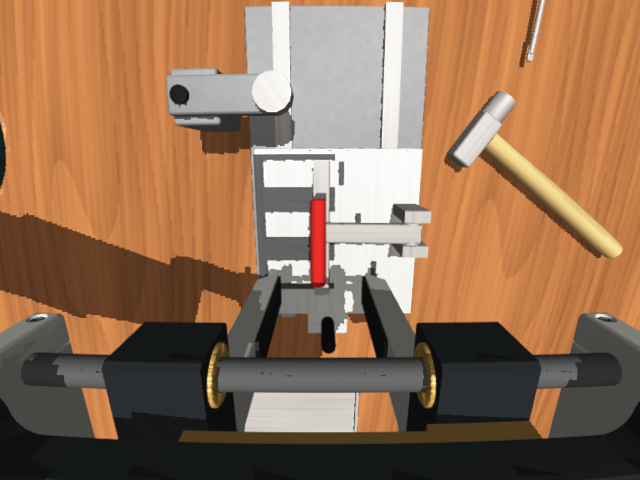

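Grip bar at px (318,243), aligned with the jaws' centre line (321). Descending and pinching.

```bash
python3 -m inch '0 0 4 0 .5; 0 0 8 0 .5; -.1 0 10.3 0 .5; -.1 0 10.3 0 .5; -.1 0 10.3 0 .5; -.1 0 10.3 0 .5'
python3 -c "
from h import *
to(.504,-.056,.1,.098)"
```

```text
time: 4.22
tool_pos: [0.5053, -0.0568, 0.1023]
ee_rot: [3.14, -0.008, 0.094]
wrist_force: [-0.5, 0.6, 0.2]
width: 0.0472
cm [-0.13 -0.09  0.23] spin -0.004 tilt [ 0.0012 -0.0078] rows>= 0.06533004022701275 pose [ 0.5053 -0.0568  0.1023] [ 3.1404 -0.0078  0.0941] t 4.22 w 0.0472 F [-0.5  0.6  0.2]
```

```bash
python3 -m inch '-.1 0 .2 0 .9; -.1 0 .2 0 1; -.1 0 .2 0 1; -.1 0 .2 0 1; -.1 0 .2 0 1; -.1 0 .2 0 1'
python3 -c "
from h import *
to(.504,-.056,.1,.098)
import numpy as np
r=106
a0=np.radians(151.7)+.06
for th in np.arange(-.06,1.8,.1):
    a=np.radians(151.7)-th
    print(round(th,2),'tx %.1f tz %.1f'%((10.6*np.cos(a)-10.6*np.cos(a0)),-(10.6*np.sin(a)-10.6*np.sin(a0))),end='; ')
"
```

```text
time: 4.72
tool_pos: [0.5033, -0.057, 0.1004]
ee_rot: [3.14, -0.005, 0.094]
wrist_force: [-7.6, -0.2, 3.8]
width: 0.0103
cm [ 0.08 -0.09  0.04] spin -0.0041 tilt [ 0.0012 -0.0052] rows>= 0.03251039446618336 pose [ 0.5033 -0.057   0.1004] [ 3.1404 -0.0052  0.0939] t 4.72 w 0.0103 F [-7.6 -0.2  3.8]
-0.06 tx 0.0 tz -0.0; 0.04 tx 0.5 tz -0.9; 0.14 tx 1.1 tz -1.8; 0.24 tx 1.7 tz -2.6; 0.34 tx 2.5 tz -3.4; 0.44 tx 3.3 tz -4.1; 0.54 tx 4.2 tz -4.7; 0.64 tx 5.1 tz -5.1; 0.74 tx 6.1 tz -5.5; 0.84 tx 7.1 tz -5.8; 0.94 tx 8.2 tz -6.0; 1.04 tx 9.2 tz -6.1; 1.14 tx 10.3 tz -6.1; 1.24 tx 11.3 tz -6.0; 1.34 tx 12.4 tz -5.8; 1.44 tx 13.4 tz -5.5; 1.54 tx 14.4 tz -5.0; 1.64 tx 15.3 tz -4.5; 1.74 tx 16.1 tz -3.9;
```

```bash
python3 -m inch '0 0 0 0 1; 0 0 0 0 1;0 0 0 0 1'; python3 -c "
from h import *
snap('wrist','w4')"
```

```text
time: 4.97
tool_pos: [0.5028, -0.0572, 0.1024]
ee_rot: [3.14, -0.005, 0.094]
wrist_force: [-4.5, 0.4, 9.6]
width: 0.0006
```

View pics/w4.png

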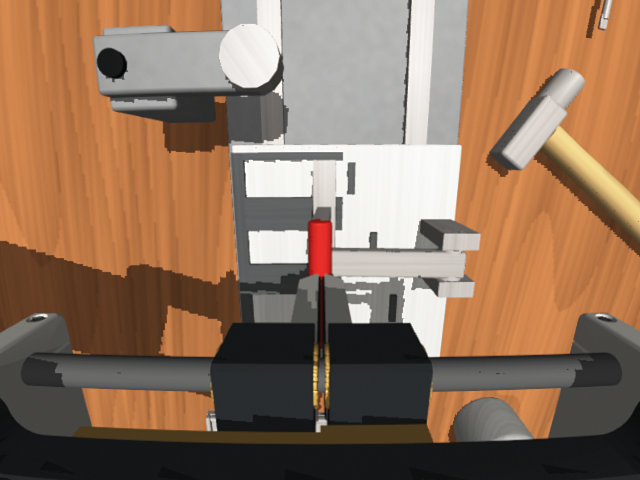

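Run:
```python
from h import *
for fn in ['w3','w4']:
    p,P,C=cloud(fn); h=cv2.cvtColor(p,cv2.COLOR_BGR2HSV)
    red=((h[...,0]<8)|(h[...,0]>172))&(h[...,1]>150)&(h[...,2]>60)&(P[...,2]>.08)
    Q=P[red]; print(fn,red.sum(),np.nanmedian(Q,0).round(4),np.nanpercentile(Q,5,axis=0).round(4),np.nanpercentile(Q,95,axis=0).round(4))
p,P,C=cloud('w4')
for x in range(0,1):
    print(np.round(P[240:420:12,321],3))
for nm in ['side','scene']: snap(nm,nm+'4')
p=cv2.imread('pics/side4.png'); q=cv2.imread('pics/scene4.png')
cv2.imwrite('pics/c4.png',np.hstack([cv2.resize(p[180:300,290:390],(400,480),interpolation=cv2.INTER_CUBIC),cv2.resize(q[140:260,270:370],(400,480),interpolation=cv2.INTER_CUBIC)]))
```

```text
w3 1234 [ 0.5029 -0.0546  0.125 ] [ 0.4963 -0.0911  0.1219] [ 0.5098 -0.0204  0.1267]
w4 1245 [ 0.5008 -0.0316  0.125 ] [ 0.4949 -0.047   0.1205] [ 0.5068 -0.018   0.1267]
[[ 0.501 -0.027  0.125]
 [ 0.502 -0.034  0.127]
 [ 0.502 -0.041  0.126]
 [ 0.503 -0.048  0.126]
 [ 0.503 -0.048  0.144]
 [ 0.503 -0.048  0.16 ]
 [ 0.503 -0.05   0.168]
 [ 0.504 -0.056  0.168]
 [ 0.504 -0.061  0.17 ]
 [ 0.508 -0.096  0.125]
 [ 0.501 -0.028  0.237]
 [ 0.501 -0.029  0.241]
 [ 0.501 -0.031  0.242]
 [ 0.522 -0.236  0.   ]
 [ 0.523 -0.252  0.   ]]
```

View pics/c4.png

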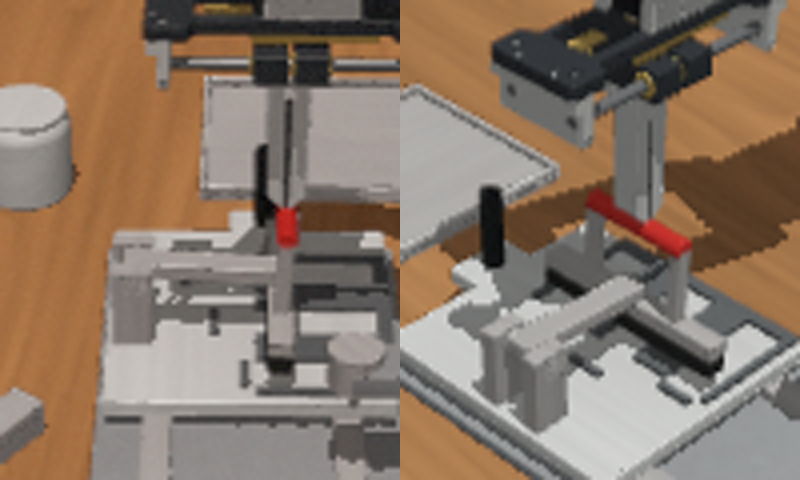

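Run:
```python
from h import *
p=cv2.imread('pics/side4.png'); q=cv2.imread('pics/scene4.png')
cv2.imwrite('pics/c5.png',np.hstack([cv2.resize(p[205:255,340:380],(400,500),interpolation=cv2.INTER_NEAREST),cv2.resize(q[170:220,310:350],(400,500),interpolation=cv2.INTER_NEAREST)]))
for n in ['side','scene']:
    print(n,proj([[.5028,-.0572,.1024],[.5028,-.0572,.1212],[.503,-.056,.1195]],cam(n)))
```

```text
side [[360.74455587 237.23708277]
 [360.90515206 230.99713245]
 [360.77481703 231.80970861]]
scene [[327.9074338  201.50908218]
 [328.02058132 195.3088933 ]
 [328.26509315 196.1207067 ]]
```

View pics/c5.png

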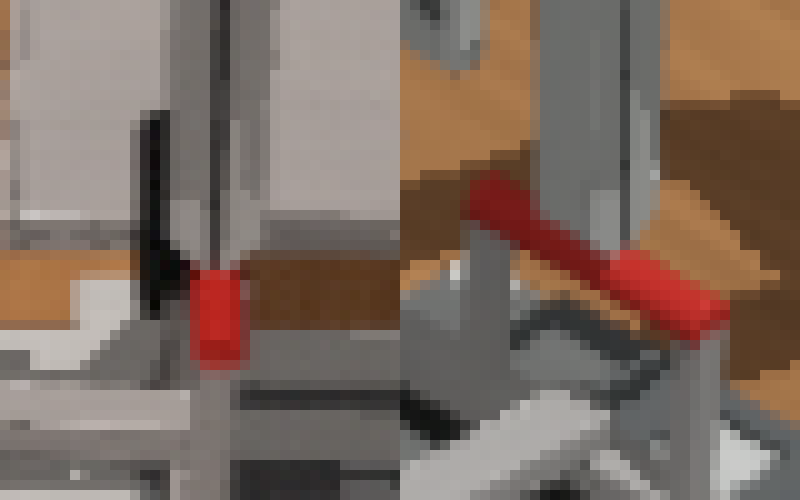

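Run:
```python
from h import *
for fn in ['w1','w3','w4']:
    p,d,C=load(fn); z=np.load('pics/%s.npz'%fn); R=Rn.from_euler('xyz',z['tr']).as_matrix()
    for dz in [0,-.0188]:
        print(fn,dz,proj([z['tp']+R@np.array([s,t,dz]) for s in (-.047,-.0236,0,.0236,.047) for t in (-.008,)],C).round(1).tolist())
z=np.load('pics/scene0.npz');R=Rn.from_euler('xyz',z['tr']).as_matrix()
print('scene',proj([z['tp']+R@np.array([s,0,0]) for s in (-.053,0,.053)],cam('scene')).round(1))
p,P,C=cloud('w3')
print(P[262:300:4,275].round(3)); print(P[262:300:4,372].round(3))
p=cv2.imread('pics/scene0.png');cv2.imwrite('pics/c6.png',cv2.resize(p[20:90,280:360],None,fx=8,fy=8,interpolation=cv2.INTER_NEAREST))
```

```text
w1 0 [[246.5, 264.2], [282.5, 264.2], [319.0, 264.3], [355.5, 264.3], [391.5, 264.2]]
w1 -0.0188 [[239.7, 274.2], [279.0, 274.3], [318.9, 274.3], [358.7, 274.3], [398.0, 274.2]]
w3 0 [[246.5, 264.2], [282.5, 264.2], [319.0, 264.3], [355.5, 264.3], [391.5, 264.2]]
w3 -0.0188 [[239.7, 274.2], [279.0, 274.3], [318.9, 274.3], [358.7, 274.3], [398.0, 274.2]]
w4 0 [[246.5, 264.2], [282.5, 264.2], [319.0, 264.3], [355.5, 264.3], [391.5, 264.2]]
w4 -0.0188 [[239.7, 274.2], [279.0, 274.3], [318.9, 274.3], [358.7, 274.3], [398.0, 274.2]]
scene [[327.6  86.3]
 [314.3  83.1]
 [301.4  79.9]]
[[ 0.457 -0.108  0.03 ]
 [ 0.457 -0.113  0.029]
 [ 0.457 -0.118  0.029]
 [ 0.457 -0.123  0.03 ]
 [ 0.479 -0.049  0.233]
 [ 0.48  -0.049  0.24 ]
 [ 0.48  -0.05   0.243]
 [ 0.481 -0.05   0.247]
 [ 0.482 -0.05   0.252]
 [ 0.482 -0.052  0.252]]
[[ 0.572 -0.096  0.033]
 [ 0.572 -0.1    0.036]
 [ 0.573 -0.106  0.033]
 [ 0.573 -0.111  0.035]
 [ 0.533 -0.044  0.234]
 [ 0.532 -0.043  0.241]
 [ 0.531 -0.043  0.247]
 [ 0.53  -0.043  0.252]
 [ 0.529 -0.043  0.258]
 [ 0.529 -0.045  0.258]]
```

View pics/c6.png

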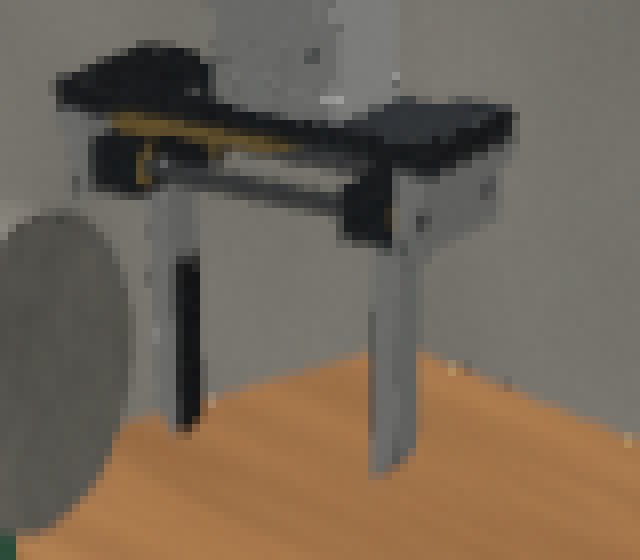

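The wrist, scene and contact evidence agree: the true fingertips stand about 24 mm higher than the reported TCP (tips rest on the bar's top at 0.126 while the TCP reads 0.102). I'll allow for that from here. Lift, open, go deeper.

```bash
python3 -m inch '0 0 -1 0 .5; 0 0 -1.5 0 .5; 0 0 -1.5 0 .5; 0 0 -1.5 0 .5; .1 0 .8 0 .5; .1 0 2.5 0 .5; .1 0 2.5 0 .5; .1 0 2.5 0 .5; .1 0 2.5 0 .5'
python3 -c "
from h import *
to(.504,-.056,.0765,.098);snap('scene','s5')
q=cv2.imread('pics/s5.png')
cv2.imwrite('pics/c7.png',cv2.resize(q[160:230,300:360],(600,700)[:2],interpolation=cv2.INTER_NEAREST))"
```

```text
time: 5.87
tool_pos: [0.5043, -0.0572, 0.0779]
ee_rot: [3.139, -0.006, 0.094]
wrist_force: [0.2, -0.6, 0.1]
width: 0.0469
cm [-0.02 -0.13  0.14] spin -0.0042 tilt [ 0.0021 -0.0056] rows>= 0.04594207551368397 pose [ 0.5043 -0.0572  0.0779] [ 3.1395 -0.0056  0.0938] t 5.87 w 0.0469 F [ 0.2 -0.6  0.1]
```

View pics/c7.png

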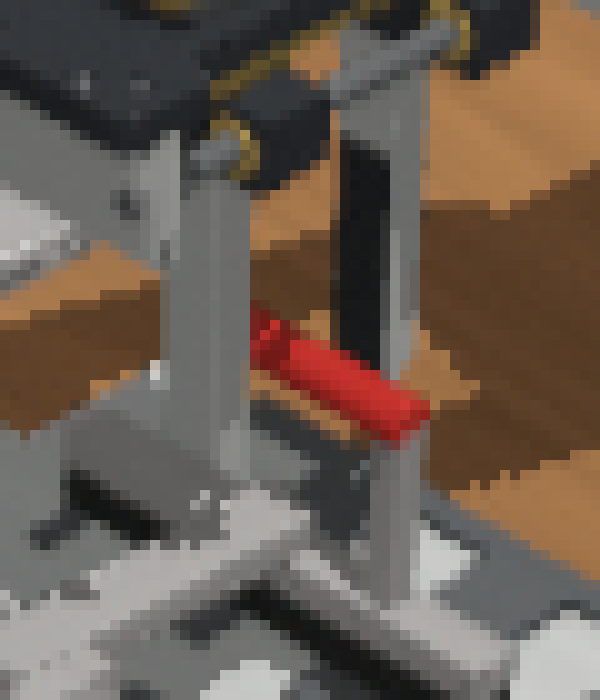

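Fingers now straddle the bar. Pinching.

```bash
python3 -m inch '0 0 0 0 .9; 0 0 0 0 1; 0 0 0 0 1; 0 0 0 0 1; 0 0 0 0 1; 0 0 0 0 1; 0 0 0 0 1'
```

```text
time: 6.5
tool_pos: [0.5022, -0.0576, 0.0786]
ee_rot: [3.139, -0.001, 0.094]
wrist_force: [-7.2, -1.0, 4.8]
width: 0.0129
```

```bash
python3 -m inch '0 0 0 0 1; .2 0 -.45 0 1; .5 0 -.9 0 1; .8 0 -1.35 0 1; 1.1 0 -1.8 0 1; 1.4 0 -2.2 0 1; 1.7 0 -2.6 0 1; 2.1 0 -3 0 1; 2.5 0 -3.4 0 1; 2.9 0 -3.8 0 1; 3.3 0 -4.1 0 1; 4.2 0 -4.7 0 1; 5.1 0 -5.1 0 1; 5.6 0 -5.3 0 1; 6.1 0 -5.5 0 1; 6.1 0 -5.5 0 1'
```

```text
time: 7.83
tool_pos: [0.5637, -0.0522, 0.1379]
ee_rot: [3.137, -0.003, 0.094]
wrist_force: [-7.0, -1.4, 8.3]
width: 0.0134
```

```bash
python3 -m inch '.5 0 0 0 1; 1 0 -.1 0 1; 1.5 0 -.2 0 1; 2.1 0 -.2 0 1; 3.1 0 -.3 0 1; 4.2 0 -.3 0 1; 5.2 0 -.2 0 1; 5.8 0 -.1 0 1; 6.3 0 0 0 1; 6.8 0 .2 0 1; 7.3 0 .3 0 1; 7.8 0 .5 0 1; 8.3 0 .7 0 1; 8.8 0 1 0 1; 9.2 0 1.3 0 1; 9.6 0 1.5 0 1; 9.8 0 1.7 0 1; 9.8 0 1.7 0 1'
python3 -c "
from h import *
snap('scene','s6');snap('side','d6')
q=cv2.imread('pics/s6.png');r=cv2.imread('pics/d6.png')
cv2.imwrite('pics/c8.png',np.hstack([cv2.resize(q[140:260,260:380],(400,400)),cv2.resize(r[170:290,290:410],(400,400))]))"
```

```text
time: 9.33
tool_pos: [0.6619, -0.0427, 0.1205]
ee_rot: [3.138, -0.003, 0.094]
wrist_force: [0.3, -0.5, -0.6]
width: 0.0129
```

View pics/c8.png

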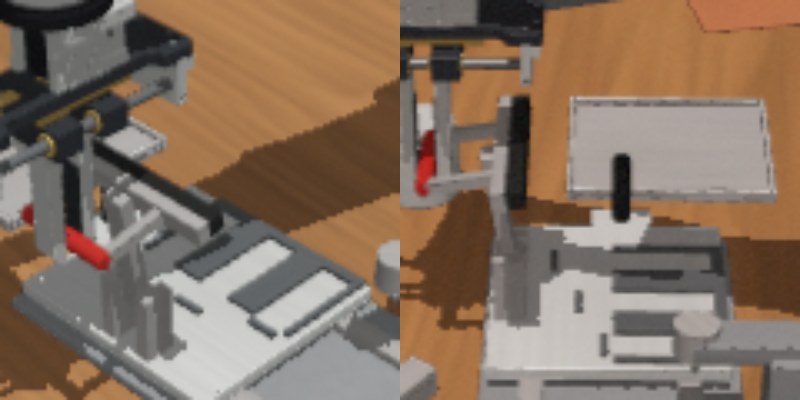

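Clamp is over, thrown back. Release with a small opening, rise, and look at the nests.

```bash
python3 -m inch '0 0 0 0 .65; 0 0 0 0 .65; 0 0 0 0 .65; 0 0 -2 0 .65; 0 0 -5 0 .65; 0 0 -9 0 .6; 0 0 -12 0 .6;  0 0 -12 0 .6'
python3 -c "
from h import *
to(.52,.0,.26,-1.571+.098)"
```

```text
time: 10.1
tool_pos: [0.6637, -0.0425, 0.2507]
ee_rot: [3.135, -0.018, 0.094]
wrist_force: [0.3, 0.1, 1.4]
width: 0.0375
cm [-13.89  -5.57  -1.23] spin 1.5674 tilt [-0.0183 -0.0071] rows>= 12.53886151447468 pose [ 0.6637 -0.0425  0.2507] [ 3.1346 -0.0184  0.0944] t 10.1 w 0.0375 F [0.3 0.1 1.4]
```

```bash
python3 -m inch '-2 0 -2 .12 .5; -4 0 -2 .24 .5; -6 0 -2 .36 .5; -8 -1 -2 .48 .5; -10 -2 -2 .6 .5; -13.2 -2.5 -2 .72 .5; -13.2 -2.5 -2 .84 .5; -13.2 -2.5 -2 .96 .5; -13.2 -2.5 -2 1.08 .5; -13.2 -2.5 -1 1.2 .5; -13.2 -2.5 -1 1.32 .5; -13.2 -2.5 -1 1.44 .5; -13.2 -2.5 -1 1.565 .5; -13.2 -2.5 -1 1.565 .5; -13.2 -2.5 -1 1.565 .5; -13.2 -2.5 -1 1.565 .5;-13.2 -2.5 -1 1.565 .5'
python3 -c "
from h import *
snap('wrist','w6');to(.5,.3,.3,-1.571)"
```

```text
time: 11.52
tool_pos: [0.5298, -0.0299, 0.258]
ee_rot: [-3.123, -0.007, -1.469]
wrist_force: [-0.3, 0.2, 0.5]
width: 0.0469
cm [-33.09  -0.46  -4.42] spin 0.1018 tilt [-0.019  -0.0051] rows>= 8.006913821611747 pose [ 0.5298 -0.0299  0.258 ] [-3.1232 -0.007  -1.4693] t 11.57 w 0.0473 F [-0.2  0.5 -0.8]
```

View pics/w6.png

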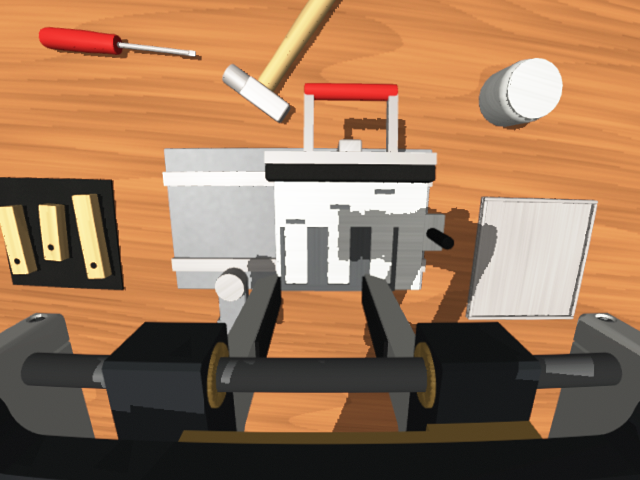

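Run:
```python
from h import *
q=cv2.imread('pics/w6.png')
cv2.imwrite('pics/c9.png',cv2.resize(q[140:310,200:460],None,fx=3,fy=3,interpolation=cv2.INTER_NEAREST))
p,P,C=cloud('w6')
H=P[...,2]; v=np.clip((H[140:310,200:460]-.02)/.03*255,0,255); cv2.imwrite('pics/c10.png',cv2.resize(v.astype(np.uint8),None,fx=3,fy=3,interpolation=cv2.INTER_NEAREST))
```

```text
<stdin>:5: RuntimeWarning: invalid value encountered in cast
```

View pics/c9.png

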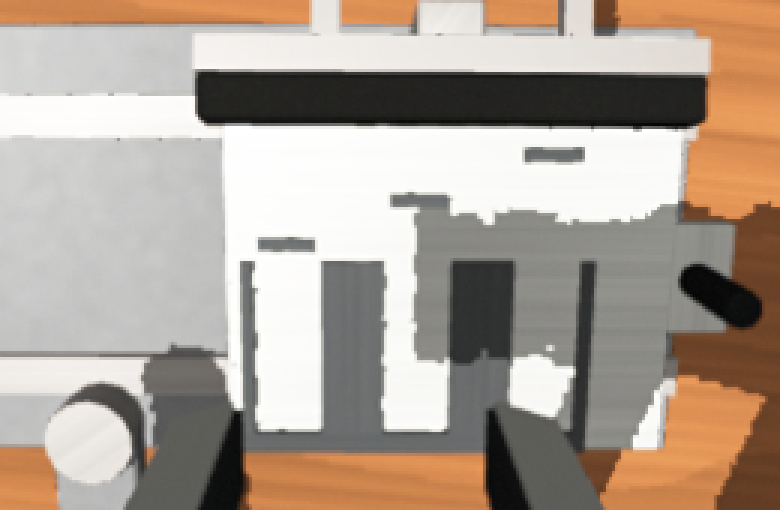

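View pics/c10.png

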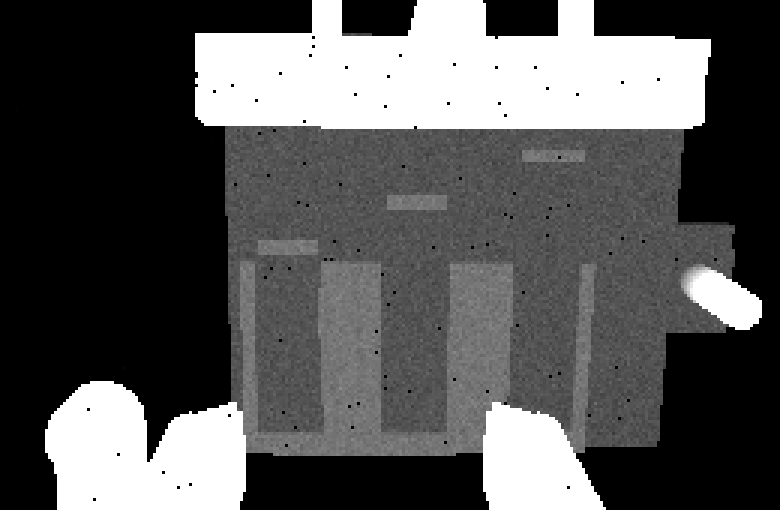

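Run:
```python
from h import *
for fn in ['w6']:
    p,P,C=cloud(fn); H=P[...,2].astype(np.float32); H=cv2.medianBlur(np.nan_to_num(H),5)
    for nm,(r,c) in dict(floor_s=(250,298),floor_m=(250,338),rim1=(250,318),rim2=(250,360),carr=(200,300)).items():
        print(nm,np.nanmedian(P[r-8:r+8,c-4:c+4,2]).round(4))
    fl=np.nanmedian(P[230:270,290:304,2]); rm=np.nanmedian(P[230:270,312:324,2]); thr=(fl+rm)/2
    m=((H>thr)&(H<rm+.006)).astype(np.uint8); m[:, :270]=0; m[:,405:]=0; m[:210]=0;m[295:]=0
    def edges(cols,rows,pol):
        out=[]
        for r in rows:
            seg=H[r,cols[0]:cols[1]]; s=(seg>thr)
            if pol>0: i=np.argmax(s)
            else: i=len(s)-1-np.argmax(s[::-1])+1
            a,b=seg[i-1],seg[i]; out.append((cols[0]+i-.5,r))
        return np.array(out,float)
    rows=range(230,272)
    res={}
    for k,cols,pol in [('r1L',(300,312),1),('r1R',(314,334),-1),('r2L',(341,356),1),('r2R',(356,378),-1),('rsR',(274,290),-1),('rlL',(386,398),1)]:
        e=edges(cols,rows,pol); W=onplane(e,C,.034)
        a=np.polyfit(W[:,0],W[:,1],1); x0=.46; print(k,'y at .46',round(np.polyval(a,x0),4),'slope deg',round(np.degrees(np.arctan(a[0])),2))
    # near rim inner edge
    for c0,c1 in [(288,302),(330,346)]:
        W=[]
        for c in range(c0,c1):
            col=H[265:293,c]>thr; i=np.argmax(col); W.append((c,265+i-.5))
        Wp=onplane(W,C,.034); print('near inner edge',Wp.mean(0).round(4),'slope',np.degrees(np.polyfit(Wp[:,1],Wp[:,0],1)[0]).round(2))
```

```text
floor_s 0.0299
floor_m 0.0298
rim1 0.0338
rim2 0.0339
carr 0.0298
r1L y at .46 -0.0177 slope deg 6.13
r1R y at .46 -0.0452 slope deg 6.11
r2L y at .46 -0.075 slope deg 5.07
r2R y at .46 -0.1038 slope deg 5.78
rsR y at .46 0.0115 slope deg 5.47
rlL y at .46 -0.1331 slope deg 4.94
near inner edge [ 0.4373 -0.0034  0.034 ] slope -5.83
near inner edge [ 0.443  -0.0623  0.034 ] slope -3.17
```

```bash
python3 - <<'E'
from h import *
for fn,n in [('w1','wrist'),('w3','wrist'),('w4','wrist'),('scene0','scene'),('side0','side')]:
    p,P,C=cloud(fn,n)
    m=(np.abs(P[...,2]-.105)<.005)&(np.abs(P[...,0]-.44)<.1)&(np.abs(P[...,1]-.08)<.06)
    Q=P[m]; 
    # head: circle part, brighter; x>0.43
    h=cv2.cvtColor(p,cv2.COLOR_BGR2HSV); mm=m&(P[...,0]>.43)
    cs,_=cv2.findContours(mm.astype(np.uint8),cv2.RETR_EXTERNAL,cv2.CHAIN_APPROX_NONE); c=max(cs,key=cv2.contourArea)[:,0]
    W=onplane(c,C,.105)
    # fit circle only with far-side contour points x>0.44
    s=W[:,0]>.445; A=np.c_[2*W[s,:2],np.ones(s.sum())]; b=(W[s,:2]**2).sum(1); sol=np.linalg.lstsq(A,b,rcond=None)[0]
    r=np.sqrt(sol[2]+sol[0]**2+sol[1]**2)
    # fixed r=17 estimate
    from scipy.optimize import least_squares
    f=least_squares(lambda v:np.hypot(W[s,0]-v[0],W[s,1]-v[1])-.017,[.45,.068]).x
    print(fn,sol[:2].round(4),r.round(4),f.round(4), 'z',np.nanmedian(P[mm][:,2]).round(4))
E
python3 - <<'E'
import cv2,numpy as np
q=cv2.imread('pics/w3.png'); cv2.imwrite('pics/c11.png',cv2.resize(q[0:340,150:450],None,fx=2,fy=2,interpolation=cv2.INTER_CUBIC)[:600])
E
```

```text
w1 [0.452  0.0679] 0.0165 [0.4515 0.0679] z 0.1049
w3 [0.45   0.0687] 0.0165 [0.4494 0.0687] z 0.1048
w4 [0.4499 0.0685] 0.0167 [0.4496 0.0685] z 0.1048
scene0 [0.4522 0.0719] 0.0168 [0.4517 0.0716] z 0.1054
side0 [0.4501 0.0726] 0.0174 [0.4505 0.0725] z 0.1035
```

View pics/c11.png

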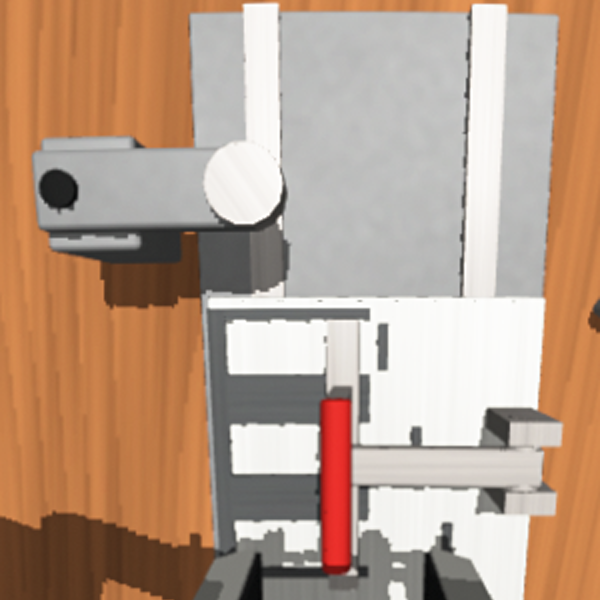

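Punch head at ~(0.451, 0.069); nest marks measured: short ~(0.459,-0.003), so the carriage stands about 20 mm from home. Now look at the mat.

```bash
python3 -c "
from h import *
to(.50,.30,.25,-1.571)"
```

```text
cm [-33.13  -0.37   0.58] spin 0.1018 tilt [-0.019  -0.0051] rows>= 7.9457731269961505 pose [ 0.5298 -0.0299  0.258 ] [-3.1232 -0.007  -1.4693] t 11.57 w 0.0473 F [-0.2  0.5 -0.8]
```

```bash
python3 -m inch '-33.1 -.4 .6 .1 .5; -33.1 -.4 .6 .1 .5; -33.1 -.4 .6 .1 .5; -33.1 -.4 .6 .1 .5; -33.1 -.4 .6 .1 .5; -33.1 -.4 .6 .1 .5; -33.1 -.4 .6 .1 .5; -33.1 -.4 .6 .1 .5; -33.1 -.4 .6 .1 .5; -33.1 -.4 .6 .1 .5; -33.1 -.4 .6 .1 .5'
python3 -c "
from h import *
snap('wrist','w7');to(.5,.3,.3,-1.571)"
```

```text
time: 12.48
tool_pos: [0.5004, 0.2995, 0.2496]
ee_rot: [-3.123, -0.006, -1.568]
wrist_force: [-0.5, -1.1, 0.3]
width: 0.047
cm [-0.08 -0.03 -5.02] spin 0.0012 tilt [-0.0192 -0.0057] rows>= 1.203314317646031 pose [0.5006 0.2989 0.2498] [-3.1224 -0.0057 -1.5699] t 12.53 w 0.0472 F [0.  1.6 0.4]
```

View pics/w7.png

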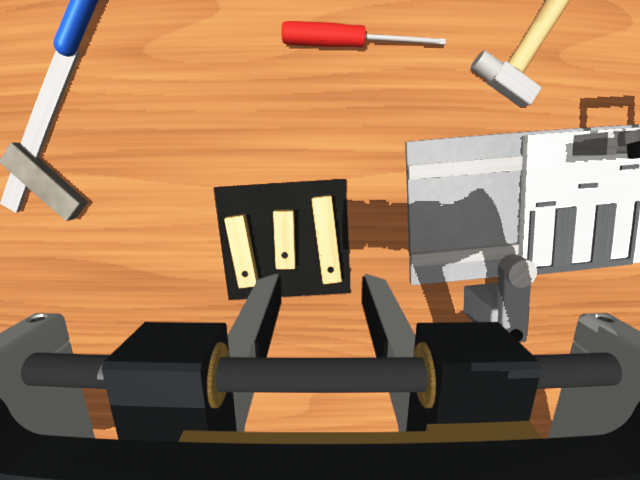

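```bash
cat >> h.py <<'E'
def slabs(fn,name='wrist',lo=.017,hi=.03,zt=.022,xr=(.33,.6),yr=(.2,.5),sat=60):
    p,P,C=cloud(fn,name); h=cv2.cvtColor(p,cv2.COLOR_BGR2HSV); out=[]
    H=cv2.medianBlur(np.nan_to_num(P[...,2]).astype(np.float32),3)
    m=(H>lo)&(H<hi)&(P[...,0]>xr[0])&(P[...,0]<xr[1])&(P[...,1]>yr[0])&(P[...,1]<yr[1])&(h[...,1]>sat)&(h[...,0]>10)&(h[...,0]<35)
    m=cv2.morphologyEx(m.astype(np.uint8),cv2.MORPH_CLOSE,np.ones((3,3)))
    n,l,st,ce=cv2.connectedComponentsWithStats(m)
    for i in range(1,n):
        if st[i,4]<150: continue
        cs,_=cv2.findContours((l==i).astype(np.uint8),cv2.RETR_EXTERNAL,cv2.CHAIN_APPROX_NONE); c=max(cs,key=cv2.contourArea)
        W=onplane(c[:,0],C,zt)[:,:2]
        r=cv2.minAreaRect((W*1000).astype(np.float32)); bx=cv2.boxPoints(r); e=bx[1]-bx[0]; f=bx[2]-bx[1]
        L=e if np.linalg.norm(e)>np.linalg.norm(f) else f
        a=np.degrees(np.arctan2(L[1],L[0])); a=(a+90)%180-90
        # dot
        f=np.zeros_like(m); cv2.drawContours(f,[cv2.convexHull(c)],-1,1,-1); f=cv2.erode(f,np.ones((3,3)))
        dk=(f>0)&(h[...,2]<110); dot=np.argwhere(dk)[:,::-1].mean(0) if dk.any() else None
        dw=onplane([dot],C,zt)[0,:2].round(4) if dot is not None else None
        zz=np.nanmedian(P[l==i][:,2])
        print('c',np.round(np.array(r[0])/1000,4),'size',np.round(sorted(r[1]),1),'ang',round(a,2),'dot',dw,dk.sum(),'z',zz.round(4),'px',ce[i].round(0))
E
python3 -c "
from h import *
slabs('w7'); slabs('w1'); slabs('w6')"
```

```text
c [0.47   0.2923] size [ 25.9 119.9] ang 7.37 dot [0.4305 0.2865] 23 z 0.0218 px [326. 241.]
c [0.4709 0.3482] size [26.2 80.1] ang 0.87 dot [0.451 0.349] 24 z 0.0219 px [284. 240.]
c [0.4541 0.4074] size [27.9 99.8] ang 8.59 dot [0.424  0.4047] 23 z 0.0218 px [241. 251.]
c [0.4705 0.29  ] size [ 29.9 118.8] ang 7.43 dot [0.4634 0.2809] 51 z 0.0219 px [130. 221.]
c [0.4709 0.3474] size [29.6 79.5] ang 1.42 dot [0.4539 0.3415] 36 z 0.022 px [ 97. 222.]
c [0.4541 0.4067] size [30.7 99.8] ang 8.06 dot [0.4496 0.3975] 51 z 0.022 px [ 66. 231.]
c [0.4704 0.2895] size [ 30.4 120.4] ang 7.23 dot [0.4688 0.2793] 114 z 0.0219 px [ 89. 236.]
c [0.4714 0.347 ] size [30.3 80.9] ang 0.19 dot [0.4703 0.3381] 81 z 0.0219 px [ 51. 232.]
c [0.4542 0.4066] size [32.8 99.4] ang 8.97 dot [0.4512 0.3958] 109 z 0.0219 px [ 14. 240.]
```

Slabs measured: long (0.470,0.292) at 7.5°, short (0.471,0.348) at ~0.5°, medium (0.454,0.407) at 8.5°, tops at 0.022. Start with the long one.

```bash
python3 -c "
from h import *
to(.470,.2928,.05,-1.438);to(.470,.2928,-.015,-1.438)"
```

```text
cm [ 0.49  3.45 19.92] spin -0.1317 tilt [-0.0183 -0.0082] rows>= 4.8504961610033215 pose [0.5006 0.2989 0.2498] [-3.1224 -0.0057 -1.5699] t 12.53 w 0.0472 F [0.  1.6 0.4]
cm [ 0.45  3.57 26.42] spin -0.1317 tilt [-0.0183 -0.0082] rows>= 6.3950784115959065 pose [0.5006 0.2989 0.2498] [-3.1224 -0.0057 -1.5699] t 12.53 w 0.0472 F [0.  1.6 0.4]
```

```bash
python3 -m inch '.5 3.45 5 -.06 .5; .5 3.45 10 -.13 .5; .5 3.45 15 -.13 .5; .5 3.45 19.9 -.13 .5; .5 3.45 19.9 -.13 .5; .5 3.45 19.9 -.13 .5; .5 3.45 19.9 -.13 .5;.5 3.45 19.9 -.13 .5'
python3 -c "
from h import *
snap('wrist','w8');to(.470,.2928,-.015,-1.438); slabs('w8')"
```

```text
time: 13.2
tool_pos: [0.4722, 0.2927, 0.0533]
ee_rot: [-3.119, -0.007, -1.441]
wrist_force: [0.3, -0.7, 0.4]
width: 0.0471
cm [-0.03  0.48  6.94] spin -0.003 tilt [-0.0251 -0.006 ] rows>= 1.6680112261982436 pose [0.473  0.2933 0.0545] [-3.1165 -0.0059 -1.4411] t 13.25 w 0.0471 F [-0.5 -0.2  0.8]
c [0.4701 0.2919] size [ 25.7 118.6] ang 7.41 dot [0.4305 0.2861] 101 z 0.0217 px [324. 271.]
c [0.4564 0.4071] size [28.4 95.8] ang 6.84 dot [0.4259 0.4044] 94 z 0.0206 px [178. 261.]
c [0.4871 0.3384] size [22.5 60.8] ang 23.69 dot None 0 z 0.021 px [261. 232.]
c [0.4678 0.3478] size [13.  72.7] ang 1.67 dot [0.4508 0.3488] 96 z 0.0218 px [247. 261.]
```

View pics/w8.png

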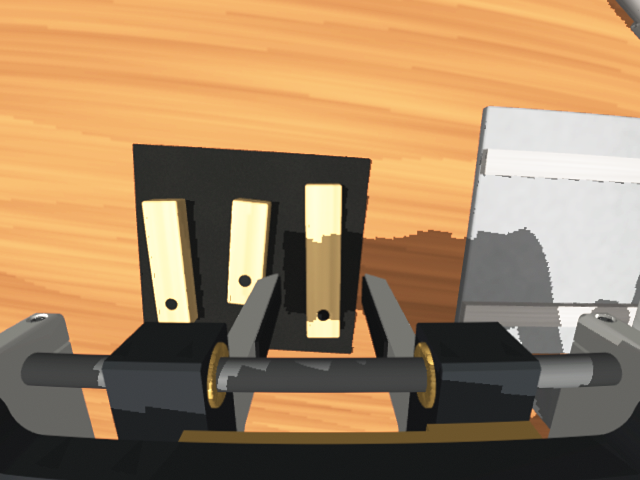

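Long slab lies centred between the jaws (slab px x≈323, jaw midpoint ≈321). Descend.

```bash
python3 -m inch '0 .3 3 0 .5; 0 .4 5.5 0 .5; 0 .45 6.8 0 .5; 0 .45 6.8 0 .5; 0 .45 6.8 0 .5; 0 .45 6.8 0 .5'
python3 -c "
from h import *
to(.470,.2928,-.015,-1.438)"
```

```text
time: 13.75
tool_pos: [0.473, 0.2938, -0.0101]
ee_rot: [-3.111, -0.004, -1.441]
wrist_force: [0.3, 0.1, 0.7]
width: 0.0468
cm [0.06 0.32 0.48] spin -0.0031 tilt [-0.031 -0.004] rows>= 0.1398828676361106 pose [ 0.473   0.2938 -0.0101] [-3.1106 -0.0039 -1.4412] t 13.75 w 0.0468 F [0.3 0.1 0.7]
```

```bash
python3 -m inch '0 .3 .4 0 .5; 0 .3 .4 0 .5; 0 .3 .4 0 .5;0 .3 .4 0 .5; 0 .3 .4 0 .5;0 .3 .4 0 .5; 0 .3 .4 0 .5;0 .3 .4 0 .5'
python3 -c "
from h import *
to(.470,.2928,-.015,-1.438)"
```

```text
time: 14.42
tool_pos: [0.4701, 0.2934, -0.0143]
ee_rot: [-3.111, -0.004, -1.441]
wrist_force: [-0.4, 0.4, -1.1]
width: 0.047
cm [0.06 0.02 0.07] spin -0.0031 tilt [-0.0308 -0.004 ] rows>= 0.024692960244217632 pose [ 0.4701  0.2934 -0.0143] [-3.1108 -0.0039 -1.4412] t 14.42 w 0.047 F [-0.4  0.4 -1.1]
```

```bash
python3 -m inch '0 0 0 0 .8; 0 0 0 0 1; 0 0 0 0 1; 0 0 0 0 1; 0 0 0 0 1; 0 0 0 0 1; 0 0 -2 0 1; 0 0 -5 0 1; 0 0 -8 0 1; 0 0 -8 0 1; 0 0 -8 0 1; 0 0 -8 0 1'
python3 -c "
from h import *
to(.470,.2928,.1,-1.438);snap('wrist','w9');snap('scene','s9')"
```

```text
time: 15.42
tool_pos: [0.467, 0.2932, 0.0648]
ee_rot: [-3.112, -0.004, -1.441]
wrist_force: [-0.7, -0.4, -1.6]
width: 0.0255
cm [ 0.09 -0.4  -3.51] spin -0.0031 tilt [-0.0296 -0.0043] rows>= 0.8473231950380996 pose [0.467  0.2932 0.0648] [-3.112  -0.0042 -1.4412] t 15.42 w 0.0255 F [-0.7 -0.4 -1.6]
```

View pics/w9.png

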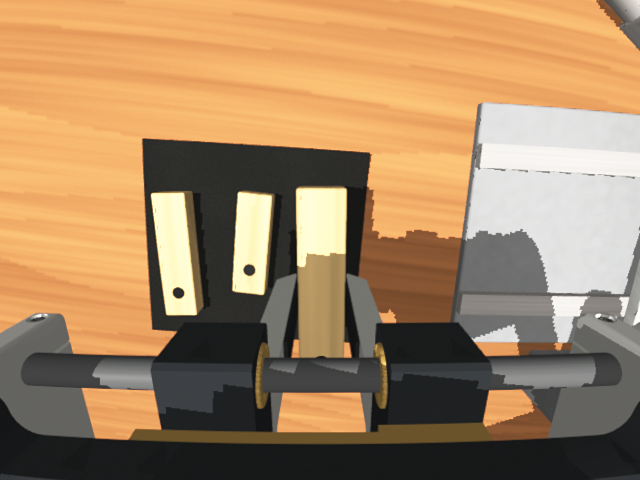

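View pics/s9.png

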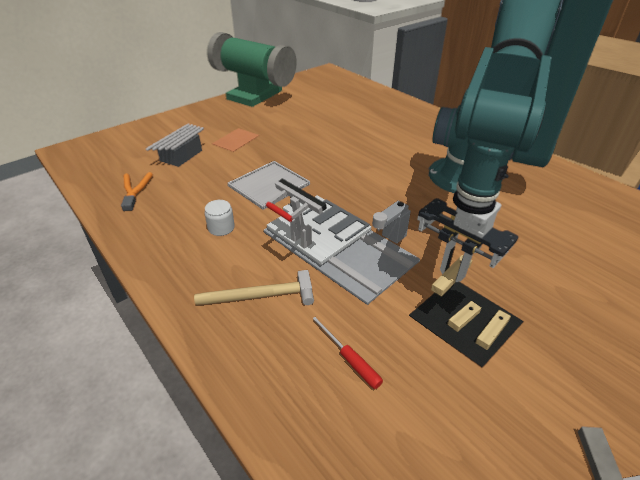

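```bash
python3 -c "
from h import *
to(.467,.2932,.15,-1.473);to(.5103,-.1123,.15,-1.473)"
```

```text
cm [ 0.01 -0.32 -8.65] spin 0.0319 tilt [-0.0272 -0.0044] rows>= 2.075047823760062 pose [0.4662 0.2927 0.0635] [-3.1145 -0.0053 -1.4412] t 15.52 w 0.0256 F [ 0.2  0.5 -0.8]
cm [40.77  0.63 -8.46] spin 0.0319 tilt [-0.0272 -0.0044] rows>= 9.987511007569475 pose [0.4662 0.2927 0.0635] [-3.1145 -0.0053 -1.4412] t 15.52 w 0.0256 F [ 0.2  0.5 -0.8]
```

```bash
python3 -m inch '0 0 -3 0 1; 0 0 -6 0 1; 2 0 -8.5 .03 1; 5 .1 -8.5 .03 1; 8 .1 -8.5 .03 1; 11 .2 -8.5 .03 1; 14 .2 -8.5 .03 1; 17 .3 -8.5 .03 1; 20 .3 -8.5 .03 1; 23 .4 -8.5 .03 1; 26 .4 -8.5 .03 1; 29 .5 -8.5 .03 1; 32 .5 -8.5 .03 1; 35 .6 -8.5 .03 1; 38 .6 -8.5 .03 1; 40.8 .6 -8.5 .03 1; 40.8 .6 -8.5 .03 1; 40.8 .6 -8.5 .03 1; 40.8 .6 -8.5 .03 1; 40.8 .6 -8.5 .03 1'
python3 -c "
from h import *
to(.5103,-.1123,.06,-1.473)"
```

```text
time: 17.18
tool_pos: [0.5102, -0.1113, 0.1496]
ee_rot: [-3.116, -0.003, -1.47]
wrist_force: [-0.8, 0.9, -0.3]
width: 0.0254
cm [0.07 0.23 8.95] spin 0.0032 tilt [-0.0259 -0.0031] rows>= 2.148011217747741 pose [ 0.5102 -0.1113  0.1496] [-3.1158 -0.0032 -1.4699] t 17.18 w 0.0254 F [-0.8  0.9 -0.3]
```

```bash
python3 -m inch '.1 .1 3 0 1; .1 .2 6 0 1; .1 .2 9 0 1; .1 .2 10 0 1; .1 .2 10 0 1; .1 .2 10 0 1; .1 .2 10 0 1;.1 .2 10 0 1; .1 .2 10 0 1'
python3 -c "
from h import *
to(.5103,-.1123,.014,-1.473);snap('wrist','w10')"
```

```text
time: 17.93
tool_pos: [0.5124, -0.1129, 0.0517]
ee_rot: [-3.112, -0.005, -1.47]
wrist_force: [0.1, 0.3, -0.9]
width: 0.0254
cm [-0.1   0.31  3.77] spin 0.0034 tilt [-0.0295 -0.0048] rows>= 0.906697121875148 pose [ 0.5124 -0.1129  0.0517] [-3.1122 -0.0049 -1.4698] t 17.93 w 0.0254 F [ 0.1  0.3 -0.9]
```

View pics/w10.png

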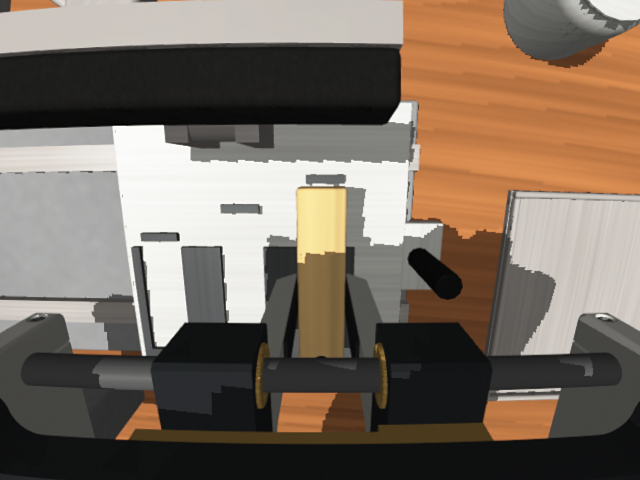

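Run:
```python
from h import *
p,P,C=cloud('w10')
print('slab z',np.nanmedian(P[200:240,305:340,2]).round(4), 'rim z', np.nanmedian(P[178:182,312:340,2]).round(4))
zt=np.nanmedian(P[195:240,305:340,2])
q=p[165:260,280:370];cv2.imwrite('pics/c12.png',cv2.resize(q,None,fx=8,fy=8,interpolation=cv2.INTER_NEAREST)[:600])
print('slab far corners',onplane([(297,187),(346.5,187)],C,zt).round(4))
print('slab edges r240',onplane([(297.5,240),(346,240)],C,zt).round(4))
print('rim near edge',onplane([(307,184),(345,184)],C,.034).round(4))
```

```text
slab z 0.0879 rim z 0.0338
slab far corners [[ 0.5707 -0.0939  0.0879]
 [ 0.5732 -0.1188  0.0879]]
slab edges r240 [[ 0.5433 -0.0965  0.0879]
 [ 0.5459 -0.1218  0.0879]]
rim near edge [[ 0.5698 -0.097   0.034 ]
 [ 0.5723 -0.1222  0.034 ]]
```

View pics/c12.png

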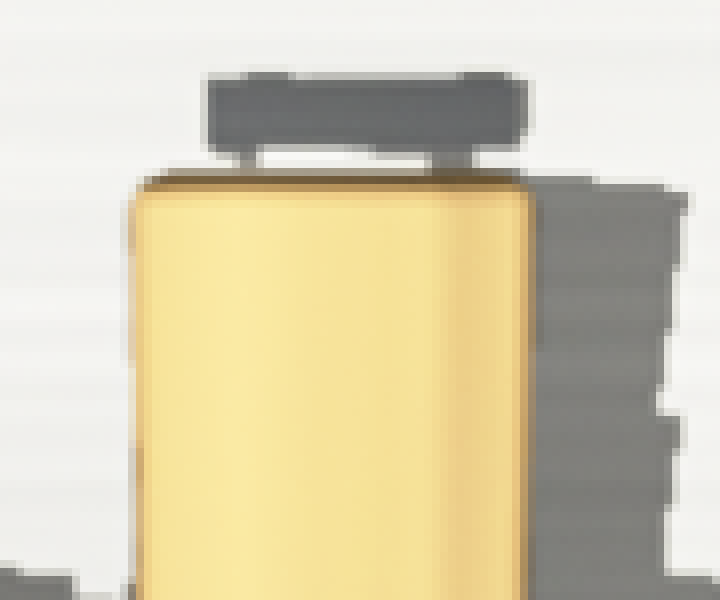

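Run:
```python
from h import *
c=robot.camera_info('wrist'); print(np.array(c['mount']).round(5), np.array(c['K']))
z=np.load('pics/w10.npz'); R=Rn.from_euler('xyz',z['tr']).as_matrix(); p,d,C=load('w10')
print(proj([z['tp']+R@np.array([0,t,-.036]) for t in (0,-.03,-.06)],C))
print(proj([z['tp']+R@np.array([0,t,0]) for t in (0,-.03,-.06)],C))
```

```text
[[ 1.0000e+00  8.1000e-04 -6.5000e-04 -6.5000e-04]
 [-6.2000e-04  9.6632e-01  2.5735e-01 -7.5980e-02]
 [ 8.3000e-04 -2.5735e-01  9.6632e-01 -2.0301e-01]
 [ 0.0000e+00  0.0000e+00  0.0000e+00  1.0000e+00]] [[330.43813383   0.         320.99775945]
 [  0.         330.43813383 244.07470894]
 [  0.           0.           1.        ]]
[[322.34474062 299.58918906]
 [322.44222228 246.8522863 ]
 [322.54412441 189.18402507]]
[[322.17453382 276.50187536]
 [322.24811382 231.67111027]
 [322.32440757 183.47696674]]
```

Run:
```python
from h import *
for fn in ['w1','w4','w10']:
    z=np.load('pics/%s.npz'%fn); R=Rn.from_euler('xyz',z['tr']).as_matrix(); p,d,C=load(fn)
    print(fn,proj([z['tp']+R@np.array([s,-.008,0]) for s in (-.047,0,.047)],C).tolist(), np.array(robot.camera_info('wrist')['mount'])[:3,3])
```

```text
w1 [[249.7185914391095, 264.7563480106162], [322.1938634086963, 264.87178664844356], [394.6701731994698, 264.8757574761859]] [-0.00064662 -0.075983   -0.2030081 ]
w4 [[249.7185914391091, 264.7563480106152], [322.1938634086962, 264.87178664844265], [394.6701731994696, 264.87575747618473]] [-0.00064662 -0.075983   -0.2030081 ]
w10 [[249.7185914391097, 264.75634801061665], [322.1938634086968, 264.8717866484441], [394.6701731994705, 264.8757574761862]] [-0.00064662 -0.075983   -0.2030081 ]
```

```bash
for i in 1 2 3; do python3 - <<'E'
from h import *
a=[np.array(robot.camera_info('wrist')['mount'])[:3].ravel()[[2,3,6,7,11]] for _ in range(2)]
print(np.round(a,5).tolist(), np.array(robot.camera_info('scene')['extrinsics'])[:3,3].round(5))
E
done
```

```text
[[-0.00065, -0.00065, 0.25735, -0.07598, -0.20301], [-0.00065, -0.00065, 0.25735, -0.07598, -0.20301]] [ 0.44992 -0.19483  1.37452]
[[-0.00065, -0.00065, 0.25735, -0.07598, -0.20301], [-0.00065, -0.00065, 0.25735, -0.07598, -0.20301]] [ 0.44992 -0.19483  1.37452]
[[-0.00065, -0.00065, 0.25735, -0.07598, -0.20301], [-0.00065, -0.00065, 0.25735, -0.07598, -0.20301]] [ 0.44992 -0.19483  1.37452]
```

Run:
```python
from h import *
slabs('w7'); slabs('w8')
p,d,C=load('w6')
def c9(x,y): return (200+x/3-.17,140+y/3-.17)
print(onplane([c9(287,250),c9(420,206),c9(554,160)],C,.034).round(4))
p,P,C=cloud('w6'); H=cv2.medianBlur(np.nan_to_num(P[...,2]).astype(np.float32),5); thr=.0319
for k,cols,pol in [('rsR',(274,290),-1),('r1L',(300,312),1),('r1R',(314,334),-1),('r2L',(341,356),1),('r2R',(356,378),-1),('rlL',(386,398),1)]:
    out=[]
    for r in range(230,272):
        s=H[r,cols[0]:cols[1]]>thr; i=np.argmax(s) if pol>0 else len(s)-np.argmax(s[::-1]); out.append((cols[0]+i-.5,r))
    W=onplane(out,C,.034); a=np.polyfit(W[:,0],W[:,1],1); print(k,round(np.polyval(a,.46),4),np.degrees(np.arctan(a[0])).round(2))
for c0,c1 in [(288,302),(330,346)]:
    Wp=onplane([(c,265+np.argmax(H[265:293,c]>thr)-.5) for c in range(c0,c1)],C,.034); print('near',Wp.mean(0).round(4))
```

```text
c [0.4701 0.2922] size [ 25.9 119.9] ang 7.37 dot [0.4306 0.2864] 23 z 0.0218 px [326. 241.]
c [0.471  0.3481] size [26.1 80.1] ang 0.81 dot [0.4511 0.3489] 24 z 0.0219 px [284. 240.]
c [0.4542 0.4073] size [27.8 99.8] ang 8.59 dot [0.4241 0.4045] 23 z 0.0218 px [241. 251.]
c [0.4701 0.2919] size [ 25.7 118.6] ang 7.41 dot [0.4305 0.2862] 101 z 0.0217 px [324. 271.]
c [0.4564 0.4071] size [28.4 95.8] ang 6.84 dot [0.4259 0.4044] 94 z 0.0206 px [178. 261.]
c [0.4871 0.3384] size [22.4 60.8] ang 23.69 dot None 0 z 0.021 px [261. 232.]
c [0.4677 0.3478] size [13.  72.7] ang 1.67 dot [0.4507 0.3489] 96 z 0.0218 px [247. 261.]
[[ 0.5214  0.0023  0.034 ]
 [ 0.5465 -0.0534  0.034 ]
 [ 0.5723 -0.1086  0.034 ]]
rsR 0.0115 5.47
r1L -0.0177 6.13
r1R -0.0452 6.11
r2L -0.075 5.07
r2R -0.1038 5.78
rlL -0.1331 4.94
near [ 0.4373 -0.0034  0.034 ]
near [ 0.443  -0.0623  0.034 ]
```

Run:
```python
from h import *
p,P,C=cloud('w10'); H=cv2.medianBlur(np.nan_to_num(P[...,2]).astype(np.float32),3)
v=np.clip((H[160:340,120:420]-.025)/.012*255,0,255).astype(np.uint8); cv2.imwrite('pics/c13.png',cv2.resize(v,None,fx=2.6,fy=2.6,interpolation=cv2.INTER_NEAREST))
```

```text
(no output)
```

View pics/c13.png

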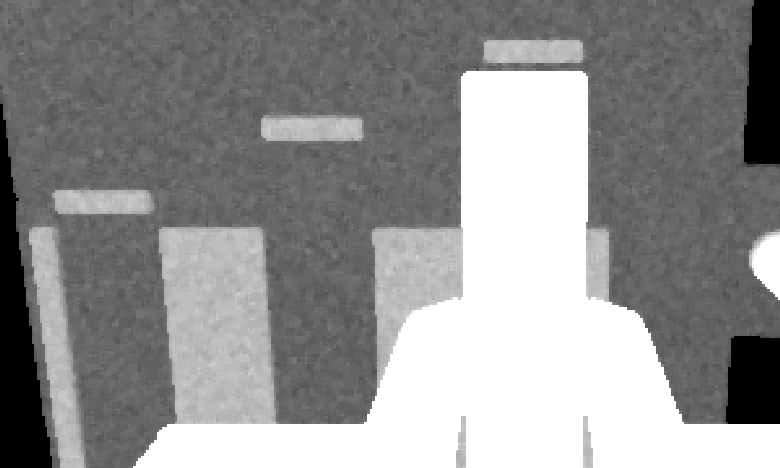

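Run:
```python
from h import *
p,P,C=cloud('w10')
q=lambda x,y:(120+x/2.6,160+y/2.6)
W=onplane([q(160,240),q(263,240),q(373.5,240),q(609,240)],C,.034)[:,:2]; yaw=np.radians(5.7); n=np.array([-np.sin(yaw),np.cos(yaw)]); u=np.array([np.cos(yaw),np.sin(yaw)])
print(W.round(4),'n-coord',(W@n).round(4))
for nm,(a,b,r) in dict(s=(53,153,215),m=(261,363,141),l=(484,583,63)).items():
    E=onplane([q(a,r),q(b,r)],C,.034)[:,:2]; print(nm,'stop n',(E@n).round(4),(E@n).mean().round(4),'u',(E@u).round(4))
print('slab n', np.array([.5123,-.1122])@n, 'u', np.array([.5123,-.1122])@u,'TCP n,u',C and np.array([.5124,-.1129])@n,np.array([.5124,-.1129])@u)
```

```text
[[ 0.5141 -0.0135]
 [ 0.5169 -0.0416]
 [ 0.5199 -0.0713]
 [ 0.5263 -0.1341]] n-coord [-0.0645 -0.0927 -0.1225 -0.1857]
s stop n [-0.0356 -0.0633] -0.0495 u [0.5171 0.5171]
m stop n [-0.0939 -0.1208] -0.1074 u [0.537 0.537]
l stop n [-0.1526 -0.1779] -0.1653 u [0.5571 0.5572]
slab n -0.16252674274331586 u 0.49862329256989996 TCP n,u -0.1632332136172631 0.4986532743020755
```

```bash
python3 -c "
from h import *
to(.5091,-.1160,.028,-1.471);to(.5091,-.1160,.014,-1.471)"
```

```text
cm [0.27 0.39 2.32] spin 0.0012 tilt [-0.0287 -0.0045] rows>= 0.5687003213758971 pose [ 0.5121 -0.1129  0.0513] [-3.1129 -0.0045 -1.4699] t 17.98 w 0.0259 F [-0.1  0.9 -0. ]
cm [0.26 0.43 3.72] spin 0.0012 tilt [-0.0287 -0.0045] rows>= 0.9009379111697133 pose [ 0.5121 -0.1129  0.0513] [-3.1129 -0.0045 -1.4699] t 17.98 w 0.0259 F [-0.1  0.9 -0. ]
```

```bash
python3 -m inch '.27 .4 .5 0 1; .27 .4 1.3 0 1; .27 .4 2.1 0 1; .27 .4 2.3 0 1; .27 .4 2.3 0 1; .27 .4 2.3 0 1; .27 .4 2.3 0 1; .27 .4 2.3 0 1; .27 .4 2.3 0 1'
python3 - <<'E'
from h import *
snap('wrist','w11'); to(.5091,-.1160,.014,-1.471)
p,P,C=cloud('w11'); H=cv2.medianBlur(np.nan_to_num(P[...,2]).astype(np.float32),3)
v=np.clip((H[160:340,120:420]-.025)/.012*255,0,255).astype(np.uint8); cv2.imwrite('pics/c14.png',np.hstack([cv2.resize(v[:,100:],None,fx=2,fy=2,interpolation=cv2.INTER_NEAREST),cv2.resize(cv2.cvtColor(p[160:340,220:420],cv2.COLOR_BGR2GRAY),None,fx=2,fy=2,interpolation=cv2.INTER_NEAREST)]))
print(np.nanmedian(P[200:240,310:335,2]))
E
```

```text
time: 18.73
tool_pos: [0.5094, -0.1161, 0.0286]
ee_rot: [-3.112, -0.005, -1.47]
wrist_force: [0.0, -0.1, -1.4]
width: 0.0258
cm [-0.02  0.07  1.46] spin 0.0013 tilt [-0.0294 -0.0048] rows>= 0.3508151266976898 pose [ 0.5093 -0.1161  0.0286] [-3.1122 -0.0048 -1.4699] t 18.78 w 0.0256 F [ 0.8 -0.4 -0.8]
0.06475941177013453
```

View pics/c14.png

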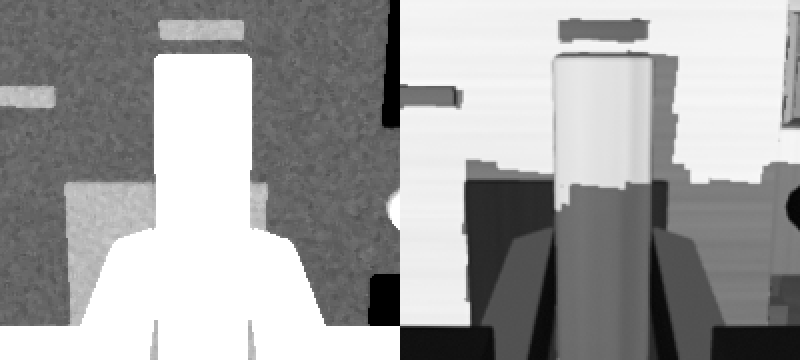

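Run:
```python
from h import *
p,P,C=cloud('w11')
print('z near far end',np.nanmedian(P[189:195,305:338,2]),'z mid',np.nanmedian(P[235:245,310:335,2]))
q=lambda x,y:(220+x/2,160+y/2)
yaw=np.radians(5.7); n=np.array([-np.sin(yaw),np.cos(yaw)]); u=np.array([np.cos(yaw),np.sin(yaw)])
S=onplane([q(155,54),q(251.5,54),q(155,120),q(251.5,120)],C,.065)[:,:2]; T=onplane([q(159,39.5),q(244.5,39.5)],C,.034)[:,:2]
print('slab n',S@n,'u',S@u); print('stop n',T@n,'u',T@u)
```

```text
z near far end 0.06461365495800753 z mid 0.0647351905115588
slab n [-0.15322017 -0.17759767 -0.15299739 -0.17790495] u [0.5552377  0.55528357 0.53838768 0.53842389]
stop n [-0.15241571 -0.17786379] u [0.55766427 0.55771325]
```

```bash
python3 -m inch '0 0 .5 0 1; 0 .03 1 0 1; 0 .05 1.4 0 1; 0 .05 1.5 0 1; 0 .05 1.5 0 1; 0 .05 1.5 0 1; 0 .05 1.5 0 1; 0 .05 1.5 0 1'
python3 - <<'E'
from h import *
to(.5091,-.1160,.014,-1.471)
E
```

```text
time: 19.45
tool_pos: [0.5095, -0.1162, 0.0138]
ee_rot: [-3.112, -0.005, -1.47]
wrist_force: [0.3, -0.2, -1.2]
width: 0.0256
cm [-0.03  0.04 -0.02] spin 0.0013 tilt [-0.0299 -0.005 ] rows>= 0.012112829067364822 pose [ 0.5095 -0.1162  0.0138] [-3.1117 -0.0051 -1.4699] t 19.45 w 0.0256 F [ 0.3 -0.2 -1.2]
```

Release to about 45 mm opening, rise, and look.

```bash
python3 -m inch '0 0 0 0 .8; 0 0 0 0 .55; 0 0 0 0 .52; 0 0 0 0 .52; 0 0 0 0 .52; 0 0 -2 0 .52; 0 0 -5 0 .52; 0 0 -8 0 .52; 0 0 -12 0 .52; 0 0 -15 0 .5; 0 0 -15 0 .5; 0 0 -15 0 .5;0 0 -15 0 .5; 0 0 -15 0 .5'
python3 - <<'E'
from h import *
snap('wrist','w12'); to(.471,.348,.1,-1.561)
E
```

```text
time: 20.62
tool_pos: [0.5038, -0.1155, 0.1615]
ee_rot: [-3.115, -0.003, -1.47]
wrist_force: [0.3, -0.3, -0.5]
width: 0.0468
cm [-46.47  -1.26   6.02] spin 0.0912 tilt [-0.0261 -0.0008] rows>= 11.23991263853507 pose [ 0.5038 -0.1155  0.1613] [-3.1157 -0.0032 -1.4699] t 20.67 w 0.0472 F [ 0.9  0.9 -0.6]
```

View pics/w12.png

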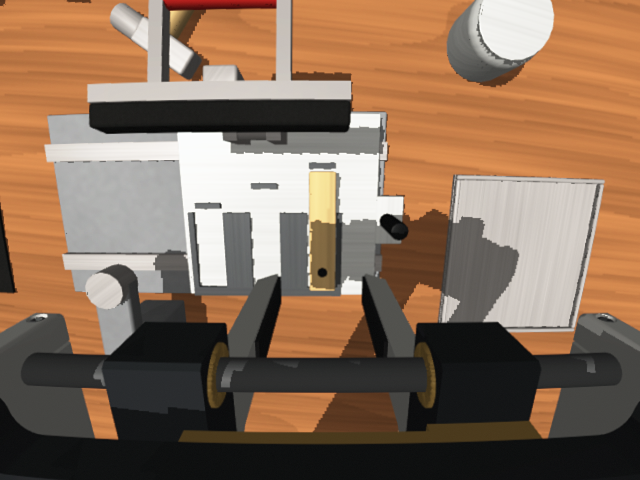

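Long slab sits in its nest (px (322,230), dot at (322,272)). Now the short slab.

Run:
```python
from h import *
slabs('w12',lo=.042,hi=.055,zt=.048,xr=(.4,.62),yr=(-.2,.05))
to(.471,.3478,.15,-1.559)
```

```text
c [ 0.5093 -0.1152] size [ 25.3 118.4] ang 5.81 dot [ 0.4696 -0.1195] 92 z 0.0478 px [322. 230.]
cm [-46.43  -1.38   1.02] spin 0.0892 tilt [-0.0261 -0.0009] rows>= 11.141769271776273 pose [ 0.5038 -0.1155  0.1613] [-3.1157 -0.0032 -1.4699] t 20.67 w 0.0472 F [ 0.9  0.9 -0.6]
```

```bash
python3 -m inch '-46.4 -1.4 0 .09 .5; -46.4 -1.4 0 .09 .5; -46.4 -1.4 0 .09 .5; -46.4 -1.4 0 .09 .5; -46.4 -1.4 0 .09 .5; -46.4 -1.4 0 .09 .5; -46.4 -1.4 0 .09 .5; -46.4 -1.4 0 .09 .5; -46.4 -1.4 0 .09 .5; -46.4 -1.4 0 .09 .5; -46.4 -1.4 0 .09 .5; -46.4 -1.4 4 .09 .5; -46.4 -1.4 7 .09 .5; -46.4 -1.4 9 .09 .5; -46.4 -1.4 9 .09 .5; -46.4 -1.4 9 .09 .5; -46.4 -1.4 9 .09 .5; -46.4 -1.4 9 .09 .5; -46.4 -1.4 9 .09 .5'
python3 - <<'E'
from h import *
snap('wrist','w13'); to(.471,.3478,-.015,-1.559); slabs('w13')
E
```

```text
time: 22.25
tool_pos: [0.4746, 0.348, 0.0726]
ee_rot: [-3.112, 0.001, -1.56]
wrist_force: [0.1, -0.4, -0.5]
width: 0.047
cm [0.02 0.6  8.72] spin -0.0013 tilt [-0.0292  0.001 ] rows>= 2.0966857134378722 pose [0.4744 0.3479 0.0724] [-3.1124e+00  1.1000e-03 -1.5603e+00] t 22.3 w 0.0472 F [-1.1 -0.2 -0.7]
c [0.4676 0.3571] size [51.  98.3] ang 2.89 dot [0.4446 0.3523] 367 z 0.0218 px [313. 263.]
```

View pics/w13.png

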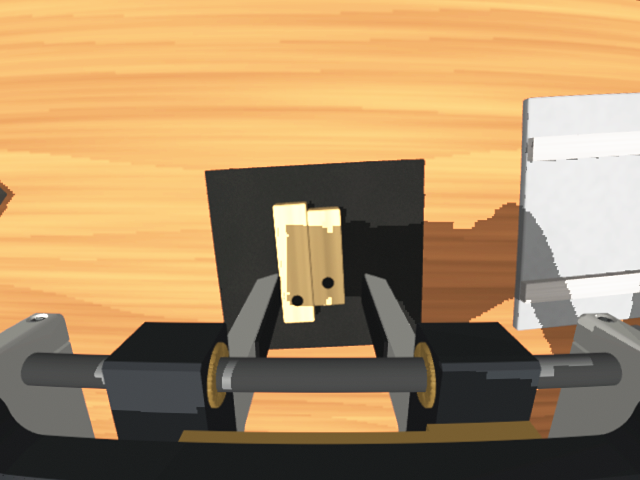

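The medium slab was knocked against the short one (now px ~(297,262), touching short at (326,255)). The short one can be picked by its ends (80 mm < 94 mm) to part them. Measure.

Run:
```python
from h import *
p,d,C=load('w13')
cv2.imwrite('pics/c15.png',cv2.resize(p[190:340,255:365],None,fx=5,fy=4,interpolation=cv2.INTER_CUBIC))
```

```text
(no output)
```

View pics/c15.png

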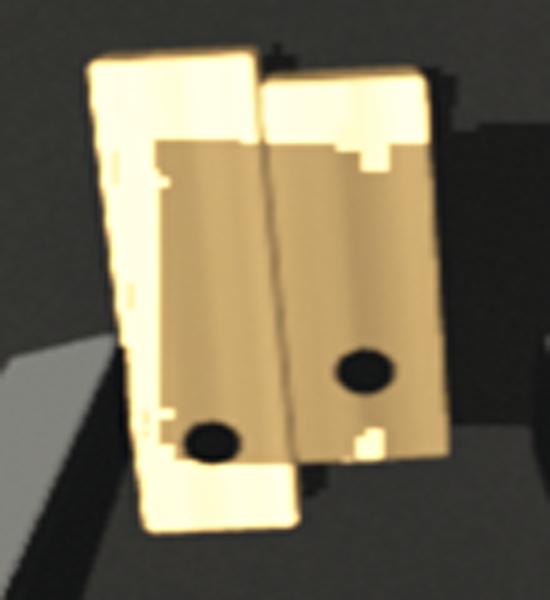

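Run:
```python
from h import *
p,d,C=load('w13')
q=lambda L:[(255+x/5-.4,190+y/4-.4) for x,y in L]
for nm,L,dot in [('S',[(262,75),(425,70),(450,455),(296,462)],(365,371)),('M',[(88,62),(257,50),(298,525),(147,530)],(212,443))]:
    W=onplane(q(L),C,.022)[:,:2]; D=onplane(q([dot]),C,.022)[0,:2]
    a=(W[0]+W[1])/2-(W[2]+W[3])/2
    print(nm,W.round(4).tolist(),'c',W.mean(0).round(4),'len',np.linalg.norm(a).round(4),'ang',np.degrees(np.arctan2(a[1],a[0])).round(2),'dot',D.round(4))
```

```text
S [[0.5127, 0.3602], [0.514, 0.335], [0.4339, 0.3289], [0.4321, 0.3545]] c [0.4732 0.3446] len 0.0806 ang 4.22 dot [0.4523 0.3433]
M [[0.515, 0.3872], [0.5175, 0.361], [0.4177, 0.354], [0.4162, 0.3796]] c [0.4666 0.3705] len 0.0995 ang 4.21 dot [0.4361 0.3684]
```

Run:
```python
from h import *
to(.4732,.3446,.05,.074)
```

```text
cm [0.33 0.19 2.23] spin -1.6343 tilt [ 0.0008 -0.0292] rows>= 13.074259347510917 pose [0.4744 0.3479 0.0724] [-3.1124e+00  1.1000e-03 -1.5603e+00] t 22.3 w 0.0472 F [-1.1 -0.2 -0.7]
```

```bash
python3 -m inch '.3 .2 0 -.12 0; .3 .2 0 -.24 0; .3 .2 0 -.36 0; .3 .2 0 -.48 0; .3 .2 0 -.6 0; .3 .2 0 -.72 0; .3 .2 0 -.84 0; .3 .2 0 -.96 0; .3 .2 0 -1.08 0; .3 .2 0 -1.2 0; .3 .2 0 -1.32 0; .3 .2 0 -1.44 0; .3 .2 0 -1.56 0; .3 .2 0 -1.634 0; .3 .2 0 -1.634 0; .3 .2 0 -1.634 0; .3 .2 0 -1.634 0;.3 .2 0 -1.634 0; .3 .2 0 -1.634 0'
python3 - <<'E'
from h import *
to(.4732,.3446,-.014,.074); snap('wrist','w14');
E
```

```text
time: 23.88
tool_pos: [0.4725, 0.3449, 0.0725]
ee_rot: [3.141, -0.029, 0.073]
wrist_force: [-0.0, 0.0, 1.2]
width: 0.0942
cm [-0.19  0.03  8.65] spin -0.0011 tilt [ 0.0007 -0.0294] rows>= 2.0739034037345676 pose [0.4725 0.3449 0.0725] [ 3.141  -0.0294  0.0729] t 23.88 w 0.0942 F [-0.   0.   1.2]
```

View pics/w14.png

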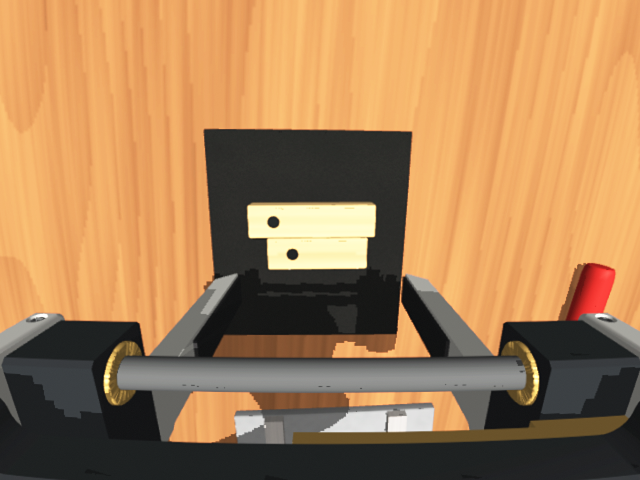

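```bash
python3 -m inch '-.1 0 4 0 0; -.15 0 7 0 0; -.2 0 8.6 0 0; -.2 0 8.6 0 0; -.2 0 8.6 0 0; -.2 0 8.6 0 0; -.2 0 8.6 0 0; -.2 0 8.6 0 0; -.2 0 8.6 0 0; -.2 0 8.6 0 0'
python3 - <<'E'
from h import *
to(.4732,.3446,-.014,.074); snap('wrist','w15');
E
```

```text
time: 24.77
tool_pos: [0.4733, 0.345, -0.0131]
ee_rot: [3.141, -0.03, 0.073]
wrist_force: [-0.2, -0.3, -0.2]
width: 0.094
cm [-0.01  0.04  0.09] spin -0.0009 tilt [ 0.0004 -0.0301] rows>= 0.023753103881125892 pose [ 0.4733  0.345  -0.0131] [ 3.1413 -0.0301  0.0731] t 24.77 w 0.094 F [-0.2 -0.3 -0.2]
```

View pics/w15.png

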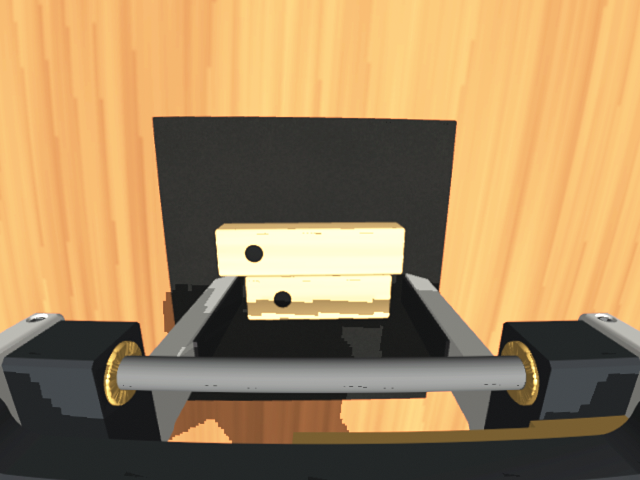

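```bash
python3 -m inch '-.2 .1 .1 0 .05; -.2 .1 .1 0 .1; -.2 .1 .1 0 .2; -.2 .1 .1 0 .3; -.2 .1 .1 0 .3; -.2 .1 .1 0 .4; -.2 .1 .1 0 .4; -.2 .1 .1 0 .4; -.2 .1 -1 0 .4; -.2 .1 -2.5 0 .4; -.2 .1 -2.5 0 .4; -.2 .1 -2.5 0 .4;  -.2 .1 -2.5 0 .4; -.2 .1 -2.5 0 .4'
python3 - <<'E'
from h import *
to(.4732,.290,.03,.0); snap('wrist','w16');
E
```

```text
time: 25.98
tool_pos: [0.47, 0.3435, 0.011]
ee_rot: [3.141, -0.029, 0.073]
wrist_force: [-0.3, -0.7, -0.7]
width: 0.0796
cm [-0.02  5.36 -1.9 ] spin 0.0731 tilt [-0.0011 -0.0287] rows>= 1.36293466587651 pose [0.47   0.3435 0.011 ] [ 3.1406 -0.0287  0.0731] t 25.98 w 0.0796 F [-0.3 -0.7 -0.7]
```

View pics/w16.png

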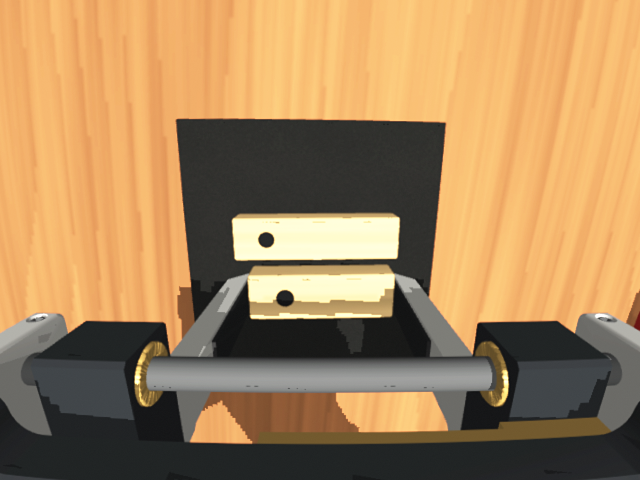

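```bash
python3 -m inch '0 2 0 0 .4; 0 4 0 0 .4; 0 5.4 0 0 .4; 0 5.4 0 0 .4; 0 5.4 1 0 .4; 0 5.4 2 0 .4; 0 5.4 2.45 0 .4; 0 5.4 2.45 0 .4; 0 5.4 2.45 0 .4; 0 5.4 2.45 0 .4; 0 5.4 2.45 0 .1; 0 5.4 2.45 0 0; 0 5.4 2.45 0 0; 0 5.4 0 0 0; 0 5.4 -4 0 0; 0 5.4 -7 0 0; 0 5.4 -7 0 0; 0 5.4 -7 0 0; 0 5.4 -7 0 0; 0 5.4 -7 0 0'
python3 - <<'E'
from h import *
to(.4732,.290,.05,-1.5); snap('wrist','w17'); slabs('w17')
E
```

```text
time: 27.7
tool_pos: [0.4707, 0.2889, 0.0789]
ee_rot: [3.139, -0.025, 0.073]
wrist_force: [-0.4, -0.9, 0.3]
width: 0.0941
cm [ 0.18 -0.1   2.9 ] spin 1.5731 tilt [-0.0252 -0.0024] rows>= 12.584553494065304 pose [0.4707 0.2889 0.0789] [ 3.1391 -0.0252  0.0731] t 27.7 w 0.0941 F [-0.4 -0.9  0.3]
c [0.4667 0.3822] size [ 3.  75.1] ang 4.33 dot None 0 z 0.0214 px [321. 131.]
c [0.467  0.3585] size [ 2.  98.3] ang 5.06 dot None 0 z 0.0211 px [313. 164.]
c [0.4744 0.2915] size [26.3 78.8] ang 3.88 dot [0.4546 0.2895] 83 z 0.0216 px [319. 249.]
```

View pics/w17.png

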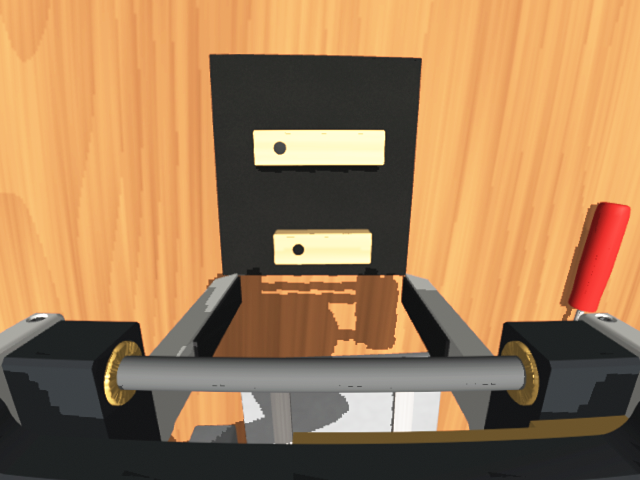

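```bash
python3 -m inch '.2 -.2 0 .12 .3; .2 -.2 0 .24 .5; .2 -.2 0 .36 .5; .2 -.2 0 .48 .5; .2 -.2 0 .6 .5; .2 -.2 0 .72 .5; .2 -.2 0 .84 .5; .2 -.2 0 .96 .5; .2 -.2 0 1.08 .5; .2 -.2 0 1.2 .5; .2 -.2 0 1.32 .5; .2 -.2 0 1.44 .5; .2 -.2 0 1.56 .5; .2 -.2 0 1.575 .5; .2 -.2 0 1.575 .5; .2 -.2 0 1.575 .5; .2 -.2 0 1.575 .5;.2 -.2 0 1.575 .5'
python3 - <<'E'
from h import *
snap('wrist','w18'); slabs('w18'); to(.474,.2911,-.0145,-1.503)
E
```

```text
time: 29.25
tool_pos: [0.4724, 0.2909, 0.0785]
ee_rot: [-3.117, -0.003, -1.501]
wrist_force: [-0.3, -0.2, 0.5]
width: 0.0469
c [0.4686 0.37  ] size [27.2 94.4] ang 4.4 dot None 0 z 0.0207 px [237. 242.]
c [0.4706 0.291 ] size [25.4 70.6] ang 4.69 dot [0.4545 0.2896] 100 z 0.0218 px [322. 261.]
cm [-0.03  0.08  9.32] spin 0.0019 tilt [-0.0247 -0.0026] rows>= 2.2340410373872546 pose [0.4725 0.291  0.0786] [-3.1169e+00 -2.6000e-03 -1.5011e+00] t 29.3 w 0.0471 F [-0.1  0.3  0. ]
```

```bash
python3 -m inch '0 0 4 0 .5; 0 .05 7 0 .5; 0 .08 9.3 0 .5; 0 .08 9.3 0 .5; 0 .08 9.3 0 .5; 0 .08 9.3 0 .5; 0 .08 9.3 0 .5; 0 .08 9.3 0 .5; 0 .08 9.3 0 .5; 0 .08 9.3 0 .5;0 .08 9.3 0 .5'
python3 - <<'E'
from h import *
to(.474,.2911,-.0145,-1.503)
E
```

```text
time: 30.22
tool_pos: [0.4741, 0.2909, -0.0141]
ee_rot: [-3.116, -0.002, -1.501]
wrist_force: [0.8, -0.0, -0.0]
width: 0.0468
cm [-0.02  0.01  0.04] spin 0.002 tilt [-0.0251 -0.0024] rows>= 0.015877773639165205 pose [ 0.4741  0.2909 -0.0141] [-3.1165e+00 -2.4000e-03 -1.5011e+00] t 30.22 w 0.0468 F [ 0.8 -0.  -0. ]
```

```bash
python3 -m inch '0 0 0 0 .8; 0 0 0 0 1; 0 0 0 0 1; 0 0 0 0 1; 0 0 0 0 1; 0 0 0 0 1; 0 0 -2 0 1; 0 0 -5 0 1; 0 0 -8 0 1; 0 0 -11 0 1; 0 0 -14 0 1; 0 0 -16 0 1; 0 0 -16 0 1; 0 0 -16 0 1; 0 0 -16 0 1; 0 0 -16 0 1'
python3 - <<'E'
from h import *
to(.4777,-.0025,.15,-1.471)
E
```

```text
time: 31.55
tool_pos: [0.4687, 0.2903, 0.143]
ee_rot: [-3.121, -0.004, -1.501]
wrist_force: [0.5, -0.1, -0.9]
width: 0.0256
cm [29.28  1.13 -0.6 ] spin -0.0299 tilt [-0.0203 -0.0049] rows>= 7.027486814375533 pose [0.4687 0.2903 0.143 ] [-3.1211 -0.0043 -1.501 ] t 31.55 w 0.0256 F [ 0.5 -0.1 -0.9]
```

```bash
python3 -m inch '3 .1 -.6 -.03 1; 6 .2 -.6 -.03 1; 9 .3 -.6 -.03 1; 12 .4 -.6 -.03 1; 15 .5 -.6 -.03 1; 18 .7 -.6 -.03 1; 21 .8 -.6 -.03 1; 24 .9 -.6 -.03 1; 27 1 -.6 -.03 1; 29.3 1.1 -.6 -.03 1; 29.3 1.1 -.6 -.03 1; 29.3 1.1 1 -.03 1; 29.3 1.1 4 -.03 1; 29.3 1.1 7 -.03 1; 29.3 1.1 9 -.03 1; 29.3 1.2 9 -.03 1; 29.3 1.2 9 -.03 1; 29.3 1.2 9 -.03 1; 29.3 1.2 9 -.03 1; 29.3 1.2 9 -.03 1'
python3 - <<'E'
from h import *
snap('wrist','w19'); to(.4777,-.0025,.028,-1.471)
p,P,C=cloud('w19'); H=cv2.medianBlur(np.nan_to_num(P[...,2]).astype(np.float32),3)
v=np.clip((H[150:330,200:460]-.025)/.012*255,0,255).astype(np.uint8); cv2.imwrite('pics/c16.png',cv2.resize(v,None,fx=3,fy=3,interpolation=cv2.INTER_NEAREST))
E
```

```text
time: 33.22
tool_pos: [0.4804, -0.003, 0.0559]
ee_rot: [-3.118, -0.006, -1.471]
wrist_force: [-0.6, 0.7, 0.4]
width: 0.0254
cm [-0.1   0.31  2.77] spin 0.0001 tilt [-0.0235 -0.0056] rows>= 0.6677815866219322 pose [ 0.4802 -0.0031  0.0557] [-3.1181 -0.0056 -1.471 ] t 33.27 w 0.0259 F [-0.2  1.2 -0.6]
```

View pics/w19.png

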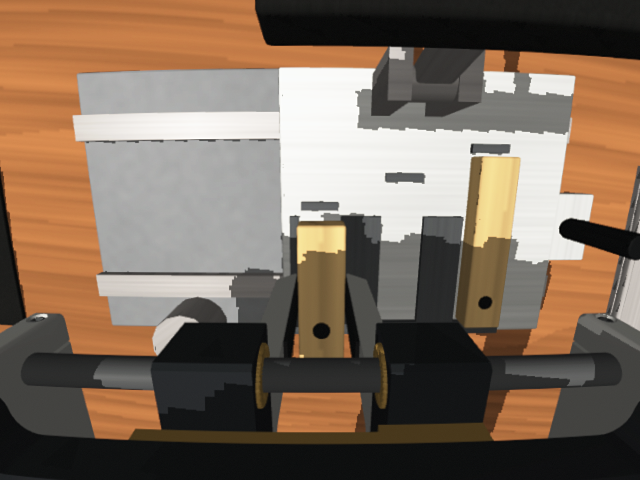

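View pics/c16.png

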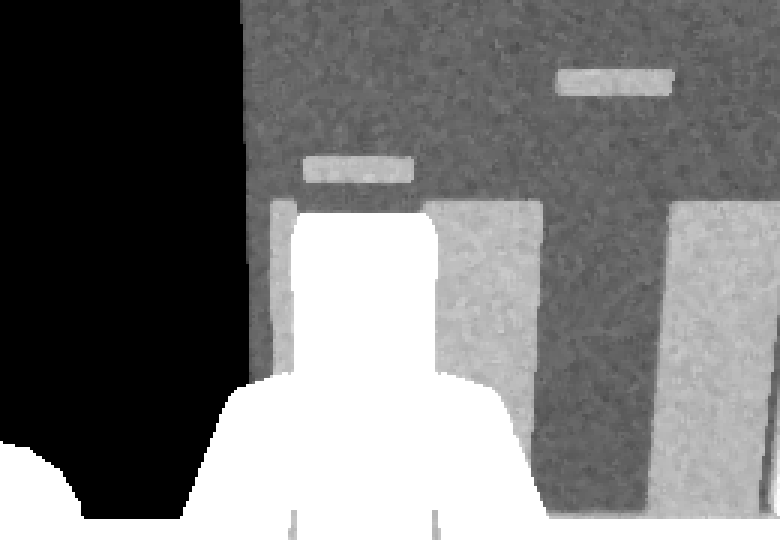

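```bash
cat >> h.py <<'E'
YAW=np.radians(5.7); NN=np.array([-np.sin(YAW),np.cos(YAW)]); UU=np.array([np.cos(YAW),np.sin(YAW)])
def rel(fn,q,slab,stop):
    # slab=(xl,xr,yfar) stop=(xl,xr,ynear) in crop coords, q maps crop->px
    p,P,C=cloud(fn); a=q(slab[0],slab[2]); b=q(slab[1],slab[2])
    zt=np.nanmedian(P[int(a[1])+6:int(a[1])+30,int(a[0])+5:int(b[0])-5,2])
    S=onplane([a,b],C,zt)[:,:2]; T=onplane([q(stop[0],stop[2]),q(stop[1],stop[2])],C,.034)[:,:2]
    print('zt',zt.round(4),'slab n',(S@NN).round(4),'stop n',(T@NN).round(4),'dn mm',round(1000*((T@NN).mean()-(S@NN).mean()),2),'gap u mm',round(1000*((T@UU).mean()-(S@UU).mean()),2),'ang',np.degrees(np.arctan2(*(S[0]-S[1])[::-1])).round(2),np.degrees(np.arctan2(*(T[0]-T[1])[::-1])).round(2))
E
python3 - <<'E'
from h import *
q=lambda x,y:(200+x/3,150+y/3)
rel('w19',q,(292,437,213),(303,414,182))
E
```

```text
zt 0.0917 slab n [-0.0375 -0.0625] stop n [-0.0363 -0.0618] dn mm 1.01 gap u mm -2.5 ang 95.72 95.72
```

```bash
python3 -m inch '-.1 .4 .5 0 1; -.1 .48 1.5 0 1; -.1 .5 2.4 0 1; -.1 .5 2.7 0 1; -.1 .5 2.7 0 1; -.1 .5 2.7 0 1; -.1 .5 2.7 0 1; -.1 .5 2.7 0 1; -.1 .5 2.7 0 1'
python3 - <<'E'
from h import *
snap('wrist','w20'); to(.4777,-.0025,.014,-1.471)
p,P,C=cloud('w20'); H=cv2.medianBlur(np.nan_to_num(P[...,2]).astype(np.float32),3)
v=np.clip((H[150:330,200:460]-.025)/.012*255,0,255).astype(np.uint8); cv2.imwrite('pics/c17.png',cv2.resize(v,None,fx=3,fy=3,interpolation=cv2.INTER_NEAREST))
E
```

```text
time: 34.02
tool_pos: [0.4762, -0.0027, 0.029]
ee_rot: [-3.117, -0.006, -1.471]
wrist_force: [0.5, 0.3, -1.1]
width: 0.0254
cm [-0.01 -0.12  1.5 ] spin 0.0001 tilt [-0.0243 -0.0057] rows>= 0.36082008549957467 pose [ 0.4762 -0.0027  0.029 ] [-3.1173 -0.0057 -1.471 ] t 34.07 w 0.0259 F [ 0.8  0.4 -0.7]
```

View pics/c17.png

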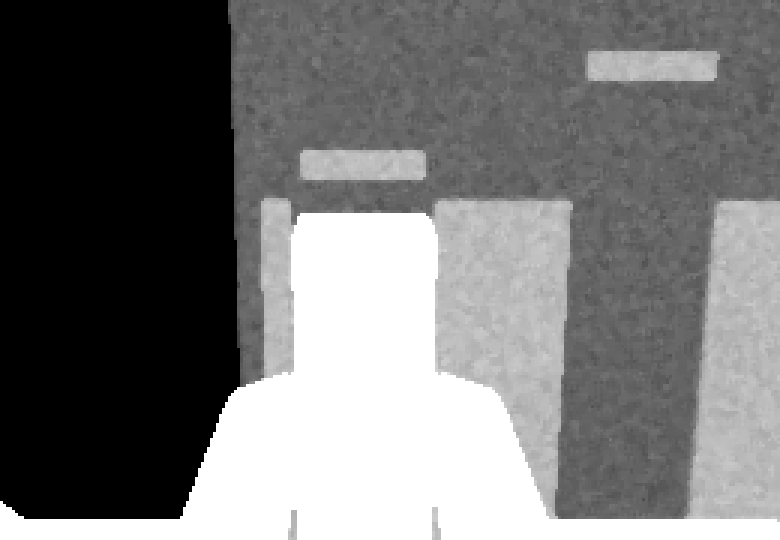

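Run:
```python
from h import *
q=lambda x,y:(200+x/3,150+y/3)
rel('w20',q,(292,437,213),(300,426,180))
```

```text
zt 0.0649 slab n [-0.0368 -0.0618] stop n [-0.0364 -0.0619] dn mm 0.11 gap u mm 1.58 ang 95.71 95.72
```

```bash
python3 -m inch '0 .03 .5 0 1; 0 .06 1 0 1; 0 .07 1.4 0 1; 0 .07 1.58 0 1; 0 .07 1.58 0 1; 0 .07 1.58 0 1; 0 .07 1.58 0 1; 0 .07 1.58 0 1; 0 .07 1.58 0 .8; 0 .07 1.58 0 .55; 0 .07 1.58 0 .52; 0 .07 1.58 0 .52; 0 .07 1.58 0 .52; 0 .07 0 0 .52; 0 0 -3 0 .52; 0 0 -7 0 .52; 0 0 -11 0 .52; 0 0 -13 0 .52; 0 0 -13 0 .5; 0 0 -13 0 .5'
python3 -m inch '0 0 0 0 .5; 0 0 0 0 .5;0 0 0 0 .5'
python3 - <<'E'
from h import *
snap('wrist','w21'); slabs('w21',lo=.042,hi=.055,zt=.048,xr=(.4,.62),yr=(-.2,.05)); to(.4666,.370,.07,-1.497)
E
```

```text
time: 35.73
tool_pos: [0.4737, -0.0024, 0.1601]
ee_rot: [-3.115, -0.006, -1.471]
wrist_force: [0.0, 0.0, -0.6]
width: 0.0474
time: 35.98
tool_pos: [0.4726, -0.0023, 0.1579]
ee_rot: [-3.118, -0.006, -1.471]
wrist_force: [-0.8, -0.6, -1.0]
width: 0.0468
c [ 0.5096 -0.1139] size [ 27.4 117.2] ang 6.13 dot [ 0.4743 -0.1126] 164 z 0.0476 px [440. 209.]
c [ 0.4762 -0.0017] size [25.3 80.9] ang 4.74 dot [ 0.4562 -0.0039] 99 z 0.0497 px [321. 234.]
cm [-37.15  -2.89   8.68] spin 0.0262 tilt [-0.0238 -0.005 ] rows>= 9.176051797053024 pose [ 0.4728 -0.0023  0.1582] [-3.1179 -0.0056 -1.471 ] t 36.03 w 0.0471 F [ 0.5 -0.4  0.4]
```

View pics/w21.png

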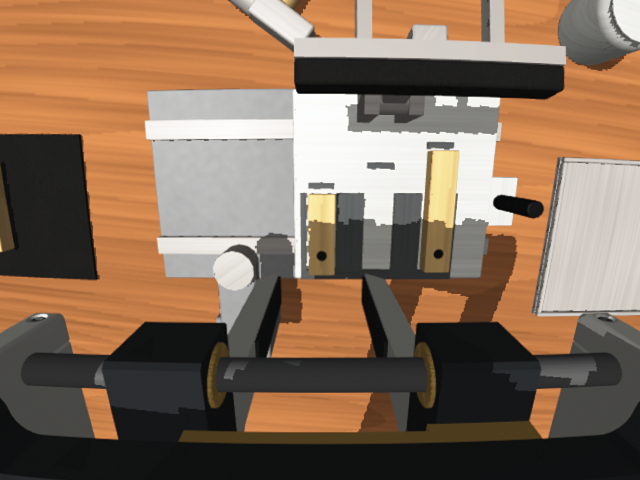

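Run:
```python
from h import *
p,P,C=cloud('w21')
for r in range(196,276,8): print(r,np.nanmedian(P[r:r+6,310:320,2]).round(4),np.nanmedian(P[r:r+6,322:332,2]).round(4),'| long',np.nanmedian(P[r-30:r-24,430:437,2]).round(4),np.nanmedian(P[r-30:r-24,444:452,2]).round(4))
cv2.imwrite('pics/c18.png',cv2.resize(p[170:290,280:400],None,fx=5,fy=5,interpolation=cv2.INTER_CUBIC))
```

```text
196 0.0481 0.0482 | long 0.0473 0.0477
204 0.0484 0.0484 | long 0.0475 0.0475
212 0.0488 0.0488 | long 0.0471 0.0478
220 0.0492 0.049 | long 0.0476 0.0478
228 0.0495 0.0496 | long 0.0476 0.0476
236 0.0501 0.0498 | long 0.0477 0.0475
244 0.0503 0.0506 | long 0.0476 0.048
252 0.0509 0.0509 | long 0.0479 0.0476
260 0.051 0.051 | long 0.0477 0.0477
268 0.0516 0.0514 | long 0.0477 0.0478
```

View pics/c18.png

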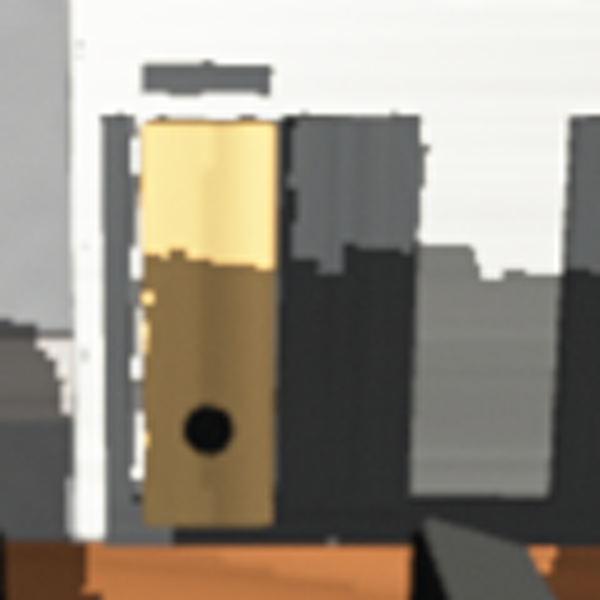

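Run:
```python
from h import *
p,P,C=cloud('w21')
q=lambda x,y:(280+x/5-.4,170+y/5-.4)
D=onplane([q(209,430)],C,.0509)[0,:2]; E=onplane([q(142,122),q(276,122)],C,.048)[:,:2]; N=onplane([q(145,526),q(273,526)],C,.0517)[:,:2]
S=onplane([q(143,94),q(271,94)],C,.034)[:,:2]; R=onplane([q(412,495),q(550,495)],C,.034)[:,:2]
L=onplane([(438.5,254)],C,.048)[:,:2]
for k,v in dict(dot=D[None],far=E,near=N,stop=S,nearrim=R,longdot=L).items(): print(k,'u',(v@UU).round(4),'n',(v@NN).round(4))
```

```text
dot u [0.4543] n [-0.0493]
far u [0.514 0.514] n [-0.0366 -0.062 ]
near u [0.4348 0.4348] n [-0.0367 -0.0621]
stop u [0.5183 0.5183] n [-0.0364 -0.0616]
nearrim u [0.4355 0.4355] n [-0.0918 -0.1208]
longdot u [0.4551] n [-0.166]
```

Short slab's dot end rests on the near rim (tops 0.048→0.0516), about 2 mm too far towards the robot. Re-grip and shift 2 mm.

Run:
```python
from h import *
to(.4762,-.0021,.0145,-1.471)
```

```text
cm [-0.07 -0.   14.37] spin 0.0002 tilt [-0.0237 -0.0056] rows>= 3.4469414075052907 pose [ 0.4728 -0.0023  0.1582] [-3.1179 -0.0056 -1.471 ] t 36.03 w 0.0471 F [ 0.5 -0.4  0.4]
```

```bash
python3 -m inch '-.05 0 4 0 .5; -.05 0 8 0 .5; -.05 0 12 0 .5; -.05 0 14.4 0 .5; -.05 0 14.4 0 .5; -.05 0 14.4 0 .5; -.05 0 14.4 0 .5; -.05 0 14.4 0 .5; -.05 0 14.4 0 .5; -.05 0 14.4 0 .8; -.05 0 14.4 0 1; -.05 0 14.4 0 1; -.05 0 14.4 0 1; -.05 0 14.4 0 1'
python3 - <<'E'
from h import *
to(.4762,-.0021,.0145,-1.471)
E
```

```text
time: 37.2
tool_pos: [0.4762, -0.0023, 0.0144]
ee_rot: [-3.118, -0.006, -1.471]
wrist_force: [0.4, -0.0, 0.9]
width: 0.0258
cm [-0.02  0.   -0.01] spin 0.0001 tilt [-0.0239 -0.0059] rows>= 0.006622075530495615 pose [ 0.4762 -0.0023  0.0144] [-3.1177 -0.0059 -1.471 ] t 37.2 w 0.0258 F [ 0.4 -0.   0.9]
```

```bash
python3 -m inch '0 0 -.3 0 1; 0 0 -.5 0 1; 0 -.12 -.5 0 1; 0 -.23 -.5 0 1; 0 -.23 -.5 0 1; 0 -.23 -.3 0 1; 0 -.23 0 0 1; 0 -.23 0 0 1; 0 -.23 0 0 1; 0 -.23 0 0 1; 0 -.23 0 0 .8; 0 -.23 0 0 .55; 0 -.23 0 0 .52; 0 -.23 0 0 .52; 0 -.2 -2 0 .52; 0 -.2 -6 0 .52; 0 -.2 -10 0 .52; 0 -.2 -14 0 .52; 0 -.2 -14.4 0 .5; 0 -.2 -14.4 0 .5'
python3 -m inch '0 0 0 0 .5; 0 0 0 0 .5;0 0 0 0 .5;0 0 0 0 .5'
python3 - <<'E'
from h import *
snap('wrist','w22'); slabs('w22',lo=.042,hi=.055,zt=.048,xr=(.4,.62),yr=(-.2,.05)); to(.4666,.370,.07,-1.497)
p,P,C=cloud('w22')
for r in range(196,276,14): print(r,np.nanmedian(P[r:r+6,310:320,2]).round(4),np.nanmedian(P[r:r+6,322:332,2]).round(4))
cv2.imwrite('pics/c19.png',cv2.resize(p[150:290,280:460],None,fx=4,fy=4,interpolation=cv2.INTER_CUBIC))
E
```

```text
time: 38.87
tool_pos: [0.477, -0.0019, 0.1624]
ee_rot: [-3.11, -0.008, -1.471]
wrist_force: [-0.7, 0.2, 0.1]
width: 0.0469
time: 39.2
tool_pos: [0.476, -0.0018, 0.1604]
ee_rot: [-3.113, -0.007, -1.471]
wrist_force: [-0.8, -0.0, 0.6]
width: 0.0469
c [ 0.5099 -0.1149] size [ 27.5 117.6] ang 6.21 dot [ 0.4756 -0.1135] 167 z 0.0476 px [440. 213.]
c [ 4.786e-01 -4.000e-04] size [25.6 79.5] ang 6.23 dot [ 0.4586 -0.0032] 95 z 0.0478 px [321. 235.]
cm [-37.15  -2.5    8.88] spin 0.0261 tilt [-0.0288 -0.0062] rows>= 9.180397682577972 pose [ 0.4761 -0.0018  0.1606] [-3.113  -0.0069 -1.4711] t 39.25 w 0.0471 F [0.4 0.4 0.4]
196 0.0477 0.0473
210 0.0478 0.0478
224 0.0479 0.0479
238 0.0479 0.048
252 0.0478 0.0478
266 0.0479 0.0479
```

View pics/c19.png

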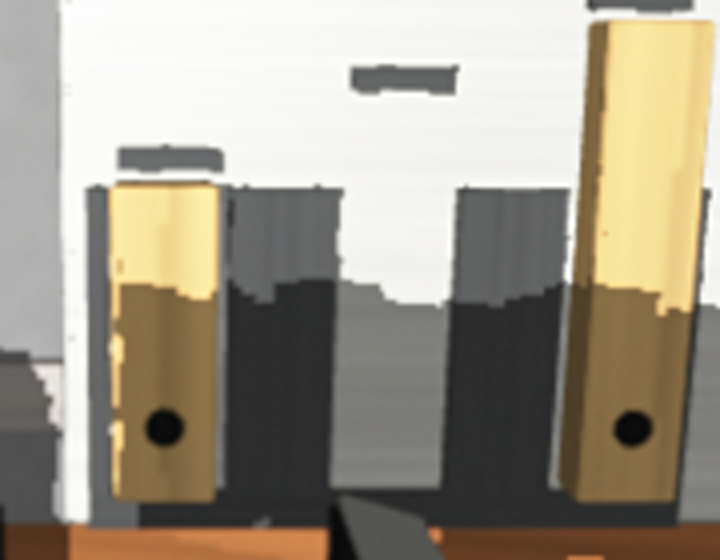

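Short slab is now flat and seated (tops 0.0478). Now the medium.

```bash
python3 -m inch '-37.2 -2.5 0 .026 .5; -37.2 -2.5 0 .026 .5; -37.2 -2.5 0 .026 .5; -37.2 -2.5 0 .026 .5; -37.2 -2.5 0 .026 .5; -37.2 -2.5 0 .026 .5; -37.2 -2.5 0 .026 .5; -37.2 -2.5 0 .026 .5; -37.2 -2.5 0 .026 .5; -37.2 -2.5 3 .026 .5; -37.2 -2.5 6 .026 .5; -37.2 -2.5 8.8 .026 .5; -37.2 -2.5 8.8 .026 .5; -37.2 -2.5 8.8 .026 .5; -37.2 -2.5 8.8 .026 .5; -37.2 -2.5 8.8 .026 .5; -37.2 -2.5 8.8 .026 .5'
python3 - <<'E'
from h import *
snap('wrist','w23'); slabs('w23'); to(.4666,.3702,-.0145,-1.497)
E
```

```text
time: 40.67
tool_pos: [0.468, 0.3712, 0.0736]
ee_rot: [-3.109, -0.004, -1.497]
wrist_force: [0.3, -0.8, 0.6]
width: 0.0472
c [0.4533 0.3701] size [24.9 71.8] ang 4.89 dot [0.4362 0.3686] 97 z 0.0218 px [322. 270.]
cm [0.04 0.41 8.77] spin -0.0003 tilt [-0.0324 -0.0041] rows>= 2.1044226147859018 pose [0.4678 0.371  0.0732] [-3.1092 -0.0041 -1.4974] t 40.72 w 0.0473 F [ 0.   0.7 -0.1]
```

View pics/w23.png

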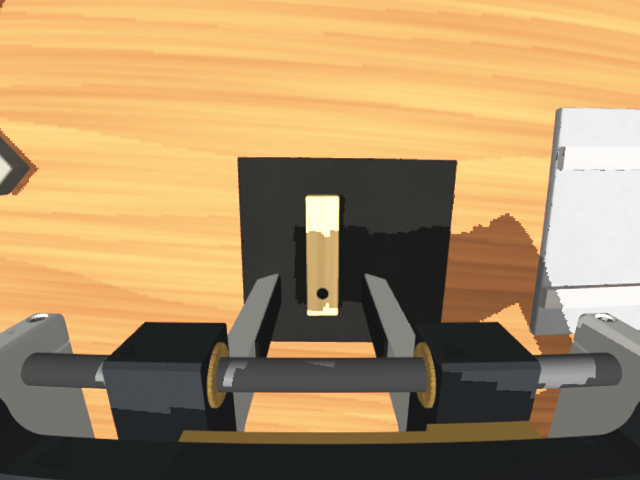

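```bash
python3 -m inch '0 .2 4 0 .5; 0 .3 7 0 .5; 0 .43 8.75 0 .5; 0 .43 8.75 0 .5; 0 .43 8.75 0 .5; 0 .43 8.75 0 .5; 0 .43 8.75 0 .5; 0 .43 8.75 0 .5; 0 .43 8.75 0 .5; 0 .43 8.75 0 .5; 0 .43 8.75 0 .8; 0 .43 8.75 0 1; 0 .43 8.75 0 1; 0 .43 8.75 0 1; 0 .43 8.75 0 1; 0 .43 8.75 0 1'
python3 - <<'E'
from h import *
to(.4663,.3705,-.0145,-1.497)
E
```

```text
time: 42.05
tool_pos: [0.4663, 0.3705, -0.0144]
ee_rot: [-3.109, -0.004, -1.497]
wrist_force: [0.3, -0.3, -0.0]
width: 0.0256
cm [-0.   -0.    0.01] spin -0.0003 tilt [-0.0322 -0.0043] rows>= 0.00258425405066392 pose [ 0.4663  0.3705 -0.0144] [-3.1094 -0.0043 -1.4974] t 42.05 w 0.0256 F [ 0.3 -0.3 -0. ]
```

```bash
python3 -m inch '0 0 -2 0 1; 0 0 -5 0 1; 0 0 -8 0 1; 0 0 -11 0 1; 0 0 -14 0 1; 0 0 -16 0 1; 0 0 -16 0 1; 0 0 -16 0 1; 0 0 -16 0 1; 0 0 -16 0 1;0 0 -16 0 1'
python3 - <<'E'
from h import *
to(.494,-.0583,.14,-1.471);to(.494,-.0583,.055,-1.471)
E
```

```text
time: 42.97
tool_pos: [0.46, 0.3701, 0.1427]
ee_rot: [-3.113, -0.007, -1.497]
wrist_force: [-0.1, 1.1, -0.9]
width: 0.0256
cm [42.97 -0.23  0.57] spin -0.0262 tilt [-0.0279 -0.0074] rows>= 10.304790402680974 pose [0.46   0.3701 0.1427] [-3.1135 -0.0067 -1.4974] t 42.97 w 0.0256 F [-0.1  1.1 -0.9]
cm [4.291e+01 1.000e-02 9.060e+00] spin -0.0262 tilt [-0.0279 -0.0074] rows>= 10.51720127391969 pose [0.46   0.3701 0.1427] [-3.1135 -0.0067 -1.4974] t 42.97 w 0.0256 F [-0.1  1.1 -0.9]
```

```bash
python3 -m inch '3 0 0 -.026 1; 6 0 0 -.026 1; 9 0 0 -.026 1; 12 0 0 -.026 1; 15 0 0 -.026 1; 18 0 0 -.026 1; 21 0 0 -.026 1; 24 0 0 -.026 1; 27 0 0 -.026 1; 30 0 0 -.026 1; 33.5 0 0 -.026 1; 37 -.1 0 -.026 1; 40 -.2 0 -.026 1; 43 -.2 0 -.026 1; 43 -.2 0 -.026 1; 43 -.2 0 -.026 1; 43 -.2 0 -.026 1; 43 -.2 0 -.026 1; 43 -.2 0 -.026 1'
python3 - <<'E'
from h import *
to(.494,-.0583,.055,-1.471)
E
```

```text
time: 44.55
tool_pos: [0.4934, -0.0573, 0.1454]
ee_rot: [-3.114, -0.007, -1.469]
wrist_force: [-0.1, 0.3, -0.6]
width: 0.0256
cm [0.04 0.2  9.04] spin 0.0017 tilt [-0.0275 -0.0069] rows>= 2.167452054505071 pose [ 0.4934 -0.0573  0.1454] [-3.1141 -0.0069 -1.4695] t 44.55 w 0.0256 F [-0.1  0.3 -0.6]
```

```bash
python3 -m inch '.04 .1 4 0 1; .04 .2 8 0 1; .04 .2 10.5 0 1; .04 .23 11.5 0 1; .04 .23 11.5 0 1; .04 .23 11.5 0 1; .04 .23 11.5 0 1; .04 .23 11.5 0 1; .04 .23 11.5 0 1; .04 .23 11.5 0 1'
python3 - <<'E'
from h import *
snap('wrist','w24'); to(.494,-.0583,.014,-1.471)
p,P,C=cloud('w24'); H=cv2.medianBlur(np.nan_to_num(P[...,2]).astype(np.float32),3)
v=np.clip((H[150:300,240:400]-.025)/.012*255,0,255).astype(np.uint8); cv2.imwrite('pics/c20.png',np.vstack([cv2.resize(cv2.cvtColor(v,cv2.COLOR_GRAY2BGR)[:75],None,fx=4.5,fy=4,interpolation=cv2.INTER_NEAREST),cv2.resize(p[150:225,240:400],None,fx=4.5,fy=4,interpolation=cv2.INTER_NEAREST)]))
print(np.nanmedian(P[205:240,312:332,2]))
E
```

```text
time: 45.38
tool_pos: [0.4954, -0.0587, 0.0319]
ee_rot: [-3.111, -0.008, -1.469]
wrist_force: [0.1, 1.4, -0.6]
width: 0.0254
cm [-0.06  0.16  1.75] spin 0.0017 tilt [-0.0295 -0.0076] rows>= 0.4211619410040984 pose [ 0.4951 -0.0587  0.0315] [-3.1121 -0.0076 -1.4696] t 45.43 w 0.0258 F [ 0.3 -0.8 -1.4]
0.06794429303728491
```

View pics/c20.png

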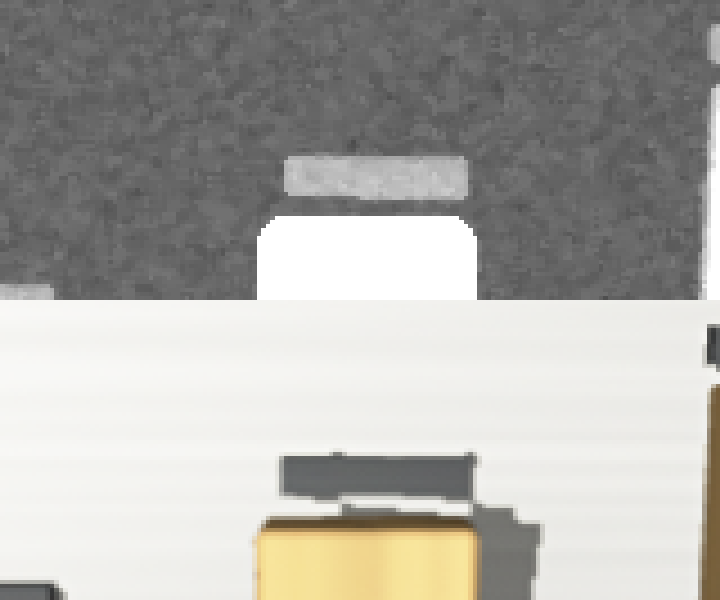

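Run:
```python
from h import *
q=lambda x,y:(240+x/4.5,150+y/4)
rel('w24',q,(258,479,230),(282,474,197)); 
p,P,C=cloud('w24'); B=onplane([q(263,217),q(474,217)],C,.050)[:,:2]; print('bottom edge u',B@UU,'n',B@NN)
S=onplane([q(258,230),q(479,230)],C,.068)[:,:2];print(S@UU)
```

```text
zt 0.068 slab n [-0.0943 -0.1195] stop n [-0.0955 -0.1216] dn mm -1.62 gap u mm 0.97 ang 95.8 95.81
bottom edge u [0.5362641  0.53631005] n [-0.09382958 -0.12037713]
[0.53658736 0.53662913]
```

Run:
```python
from h import *
p,P,C=cloud('w24'); H=cv2.medianBlur(np.nan_to_num(P[...,2]).astype(np.float32),3)
v=np.clip((H[190:290,200:440]-.025)/.012*255,0,255).astype(np.uint8); cv2.imwrite('pics/c21.png',cv2.resize(v,None,fx=3.3,fy=3.3,interpolation=cv2.INTER_NEAREST))
```

```text
(no output)
```

View pics/c21.png

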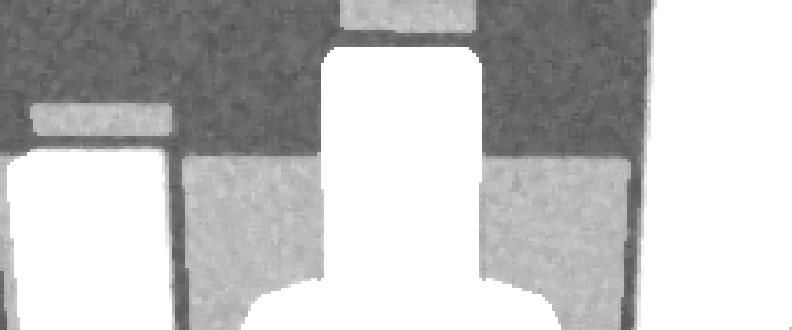

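Run:
```python
from h import *
p,d,C=load('w24'); q=lambda x,y:(200+x/3.3,190+y/3.3)
R=onplane([q(184,170),q(630,170)],C,.034)[:,:2]; S=onplane([q(322,170),q(480,170)],C,.068)[:,:2]; print('rims n',R@NN,(R@NN).mean(),'slab n',S@NN,(S@NN).mean())
```

```text
rims n [-0.06562714 -0.15099661] -0.10831187298689175 slab n [-0.09422389 -0.11935024] -0.10678706692783752
```

```bash
python3 -m inch '.06 .05 .3 0 1; .12 .1 .6 0 1; .12 .12 1.2 0 1; .12 .15 1.7 0 1; .12 .15 1.88 0 1; .12 .15 1.88 0 1; .12 .15 1.88 0 1; .12 .15 1.88 0 1; .12 .15 1.88 0 1; .12 .15 1.88 0 .8; .12 .15 1.88 0 .55; .12 .15 1.88 0 .52; .12 .15 1.88 0 .52; .1 .1 0 0 .52; 0 0 -4 0 .52; 0 0 -8 0 .52; 0 0 -12 0 .52; 0 0 -13 0 .52; 0 0 -13 0 .5; 0 0 -13 0 .5'
python3 -m inch '0 0 0 0 .5; 0 0 0 0 .5;0 0 0 0 .5;0 0 0 0 .5;0 0 0 0 .5'
python3 - <<'E'
from h import *
snap('wrist','w25'); slabs('w25',lo=.042,hi=.055,zt=.048,xr=(.4,.62),yr=(-.2,.05)); to(.4666,.370,.07,-1.497)
p,P,C=cloud('w25')
cv2.imwrite('pics/c22.png',cv2.resize(p[140:300,220:420],None,fx=4,fy=3.7,interpolation=cv2.INTER_CUBIC))
E
```

```text
time: 47.1
tool_pos: [0.4912, -0.0581, 0.1613]
ee_rot: [-3.112, -0.008, -1.47]
wrist_force: [0.8, 0.4, 0.0]
width: 0.0471
time: 47.52
tool_pos: [0.4908, -0.058, 0.1603]
ee_rot: [-3.113, -0.007, -1.47]
wrist_force: [0.1, 1.4, -0.3]
width: 0.0472
c [ 0.5096 -0.1153] size [ 26.9 119.2] ang 5.7 dot [ 0.4753 -0.1144] 176 z 0.0477 px [382. 220.]
c [ 0.494  -0.0586] size [25.4 99.5] ang 6.38 dot [ 0.4644 -0.0621] 88 z 0.0478 px [323. 233.]
c [ 0.4784 -0.0021] size [26.7 79.4] ang 5.95 dot [ 0.4588 -0.0059] 90 z 0.0478 px [263. 241.]
cm [-42.89  -1.65   8.79] spin 0.0276 tilt [-0.029  -0.0066] rows>= 10.507852897015878 pose [ 0.4909 -0.058   0.1606] [-3.1128 -0.0074 -1.4696] t 47.57 w 0.0469 F [-0.1 -0.4 -0.2]
```

View pics/c22.png

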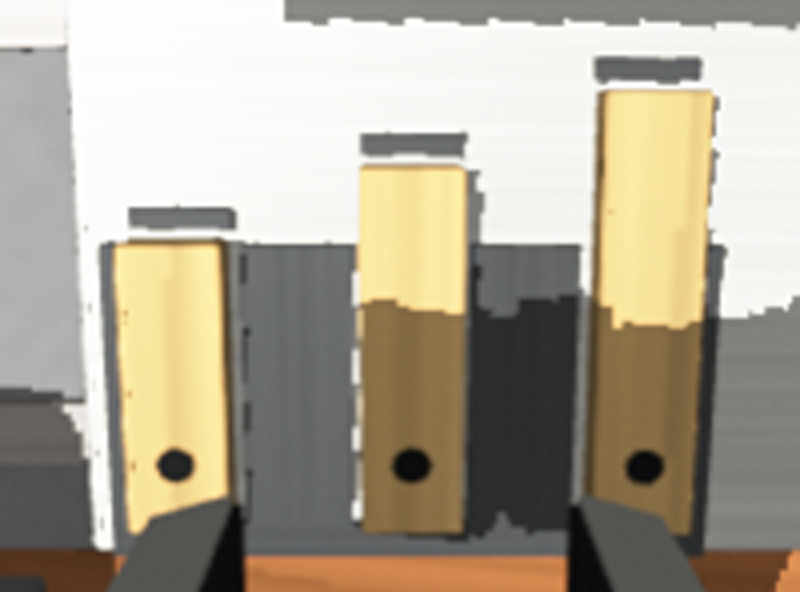

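All three slabs are nested (tops 0.0477–0.0478, dots in line). Next the clamp: locate the thrown-back grip.

Run:
```python
from h import *
for fn in ['w6','w25']:
    p,P,C=cloud(fn); h=cv2.cvtColor(p,cv2.COLOR_BGR2HSV)
    red=((h[...,0]<8)|(h[...,0]>172))&(h[...,1]>150)&(h[...,2]>60)&(P[...,2]>.1)&(P[...,2]<.2)
    Q=P[red]; print(fn,red.sum(),np.nanmedian(Q,0).round(4),np.nanpercentile(Q,3,axis=0).round(4),np.nanpercentile(Q,97,axis=0).round(4), np.argwhere(red)[:,::-1].mean(0).round(1))
to(.6625,-.0425,.24,.096)
```

```text
w6 1449 [ 0.6635 -0.0412  0.1632] [ 0.6566 -0.0767  0.1587] [ 0.6715 -0.0052  0.1653] [350.6  91. ]
w25 0 [nan nan nan] [nan nan nan] [nan nan nan] [nan nan]
cm [  0.25 -17.45  -7.44] spin -1.5656 tilt [ 0.0072 -0.0289] rows>= 12.524436533808176 pose [ 0.4909 -0.058   0.1606] [-3.1128 -0.0074 -1.4696] t 47.57 w 0.0469 F [-0.1 -0.4 -0.2]
  return np.nanmean(a, axis, out=out, keepdims=keepdims)
  return np.nanmean(a, axis, out=out, keepdims=keepdims)
<stdin>:5: RuntimeWarning: Mean of empty slice.
  ret = um.true_divide(
```

```bash
python3 -m inch '0 0 -4 -.12 .6; 0 0 -7.4 -.24 .6; 0 -4 -7.4 -.36 .6; 0 -8 -7.4 -.48 .6; 0 -12 -7.4 -.6 .6; 0 -16 -7.4 -.72 .6; .2 -17.5 -7.4 -.84 .6; .2 -17.5 -7.4 -.96 .6; .2 -17.5 -7.4 -1.08 .6; .2 -17.5 -7.4 -1.2 .6; .2 -17.5 -7.4 -1.32 .6; .2 -17.5 -7.4 -1.44 .6; .2 -17.5 -7.4 -1.565 .6; .2 -17.5 -7.4 -1.565 .6; .2 -17.5 -7.4 -1.565 .6; .2 -17.5 -7.4 -1.565 .6; .2 -17.5 -7.4 -1.565 .6; .2 -17.5 -7.4 -1.565 .6'
python3 - <<'E'
from h import *
snap('wrist','w26')
p,P,C=cloud('w26'); h=cv2.cvtColor(p,cv2.COLOR_BGR2HSV)
red=((h[...,0]<8)|(h[...,0]>172))&(h[...,1]>150)&(h[...,2]>60)&(P[...,2]>.1)&(P[...,2]<.2)
Q=P[red]; print(red.sum(),np.nanmedian(Q,0).round(4),np.nanpercentile(Q,3,axis=0).round(4),np.nanpercentile(Q,97,axis=0).round(4), np.argwhere(red)[:,::-1].mean(0).round(1))
to(.6635,-.041,.117,.098)
E
```

```text
time: 49.07
tool_pos: [0.663, -0.0419, 0.2396]
ee_rot: [3.134, -0.029, 0.095]
wrist_force: [-0.2, 0.2, -0.8]
width: 0.0374
1222 [ 0.6642 -0.0402  0.1633] [ 0.6569 -0.0782  0.1596] [ 0.672  -0.005   0.1651] [318.4 243. ]
cm [-0.3  -0.18 12.26] spin -0.0034 tilt [ 0.0073 -0.0288] rows>= 2.9400906859024225 pose [ 0.663  -0.042   0.2396] [ 3.1344 -0.0289  0.0948] t 49.12 w 0.0373 F [0.2 0.5 0.1]
```

View pics/w26.png

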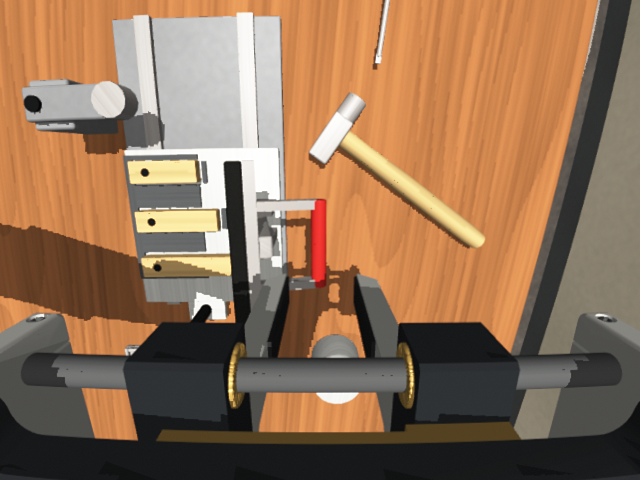

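```bash
python3 -m inch '-.1 -.1 4 0 .6; -.2 -.1 8 0 .6; -.3 -.15 11 0 .6; -.3 -.15 12.2 0 .6; -.3 -.15 12.2 0 .6; -.3 -.15 12.2 0 .6; -.3 -.15 12.2 0 .6; -.3 -.15 12.2 0 .6; -.3 -.15 12.2 0 .6; -.3 -.15 12.2 0 .9; -.3 -.15 12.2 0 1; -.3 -.15 12.2 0 1; -.3 -.15 12.2 0 1; -.3 -.15 12.2 0 1; -.3 -.15 12.2 0 1'
python3 - <<'E'
from h import *
to(.6635,-.041,.117,.098)
r=10.6
for th in np.arange(1.75,-.07,-.1):
    a=np.radians(151.7)-th;b=np.radians(151.7)-1.75
    print(round(th,2),'%.1f 0 %.1f 0 1'%((r*np.cos(a)-r*np.cos(b)),-(r*np.sin(a)-r*np.sin(b))),end='; ')
E
```

```text
time: 50.37
tool_pos: [0.6638, -0.0413, 0.1178]
ee_rot: [3.134, -0.03, 0.095]
wrist_force: [2.3, -0.4, 0.1]
width: 0.0128
cm [-0.03 -0.03  0.08] spin -0.0034 tilt [ 0.0073 -0.0298] rows>= 0.027049524404736205 pose [ 0.6638 -0.0413  0.1178] [ 3.1344 -0.0298  0.0948] t 50.37 w 0.0128 F [ 2.3 -0.4  0.1]
1.75 0.0 0 -0.0 0 1; 1.65 -0.9 0 -0.6 0 1; 1.55 -1.8 0 -1.1 0 1; 1.45 -2.7 0 -1.6 0 1; 1.35 -3.7 0 -1.9 0 1; 1.25 -4.8 0 -2.2 0 1; 1.15 -5.8 0 -2.3 0 1; 1.05 -6.9 0 -2.3 0 1; 0.95 -7.9 0 -2.2 0 1; 0.85 -9.0 0 -2.0 0 1; 0.75 -10.0 0 -1.8 0 1; 0.65 -11.0 0 -1.4 0 1; 0.55 -11.9 0 -0.9 0 1; 0.45 -12.8 0 -0.3 0 1; 0.35 -13.7 0 0.4 0 1; 0.25 -14.4 0 1.1 0 1; 0.15 -15.1 0 1.9 0 1; 0.05 -15.7 0 2.8 0 1; -0.05 -16.2 0 3.7 0 1;
```

```bash
python3 -m inch '-.4 0 -.3 0 1; -.9 0 -.63 0 1; -1.3 0 -.9 0 1; -1.8 0 -1.15 0 1; -2.2 0 -1.4 0 1; -2.7 0 -1.7 0 1; -3.6 0 -2 0 1; -4.7 0 -2.35 0 1; -5.7 0 -2.5 0 1; -6.8 0 -2.5 0 1; -7.8 0 -2.45 0 1; -8.9 0 -2.3 0 1; -9.9 0 -2.1 0 1; -9.9 0 -2.1 0 1; -9.9 0 -2.1 0 1; -9.9 0 -2.1 0 1'
```

```text
time: 51.7
tool_pos: [0.5623, -0.0504, 0.1356]
ee_rot: [3.135, -0.024, 0.095]
wrist_force: [-6.0, 0.4, 3.9]
width: 0.0127
```

```bash
python3 -m inch '-.6 0 .2 0 1; -1.1 0 .4 0 1; -1.5 0 .65 0 1; -2 0 .9 0 1; -2.4 0 1.2 0 1; -2.9 0 1.5 0 1; -3.3 0 1.85 0 1; -3.8 0 2.2 0 1; -4.1 0 2.55 0 1; -4.5 0 2.9 0 1; -4.9 0 3.3 0 1; -5.2 0 3.7 0 1; -5.5 0 4.2 0 1; -5.75 0 4.6 0 1; -5.8 0 4.9 0 1; -5.8 0 4.9 0 1; -5.8 0 4.9 0 1; -5.8 0 4.9 0 1'
```

```text
time: 53.2
tool_pos: [0.5058, -0.0568, 0.0875]
ee_rot: [3.133, -0.025, 0.095]
wrist_force: [-1.4, 2.3, 7.7]
width: 0.0133
```

```bash
python3 -m inch '0 0 0 0 .8; 0 0 0 0 .6; 0 0 0 0 .6; 0 0 0 0 .6; 0 0 -3 0 .6; 0 0 -7 0 .6; 0 0 -11 0 .6; 0 0 -13 0 .6; 0 0 -13 0 .6; 0 0 -13 0 .6; 0 0 -13 0 .6; 0 0 -13 0 .6'
python3 - <<'E'
from h import *
snap('wrist','w27')
for fn,n in [('w27','wrist')]:
    p,P,C=cloud(fn,n); h=cv2.cvtColor(p,cv2.COLOR_BGR2HSV)
    red=((h[...,0]<8)|(h[...,0]>172))&(h[...,1]>150)&(h[...,2]>60)&(P[...,2]>.1)&(P[...,2]<.2)
    Q=P[red]; print(red.sum(),np.nanmedian(Q,0).round(4),np.nanpercentile(Q,97,axis=0).round(4))
to(.5,-.05,.2,.098)
E
```

```text
time: 54.2
tool_pos: [0.5012, -0.0559, 0.2148]
ee_rot: [3.135, -0.021, 0.094]
wrist_force: [0.8, -0.2, -0.1]
width: 0.0371
1199 [ 0.5058 -0.0558  0.1307] [ 0.5136 -0.0206  0.1326]
cm [-0.1  -0.61  1.48] spin -0.0036 tilt [ 0.0069 -0.0209] rows>= 0.38452851263085575 pose [ 0.5013 -0.0559  0.2149] [ 3.1348 -0.0209  0.0945] t 54.25 w 0.0377 F [-0.3 -0.9 -0.7]
```

View pics/w27.png

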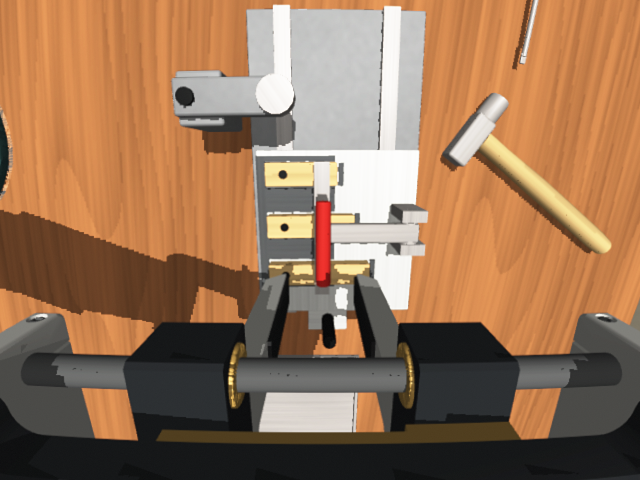

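Clamp is down on the slabs (grip top 0.1326 → centre 0.1256). Now measure dot-to-punch distances along the slide.

Run:
```python
from h import *
from scipy.optimize import least_squares
def head(fn,n='wrist'):
    p,P,C=cloud(fn,n)
    mm=(np.abs(P[...,2]-.105)<.005)&(P[...,0]>.43)&(P[...,0]<.5)&(np.abs(P[...,1]-.08)<.06)
    cs,_=cv2.findContours(mm.astype(np.uint8),cv2.RETR_EXTERNAL,cv2.CHAIN_APPROX_NONE); c=max(cs,key=cv2.contourArea)[:,0]
    W=onplane(c,C,.105); s=W[:,0]>.445
    return least_squares(lambda v:np.hypot(W[s,0]-v[0],W[s,1]-v[1])-.0165,[.45,.068]).x
def dots(fn,n='wrist'):
    p,P,C=cloud(fn,n); h=cv2.cvtColor(p,cv2.COLOR_BGR2HSV)
    m=((h[...,2]<45)&(np.abs(P[...,2]-.048)<.004)).astype(np.uint8); k,l,st,ce=cv2.connectedComponentsWithStats(m); out=[]
    for i in range(1,k):
        if st[i,4]>12 and st[i,2]<22 and st[i,3]<22:
            w=onplane([ce[i]],C,.048)[0,:2]
            if .44<w[0]<.49 and -.14<w[1]<.02: out.append((w.round(4),st[i,4]))
    return out
for fn in ['w12','w22','w25','w26','w27']:
    hd=head(fn); print(fn,'head',hd.round(4),'n',(hd@NN).round(4),'u',(hd@UU).round(4))
    for w,a in dots(fn): print('   dot',w,a,'n',(w@NN).round(4),'u',(w@UU).round(4),'dist n',(hd@NN-w@NN).round(4))
```

```text
w12 head [0.4533 0.0648] n 0.0195 u 0.4575
   dot [ 0.4693 -0.1217] 59 n -0.1677 u 0.4549 dist n 0.1872
w22 head [0.4526 0.0661] n 0.0208 u 0.4569
   dot [ 0.4583 -0.0055] 59 n -0.051 u 0.4555 dist n 0.0718
   dot [ 0.4696 -0.1227] 57 n -0.1687 u 0.4551 dist n 0.1896
w25 head [0.4532 0.0654] n 0.0201 u 0.4575
   dot [ 0.4583 -0.0053] 34 n -0.0508 u 0.4555 dist n 0.0709
   dot [ 0.4642 -0.0643] 56 n -0.1101 u 0.4555 dist n 0.1301
   dot [ 0.4696 -0.1226] 57 n -0.1686 u 0.4551 dist n 0.1887
w26 head [0.4542 0.0686] n 0.0231 u 0.4588
   dot [ 0.4587 -0.0031] 31 n -0.0486 u 0.4561 dist n 0.0718
   dot [ 0.4648 -0.0619] 29 n -0.1078 u 0.4564 dist n 0.1309
   dot [ 0.4698 -0.1205] 34 n -0.1666 u 0.4555 dist n 0.1897
w27 head [0.452  0.0688] n 0.0235 u 0.4566
   dot [ 0.4585 -0.0039] 29 n -0.0494 u 0.4558 dist n 0.0729
   dot [ 0.4645 -0.0631] 28 n -0.1089 u 0.4559 dist n 0.1324
```

Run:
```python
from h import *
for fn,n in [('w6','wrist'),('w12','wrist'),('w21','wrist'),('w22','wrist'),('w27','wrist'),('scene4','scene'),('side4','side')]:
    p,P,C=cloud(fn,n); h=cv2.cvtColor(p,cv2.COLOR_BGR2HSV)
    near=(h[...,2]<60)&(np.abs(P[...,0]-.525)<.03)&(np.abs(P[...,1]+.18)<.03)&(P[...,2]>.04)&(P[...,2]<.1)
    top=near&(P[...,2]>.087)
    if top.sum()<5: continue
    cs,_=cv2.findContours(top.astype(np.uint8),cv2.RETR_EXTERNAL,cv2.CHAIN_APPROX_NONE); c=max(cs,key=cv2.contourArea)[:,0]
    W=onplane(c,C,.09); r=cv2.minAreaRect((W[:,:2]*1000).astype(np.float32)); print(fn,top.sum(),'top c',np.round(r[0],1),'size',np.round(r[1],1),'mean all',np.nanmean(P[near],0).round(4), 'max z',np.nanmax(P[near][:,2]).round(4))
to(.525,-.181,.2,.098)
```

```text
w6 125 top c [ 526.3 -181.4] size [14.3 14.6] mean all [ 0.5278 -0.1791  0.075 ] max z 0.0922
w12 243 top c [ 526.3 -181.5] size [13.9 14.8] mean all [ 0.5278 -0.1797  0.079 ] max z 0.092
w21 230 top c [ 526.1 -180.6] size [13.7 15.5] mean all [ 0.5266 -0.1777  0.0735] max z 0.0919
w22 228 top c [ 526.4 -181.3] size [15.5 14.2] mean all [ 0.5267 -0.1787  0.0736] max z 0.0914
w27 124 top c [ 526.1 -179.7] size [13.5 15.4] mean all [ 0.5254 -0.1773  0.0731] max z 0.0907
scene4 14 top c [ 524.9 -177.2] size [ 9.4 10.8] mean all [ 0.5256 -0.1758  0.0672] max z 0.0919
side4 5 top c [ 526.7 -177.3] size [12.2  2.4] mean all [ 0.5264 -0.1747  0.0638] max z 0.0905
cm [ 1.15 12.67  1.6 ] spin -0.0036 tilt [ 0.0069 -0.0209] rows>= 3.0744489469852554 pose [ 0.5013 -0.0559  0.2149] [ 3.1348 -0.0209  0.0945] t 54.25 w 0.0377 F [-0.3 -0.9 -0.7]
```

```bash
python3 -m inch '1 4 1 0 .5; 1.2 8 1.6 0 .5; 1.2 12.6 1.6 0 .5; 1.2 12.6 1.6 0 .5; 1.2 12.6 1.6 0 .5; 1.2 12.6 1.6 0 .5; 1.2 12.6 1.6 0 .5; 1.2 12.6 1.6 0 .5'
python3 - <<'E'
from h import *
snap('wrist','w28'); to(.526,-.180,.031,.098)
E
```

```text
time: 54.92
tool_pos: [0.5254, -0.1787, 0.2001]
ee_rot: [3.135, -0.021, 0.096]
wrist_force: [-0.5, 0.9, -0.5]
width: 0.0471
cm [-3.200e-01  1.000e-02  1.693e+01] spin -0.0015 tilt [ 0.0068 -0.0213] rows>= 4.059950584385048 pose [ 0.5255 -0.1788  0.2003] [ 3.1348 -0.0213  0.0966] t 54.97 w 0.047 F [-0.1 -0.2  0.5]
```

View pics/w28.png

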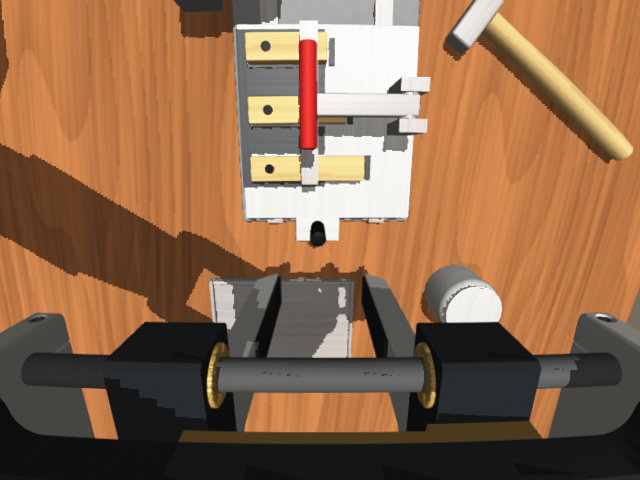

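```bash
python3 - <<'E'
from h import *
p,P,C=cloud('w28'); h=cv2.cvtColor(p,cv2.COLOR_BGR2HSV)
near=(h[...,2]<60)&(np.abs(P[...,0]-.525)<.03)&(np.abs(P[...,1]+.18)<.03)&(P[...,2]>.087)&(P[...,2]<.1)
print(near.sum(),np.nanmean(P[near],0).round(4),np.nanmin(P[near],0).round(4),np.nanmax(P[near],0).round(4))
E
python3 -m inch '-.1 0 4 0 .5; -.15 0 8 0 .5; -.25 0 12 0 .5; -.3 0 15 0 .5; -.3 0 16.9 0 .5; -.3 0 16.9 0 .5; -.3 0 16.9 0 .5; -.3 0 16.9 0 .5; -.3 0 16.9 0 .5; -.3 0 16.9 0 .5; -.3 0 16.9 0 .5; -.3 0 16.9 0 .5'
python3 - <<'E'
from h import *
snap('wrist','w29'); to(.526,-.180,.031,.098)
E
```

```text
168 [ 0.5259 -0.1815  0.0896] [ 0.5193 -0.1884  0.0872] [ 0.5334 -0.175   0.0912]
time: 55.97
tool_pos: [0.5269, -0.1802, 0.0324]
ee_rot: [3.134, -0.023, 0.097]
wrist_force: [0.2, -0.4, 0.1]
width: 0.0471
cm [-0.07 -0.02  0.11] spin -0.0016 tilt [ 0.0075 -0.0225] rows>= 0.030521318336661208 pose [ 0.5266 -0.1801  0.0321] [ 3.1341 -0.0226  0.0965] t 56.02 w 0.0471 F [ 1.1 -0.5 -0.5]
```

View pics/w29.png

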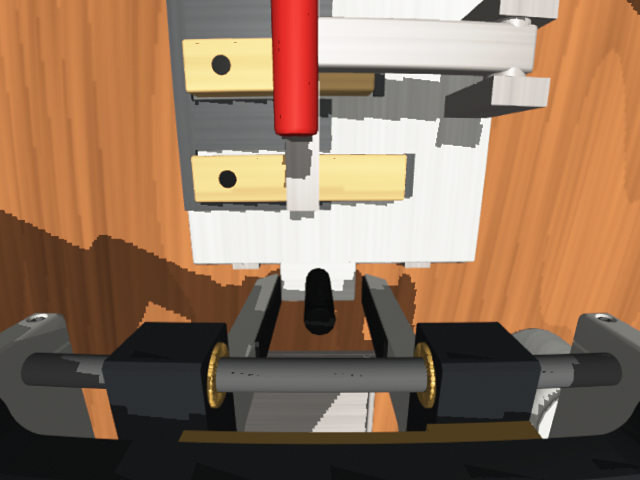

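```bash
python3 -m inch '0 0 0 0 .8; 0 0 0 0 1; 0 0 0 0 1; 0 0 0 0 1; 0 0 0 0 1; 0 0 0 0 1; 0 .4 0 0 1; 0 .8 0 0 1; 0 1.2 0 0 1; 0 1.6 0 0 1; 0 1.8 0 0 1; 0 1.8 0 0 1; 0 1.8 0 0 1; 0 1.8 0 0 1; 0 1.8 0 0 1;0 1.8 0 0 1'
python3 - <<'E'
from h import *
o=robot.get_obs(); print('n',o['tool_pos'][:2]@NN,'u',o['tool_pos'][:2]@UU, 'Fn',o['wrist_force'][:2]@NN)
E
```

```text
time: 57.35
tool_pos: [0.5274, -0.1977, 0.0319]
ee_rot: [3.136, -0.02, 0.096]
wrist_force: [-4.6, 2.6, 3.1]
width: 0.0156
n -0.24915097913772122 u 0.5051281856501668 Fn 3.0826551759940526
```

```bash
for k in 1; do python3 -m inch '0 .2 0 0 1; 0 .2 0 0 1; 0 .2 0 0 1; 0 .2 0 0 1'; python3 -m inch '0 .2 0 0 1; 0 .2 0 0 1; 0 .2 0 0 1; 0 .2 0 0 1';done
python3 - <<'E'
from h import *
o=robot.get_obs(); print('n',o['tool_pos'][:2]@NN,'u',o['tool_pos'][:2]@UU, 'Fn',o['wrist_force'][:2]@NN)
E
```

```text
time: 57.68
tool_pos: [0.5273, -0.1976, 0.0319]
ee_rot: [3.14, -0.02, 0.097]
wrist_force: [-4.0, 7.0, 4.9]
width: 0.0154
time: 58.02
tool_pos: [0.5273, -0.1974, 0.0319]
ee_rot: [-3.139, -0.02, 0.097]
wrist_force: [-3.3, 7.4, 5.3]
width: 0.0158
n -0.24883559159440793 u 0.5050776635595826 Fn 7.695052727125914
```

Carriage is at its home stop (TCP n = −0.249; force rises without motion). Now slide +92 mm for the short slab.

```bash
python3 -m inch '0 -.5 0 0 1; 0 -1.3 0 0 1; 0 -2.2 0 0 1; 0 -3.2 0 0 1; 0 -4.2 0 0 1; 0 -5.2 0 0 1; 0 -6.2 0 0 1; 0 -7.2 0 0 1; 0 -8 0 0 1; 0 -8.6 0 0 1; 0 -8.8 0 0 1; 0 -8.8 0 0 1; 0 -8.8 0 0 1; 0 -8.8 0 0 1'
python3 - <<'E'
from h import *
o=robot.get_obs(); print('n',o['tool_pos'][:2]@NN,'u',o['tool_pos'][:2]@UU, 'F',o['wrist_force'])
snap('wrist','w30');snap('side','d30');snap('scene','s30')
a=cv2.imread('pics/d30.png');b=cv2.imread('pics/s30.png')
cv2.imwrite('pics/c23.png',np.hstack([cv2.resize(a[230:320,330:430],(400,360),interpolation=cv2.INTER_CUBIC),cv2.resize(b[180:270,340:440],(400,360),interpolation=cv2.INTER_CUBIC)]))
E
```

```text
time: 59.18
tool_pos: [0.5188, -0.1091, 0.032]
ee_rot: [-3.137, -0.02, 0.097]
wrist_force: [-0.9, 1.9, -1.9]
width: 0.0156
n -0.16004097601855818 u 0.5053689488414103 F [-0.90067614  1.88327413 -1.92181869]
```

View pics/c23.png

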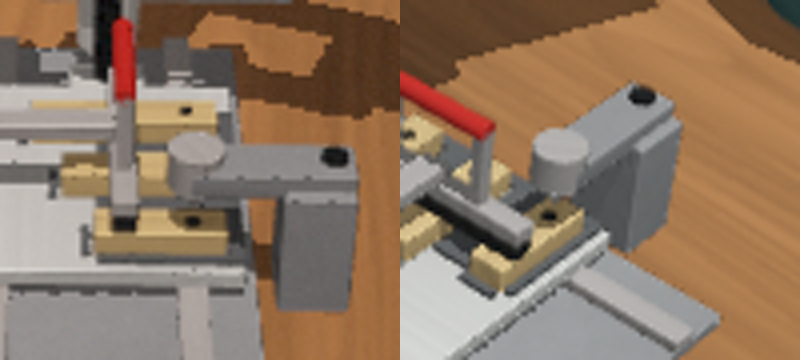

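View pics/w30.png

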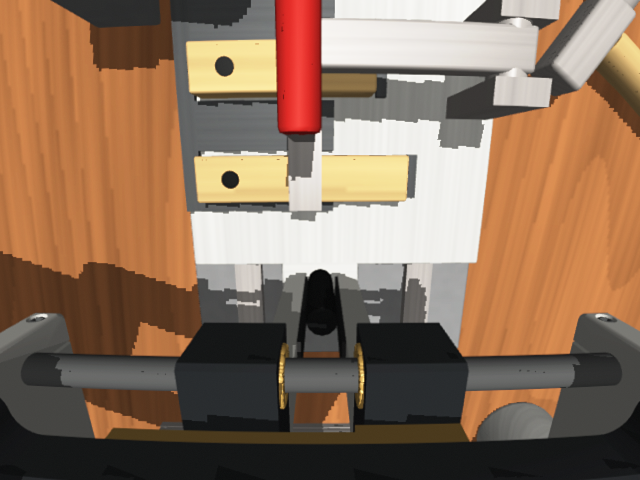

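```bash
cat >> h.py <<'E'
from scipy.optimize import least_squares
def head(fn,n='wrist'):
    p,P,C=cloud(fn,n)
    mm=(np.abs(P[...,2]-.105)<.005)&(P[...,0]>.43)&(P[...,0]<.5)&(np.abs(P[...,1]-.08)<.06)
    cs,_=cv2.findContours(mm.astype(np.uint8),cv2.RETR_EXTERNAL,cv2.CHAIN_APPROX_NONE); c=max(cs,key=cv2.contourArea)[:,0]
    W=onplane(c,C,.105); s=W[:,0]>.445
    return least_squares(lambda v:np.hypot(W[s,0]-v[0],W[s,1]-v[1])-.0168,[.45,.068]).x
def dots(fn,n,yr=(-.2,.2),thr=90):
    p,P,C=cloud(fn,n); g=p.max(2).astype(float)
    out=[]
    roi=(np.abs(P[...,2]-.048)<.006)&(P[...,0]>.435)&(P[...,0]<.485)&(P[...,1]>yr[0])&(P[...,1]<yr[1])
    m=(roi&(g<thr)).astype(np.uint8); k,l,st,ce=cv2.connectedComponentsWithStats(m)
    for i in range(1,k):
        if 3<=st[i,4]<80:
            ys,xs=np.nonzero(l==i); w=(thr+10-g[ys,xs]); c=(np.sum(xs*w)/w.sum(),np.sum(ys*w)/w.sum())
            W=onplane([c],C,.048)[0,:2]; out.append((np.round(c,1),W.round(4),st[i,4]))
    return out
E
python3 - <<'E'
from h import *
for fn,n in [('d30','side'),('s30','scene')]:
    hd=head(fn,n); print(fn,'head',hd.round(4))
    for c,w,a in dots(fn,n,(0,.12)): print('  dot',c,w,a,'short by n',((hd-w)@NN).round(4),'u',((hd-w)@UU).round(4))
E
```

```text
d30 head [0.4499 0.0722]
  dot [376.1 282. ] [0.4553 0.0556] 3 short by n 0.0171 u -0.0037
  dot [377.8 284.9] [0.4506 0.0666] 12 short by n 0.0057 u -0.0001
s30 head [0.4516 0.0717]
  dot [376.7 233.5] [0.4478 0.0655] 11 short by n 0.0058 u 0.0044
```

Run:
```python
from h import *
a=cv2.imread('pics/d30.png');b=cv2.imread('pics/s30.png')
cv2.imwrite('pics/c24.png',np.hstack([cv2.resize(a[255:300,360:405],(400,400),interpolation=cv2.INTER_CUBIC),cv2.resize(b[205:250,355:400],(400,400),interpolation=cv2.INTER_CUBIC)]))
```

```text
(no output)
```

View pics/c24.png

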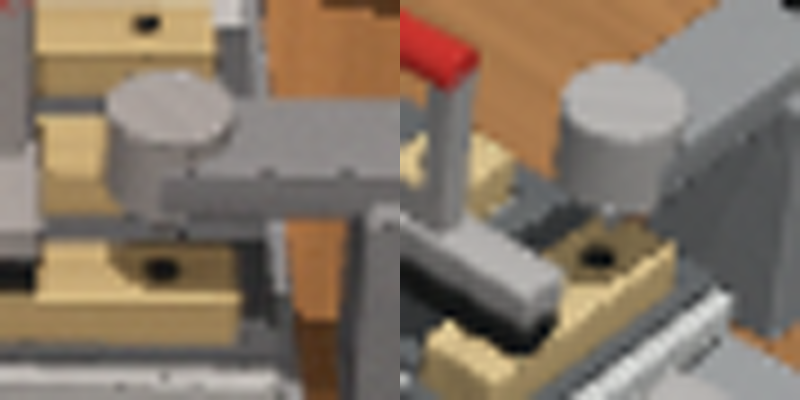

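Run:
```python
from h import *
for n,hp,dp in [('side',(379.2,267.1),(378.2,285.3)),('scene',(380.2,216.5),(377.5,233.9))]:
    C=cam(n); h=onplane([hp],C,.105)[0,:2]; d=onplane([dp],C,.048)[0,:2]
    print(n,h.round(4),d.round(4),'n',((h-d)@NN).round(4),'u',((h-d)@UU).round(4))
hs=tri([(379.2,267.1),(380.2,216.5)],[cam('side'),cam('scene')]); ds=tri([(378.2,285.3),(377.5,233.9)],[cam('side'),cam('scene')])
print('tri',hs.round(4),ds.round(4),((hs-ds)[:2]@NN).round(4))
```

```text
side [0.4491 0.0723] [0.4495 0.0682] n 0.0041 u 0.0001
scene [0.4488 0.0712] [0.4474 0.0678] n 0.0032 u 0.0018
tri [0.449  0.0714 0.1048] [0.4493 0.0695 0.0495] 0.0019
```

```bash
python3 -m inch '0 -.16 0 0 1; 0 -.34 0 0 1; 0 -.34 0 0 1; 0 -.34 0 0 1; 0 -.34 0 0 1; 0 -.34 0 0 1; 0 -.34 0 0 1'
python3 - <<'E'
from h import *
o=robot.get_obs(); print('n',o['tool_pos'][:2]@NN,'u',o['tool_pos'][:2]@UU, 'F',o['wrist_force'])
snap('side','d31');snap('scene','s31')
a=cv2.imread('pics/d31.png');b=cv2.imread('pics/s31.png')
cv2.imwrite('pics/c25.png',np.hstack([cv2.resize(a[255:300,360:405],(400,400),interpolation=cv2.INTER_CUBIC),cv2.resize(b[205:250,355:400],(400,400),interpolation=cv2.INTER_CUBIC)]))
E
```

```text
time: 59.92
tool_pos: [0.5185, -0.1065, 0.032]
ee_rot: [-3.138, -0.02, 0.097]
wrist_force: [1.2, -2.4, -2.5]
width: 0.0152
n -0.15751517673492343 u 0.5053851826030884 F [ 1.20145969 -2.35289869 -2.53165284]
```

View pics/c25.png

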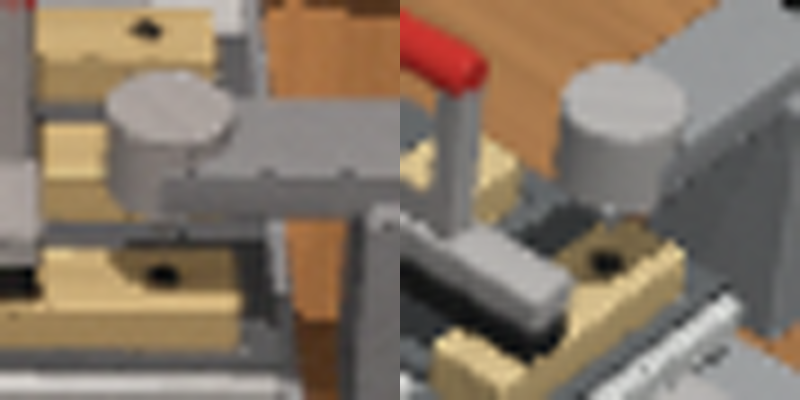

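Run:
```python
from h import *
for n,hp,dp in [('side',(379.2,267.1),(360+163/8.89,255+276/8.89)),('scene',(380.2,216.5),(355+207/8.89,205+263/8.89))]:
    C=cam(n); h=onplane([hp],C,.105)[0,:2]; d=onplane([dp],C,.048)[0,:2]
    print(n,'n',((h-d)@NN).round(4),'u',((h-d)@UU).round(4))
```

```text
side n 0.0012 u 0.0002
scene n 0.0002 u 0.0011
```

```bash
python3 -m inch '0 -.06 0 0 1; 0 -.06 0 0 1; 0 -.06 0 0 1; 0 -.06 0 0 1; 0 -.06 0 0 1; 0 -.06 0 0 1; 0 -.06 0 0 1; 0 -.06 0 0 1; 0 -.06 0 0 1; 0 -.06 0 0 1; 0 -.06 0 0 1; 0 -.06 0 0 1; 0 -.06 0 0 1; 0 -.06 0 0 1; 0 -.06 0 0 1; 0 -.06 0 0 1; 0 -.06 0 0 1; 0 -.06 0 0 1; 0 -.06 0 0 1; 0 -.06 0 0 1'
python3 - <<'E'
from h import *
o=robot.get_obs(); print('n',o['tool_pos'][:2]@NN,'u',o['tool_pos'][:2]@UU, 'F',o['wrist_force'])
snap('side','d32');snap('scene','s32');snap('wrist','w32')
a=cv2.imread('pics/d32.png');b=cv2.imread('pics/s32.png')
cv2.imwrite('pics/c26.png',np.hstack([cv2.resize(a[255:300,360:405],(400,400),interpolation=cv2.INTER_CUBIC),cv2.resize(b[205:250,355:400],(400,400),interpolation=cv2.INTER_CUBIC)]))
E
```

```text
time: 61.68
tool_pos: [0.5184, -0.1057, 0.032]
ee_rot: [-3.138, -0.02, 0.097]
wrist_force: [0.8, -0.5, -2.3]
width: 0.0154
n -0.15668608075566798 u 0.5053556647078794 F [ 0.8046397  -0.47211885 -2.33349508]
```

View pics/c26.png

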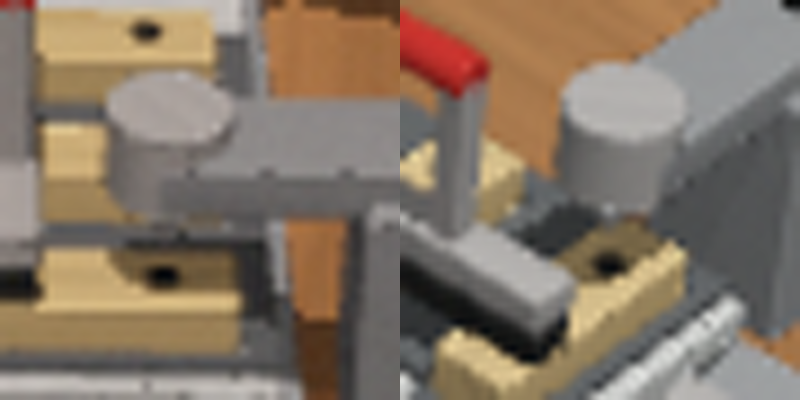

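```bash
python3 -m inch '0 -.5 0 0 1; 0 -1.3 0 0 1; 0 -2.2 0 0 1; 0 -3.2 0 0 1; 0 -4.2 0 0 1; 0 -5 0 0 1; 0 -5.6 0 0 1; 0 -5.85 0 0 1; 0 -5.85 0 0 1; 0 -5.85 0 0 1; 0 -5.85 0 0 1; 0 -5.85 0 0 1'
python3 - <<'E'
from h import *
o=robot.get_obs(); print('n',o['tool_pos'][:2]@NN,'u',o['tool_pos'][:2]@UU, 'F',o['wrist_force'])
snap('side','d33');snap('scene','s33')
a=cv2.imread('pics/d33.png');b=cv2.imread('pics/s33.png')
cv2.imwrite('pics/c27.png',np.hstack([cv2.resize(a[255:300,360:405],(400,400),interpolation=cv2.INTER_CUBIC),cv2.resize(b[205:250,355:400],(400,400),interpolation=cv2.INTER_CUBIC)]))
E
```

```text
time: 62.83
tool_pos: [0.5127, -0.0471, 0.032]
ee_rot: [-3.137, -0.019, 0.097]
wrist_force: [3.3, 1.7, -5.7]
width: 0.0158
n -0.09780152091458313 u 0.5055114776702707 F [ 3.33321131  1.7350605  -5.69027127]
```

View pics/c27.png

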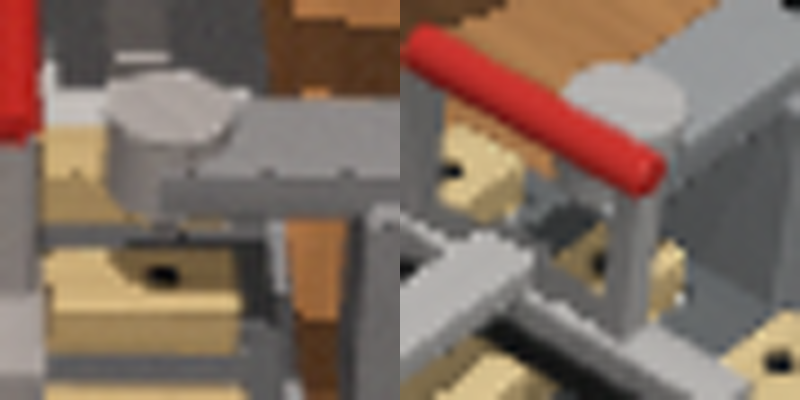

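```bash
python3 -m inch '0 -.02 0 0 1; 0 -.02 0 0 1; 0 -.02 0 0 1; 0 -.02 0 0 1; 0 -.02 0 0 1; 0 -.02 0 0 1; 0 -.02 0 0 1; 0 -.02 0 0 1; 0 -.02 0 0 1; 0 -.02 0 0 1; 0 -.02 0 0 1; 0 -.02 0 0 1; 0 -.02 0 0 1; 0 -.02 0 0 1; 0 -.02 0 0 1; 0 -.02 0 0 1; 0 -.02 0 0 1; 0 -.02 0 0 1; 0 -.02 0 0 1; 0 -.02 0 0 1'
python3 - <<'E'
from h import *
o=robot.get_obs(); print('n',o['tool_pos'][:2]@NN,'u',o['tool_pos'][:2]@UU, 'F',o['wrist_force'])
E
python3 -m inch '0 -.5 0 0 1; 0 -1.3 0 0 1; 0 -2.2 0 0 1; 0 -3.2 0 0 1; 0 -4.2 0 0 1; 0 -5 0 0 1; 0 -5.6 0 0 1; 0 -5.75 0 0 1; 0 -5.75 0 0 1; 0 -5.75 0 0 1; 0 -5.75 0 0 1; 0 -5.75 0 0 1'
python3 - <<'E'
from h import *
o=robot.get_obs(); print('n',o['tool_pos'][:2]@NN,'u',o['tool_pos'][:2]@UU, 'F',o['wrist_force'])
snap('side','d34');snap('scene','s34')
a=cv2.imread('pics/d34.png');b=cv2.imread('pics/s34.png')
cv2.imwrite('pics/c28.png',np.hstack([cv2.resize(a[255:300,360:405],(400,400),interpolation=cv2.INTER_CUBIC),cv2.resize(b[205:250,355:400],(400,400),interpolation=cv2.INTER_CUBIC)]))
E
```

```text
time: 64.6
tool_pos: [0.5128, -0.0474, 0.032]
ee_rot: [-3.137, -0.02, 0.096]
wrist_force: [3.2, -1.7, -7.5]
width: 0.0151
n -0.09807776228900845 u 0.5055568860659504 F [ 3.191894   -1.66023291 -7.50003385]
time: 65.6
tool_pos: [0.5071, 0.0109, 0.032]
ee_rot: [-3.135, -0.019, 0.096]
wrist_force: [4.0, 3.8, -10.0]
width: 0.0155
n -0.03948813149808101 u 0.5057056378809829 F [ 4.0030682   3.79775081 -9.98173104]
```

View pics/c28.png

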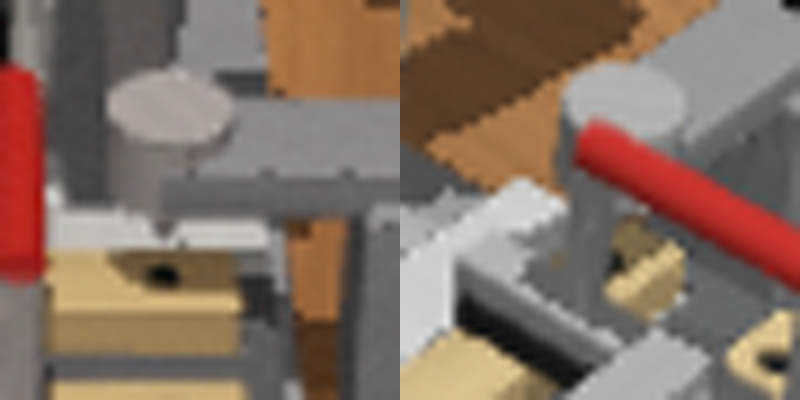

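```bash
python3 -m inch '0 0 0 0 1; 0 0 0 0 1; 0 0 0 0 1; 0 0 0 0 1; 0 0 0 0 1; 0 0 0 0 1; 0 0 0 0 1; 0 0 0 0 1; 0 0 0 0 1; 0 0 0 0 1; 0 0 0 0 1; 0 0 0 0 1; 0 0 0 0 1; 0 0 0 0 1; 0 0 0 0 1; 0 0 0 0 1; 0 0 0 0 1; 0 0 0 0 1; 0 0 0 0 1; 0 0 0 0 1'
python3 - <<'E'
from h import *
o=robot.get_obs(); print('n',o['tool_pos'][:2]@NN,'u',o['tool_pos'][:2]@UU, 'F',o['wrist_force'])
snap('side','d35');snap('wrist','w35')
a=cv2.imread('pics/d35.png')
cv2.imwrite('pics/c29.png',np.hstack([cv2.resize(a[255:300,360:405],(400,400),interpolation=cv2.INTER_CUBIC)]))
E
```

```text
time: 67.37
tool_pos: [0.5072, 0.0109, 0.032]
ee_rot: [-3.135, -0.019, 0.096]
wrist_force: [4.5, -0.0, -8.4]
width: 0.0157
n -0.039540828173900845 u 0.505725087195232 F [ 4.46118417 -0.01173963 -8.43620584]
```

View pics/w35.png

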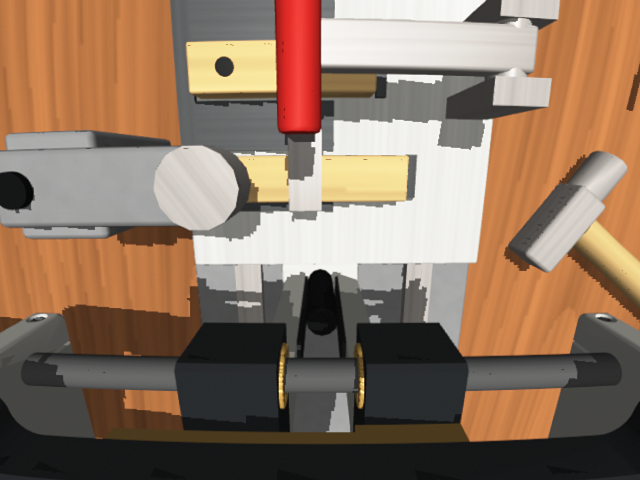

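Run:
```python
from h import *
p,d,C=load('w35'); h=onplane([(196.5,187.5)],C,.105)[0,:2]; dd=onplane([(230.3,179.5)],C,.048)[0,:2]
print(h.round(4),dd.round(4),((h-dd)@NN).round(4),((h-dd)@UU).round(4))
```

```text
[0.4523 0.0694] [0.4516 0.0689] 0.0004 0.0008
```

Long dot within 0.5 mm of the punch axis too (wrist view). All three dwelt; now slide the carriage home.

```bash
python3 -m inch '0 .7 0 0 1; 0 2 0 0 1; 0 3.5 0 0 1; 0 5 0 0 1; 0 6.5 0 0 1; 0 8 0 0 1; 0 9.5 0 0 1; 0 11 0 0 1; 0 12.5 0 0 1; 0 14 0 0 1; 0 15.5 0 0 1; 0 17 0 0 1; 0 18.5 0 0 1; 0 19.8 0 0 1; 0 20.6 0 0 1; 0 20.8 0 0 1; 0 20.8 0 0 1; 0 20.8 0 0 1; 0 20.8 0 0 1'
python3 -m inch '0 .2 0 0 1; 0 .3 0 0 1; 0 .3 0 0 1; 0 .3 0 0 1; 0 .3 0 0 1'
python3 - <<'E'
from h import *
o=robot.get_obs(); print('n',o['tool_pos'][:2]@NN,'u',o['tool_pos'][:2]@UU, 'F',o['wrist_force'])
E
```

```text
time: 69.05
tool_pos: [0.5273, -0.1974, 0.0319]
ee_rot: [-3.138, -0.02, 0.096]
wrist_force: [-1.7, 0.0, 4.7]
width: 0.0159
time: 69.47
tool_pos: [0.5272, -0.1973, 0.0319]
ee_rot: [-3.133, -0.019, 0.098]
wrist_force: [-1.9, 7.8, 4.1]
width: 0.0157
n -0.24865397435811742 u 0.5050104922769826 F [-1.93773758  7.82676923  4.05563365]
```

```bash
python3 -m inch '0 0 0 0 .7; 0 0 0 0 .55; 0 0 0 0 .5; 0 0 -3 0 .5; 0 0 -7 0 .5; 0 0 -11 0 .5; 0 0 -15 0 .5; -.4 -4 -17 0 .5; -.7 -8 -17 0 .55; -.7 -12.5 -17 0 .6; -.7 -12.5 -17 0 .6; -.7 -12.5 -17 0 .6; -.7 -12.5 -17 0 .6; -.7 -12.5 -17 0 .6; -.7 -12.5 -17 0 .6'
python3 - <<'E'
from h import *
snap('wrist','w36')
p,P,C=cloud('w36'); h=cv2.cvtColor(p,cv2.COLOR_BGR2HSV)
red=((h[...,0]<8)|(h[...,0]>172))&(h[...,1]>150)&(h[...,2]>60)&(P[...,2]>.1)&(P[...,2]<.2)
Q=P[red]; print(red.sum(),np.nanmedian(Q,0).round(4),np.nanpercentile(Q,3,axis=0).round(4),np.nanpercentile(Q,97,axis=0).round(4))
g=np.nanmedian(Q,0); to(g[0],g[1],.083,.098)
E
```

```text
time: 70.72
tool_pos: [0.505, -0.0768, 0.2022]
ee_rot: [-3.133, -0.018, 0.096]
wrist_force: [0.0, -0.0, -0.8]
width: 0.0377
1317 [ 0.5075 -0.0729  0.1306] [ 0.4999 -0.112   0.1266] [ 0.5154 -0.0381  0.1326]
cm [ 0.07 -0.26 11.93] spin -0.0022 tilt [-0.0086 -0.0182] rows>= 2.8619342956445464 pose [ 0.505  -0.0767  0.2023] [-3.133  -0.0182  0.0956] t 70.77 w 0.0375 F [-0.1  0.2  0.4]
```

View pics/w36.png

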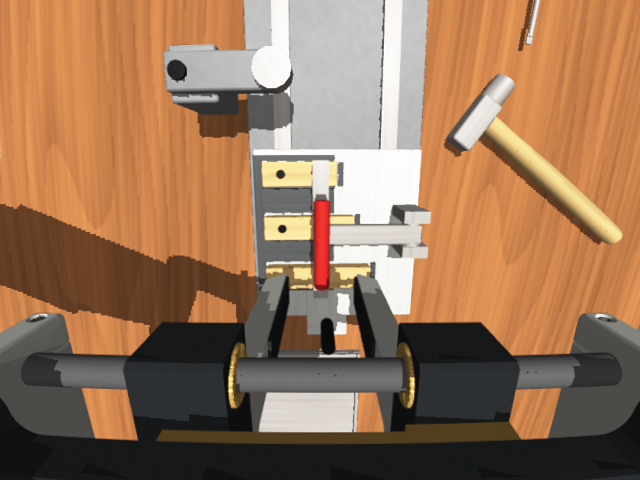

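```bash
python3 -m inch '0 -.2 4 0 .6; 0 -.25 8 0 .6; .05 -.25 11 0 .6; .05 -.25 11.9 0 .6; .05 -.25 11.9 0 .6; .05 -.25 11.9 0 .6; .05 -.25 11.9 0 .6; .05 -.25 11.9 0 .6; .05 -.25 11.9 0 .6; .05 -.25 11.9 0 .9; .05 -.25 11.9 0 1; .05 -.25 11.9 0 1; .05 -.25 11.9 0 1; .05 -.25 11.9 0 1; .05 -.25 11.9 0 1'
python3 - <<'E'
from h import *
o=robot.get_obs(); to(.5075,-.0729,.083,.098)
p=.018; r=10.6; b=np.radians(151.7)
for th in [.05,.1,.15,.2,.3,.4,.5,.6,.7,.8,.9,1.,1.1,1.2,1.3,1.4,1.5,1.6,1.7]:
    a=b-th; dx=r*np.cos(a)-r*np.cos(b); dz=r*np.sin(a)-r*np.sin(b)
    print(th,'%.1f 0 %.1f 0 1'%(dx+p*dz,p*dx-dz),end='; ')
E
```

```text
time: 72.02
tool_pos: [0.5072, -0.073, 0.0835]
ee_rot: [-3.133, -0.018, 0.096]
wrist_force: [-0.5, 0.6, 2.0]
width: 0.0132
cm [ 0.03 -0.    0.05] spin -0.0022 tilt [-0.0086 -0.0179] rows>= 0.017578717284093343 pose [ 0.5072 -0.073   0.0835] [-3.133  -0.0179  0.0956] t 72.02 w 0.0132 F [-0.5  0.6  2. ]
0.05 0.3 0 -0.5 0 1; 0.1 0.6 0 -0.9 0 1; 0.15 0.9 0 -1.3 0 1; 0.2 1.2 0 -1.7 0 1; 0.3 1.9 0 -2.5 0 1; 0.4 2.8 0 -3.2 0 1; 0.5 3.6 0 -3.8 0 1; 0.6 4.5 0 -4.3 0 1; 0.7 5.5 0 -4.7 0 1; 0.8 6.5 0 -5.1 0 1; 0.9 7.6 0 -5.3 0 1; 1.0 8.6 0 -5.4 0 1; 1.1 9.7 0 -5.4 0 1; 1.2 10.7 0 -5.3 0 1; 1.3 11.8 0 -5.1 0 1; 1.4 12.8 0 -4.8 0 1; 1.5 13.8 0 -4.4 0 1; 1.6 14.7 0 -3.9 0 1; 1.7 15.6 0 -3.3 0 1;
```

```bash
python3 -m inch '.3 0 -.5 0 1; .6 0 -.9 0 1; .9 0 -1.3 0 1; 1.2 0 -1.7 0 1; 1.9 0 -2.5 0 1; 2.8 0 -3.2 0 1; 3.6 0 -3.8 0 1; 4.5 0 -4.3 0 1; 5.5 0 -4.7 0 1; 6.5 0 -5.1 0 1; 7.6 0 -5.3 0 1; 8.6 0 -5.4 0 1; 9.7 0 -5.4 0 1; 10.7 0 -5.3 0 1; 11.8 0 -5.1 0 1; 12.8 0 -4.8 0 1; 13.8 0 -4.4 0 1; 14.7 0 -3.9 0 1; 15.5 0 -3.4 0 1; 15.7 0 -3.2 0 1'
python3 -m inch '0 0 0 0 1; 0 0 0 0 1; 0 0 0 0 .65; 0 0 0 0 .65; 0 0 0 0 .65; 0 0 -3 0 .65; 0 0 -7 0 .6; 0 0 -11 0 .6; 0 0 -11 0 .6;0 0 -11 0 .6; 0 0 -11 0 .6'
python3 - <<'E'
from h import *
snap('scene','s37');snap('side','d37')
a=cv2.imread('pics/d37.png');b=cv2.imread('pics/s37.png')
cv2.imwrite('pics/c30.png',np.hstack([cv2.resize(a[170:320,290:440],(400,400)),cv2.resize(b[140:270,250:380],(400,400))]))
to(.53,-.07,.26,-1.471)
E
```

```text
time: 73.68
tool_pos: [0.6651, -0.0581, 0.1172]
ee_rot: [-3.133, -0.02, 0.096]
wrist_force: [0.5, -1.4, 3.1]
width: 0.0129
time: 74.6
tool_pos: [0.663, -0.0589, 0.2271]
ee_rot: [-3.133, -0.021, 0.096]
wrist_force: [0.4, -0.0, -0.5]
width: 0.0378
cm [-13.2   -0.2   -3.75] spin 1.5671 tilt [-0.0167  0.01  ] rows>= 12.536929105118068 pose [ 0.6622 -0.0589  0.2247] [-3.1315 -0.0167  0.0961] t 74.7 w 0.0378 F [-0.4  0.7 -0. ]
```

View pics/c30.png

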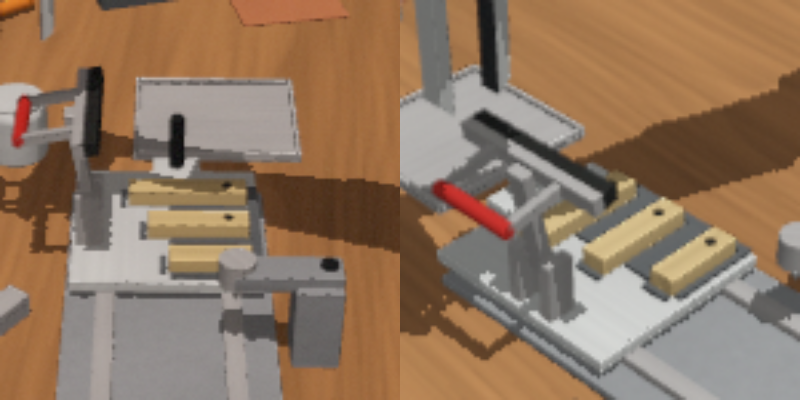

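```bash
python3 -m inch '-2 0 -3.5 .12 .5; -4 0 -3.5 .24 .5; -6 1 -3.5 .36 .5; -8 2 -3.5 .48 .5; -10 3 -3.5 .6 .5; -13.2 5 -3.5 .72 .5; -13.2 6.8 -3.5 .84 .5; -13.2 6.8 -3.5 .96 .5; -13.2 6.8 -3.5 1.08 .5; -13.2 6.8 -3.5 1.2 .5; -13.2 6.8 -3.5 1.32 .5; -13.2 6.8 -3.5 1.44 .5; -13.2 6.8 -3.5 1.567 .5; -13.2 6.8 -3.5 1.567 .5; -13.2 6.8 -3.5 1.567 .5; -13.2 6.8 -3.5 1.567 .5;-13.2 6.8 -3.5 1.567 .5;-13.2 6.8 -3.5 1.567 .5'
python3 - <<'E'
from h import *
snap('wrist','w38'); slabs('w38',lo=.042,hi=.055,zt=.048,xr=(.4,.62),yr=(-.25,.05)); to(.5,-.1,.2,-1.471)
E
```

```text
time: 76.2
tool_pos: [0.5367, -0.1396, 0.2565]
ee_rot: [-3.125, 0.01, -1.469]
wrist_force: [-0.1, -0.1, -0.6]
width: 0.0471
c [ 0.5112 -0.1338] size [ 25.5 120.3] ang 4.98 dot [ 0.4714 -0.1385] 28 z 0.0478 px [317. 237.]
c [ 0.4961 -0.0781] size [26.6 98.8] ang 5.83 dot [ 0.4587 -0.0821] 73 z 0.0478 px [273. 242.]
c [ 0.4809 -0.0202] size [27.5 78.8] ang 5.84 dot [ 0.4638 -0.023 ] 34 z 0.0477 px [228. 253.]
cm [-4.25  3.35  5.65] spin 0.0011 tilt [-0.0165  0.0102] rows>= 1.877381532771589 pose [ 0.5368 -0.1396  0.2567] [-3.125   0.0102 -1.4698] t 76.25 w 0.0472 F [-0.1  0.5 -0.2]
```

View pics/w38.png

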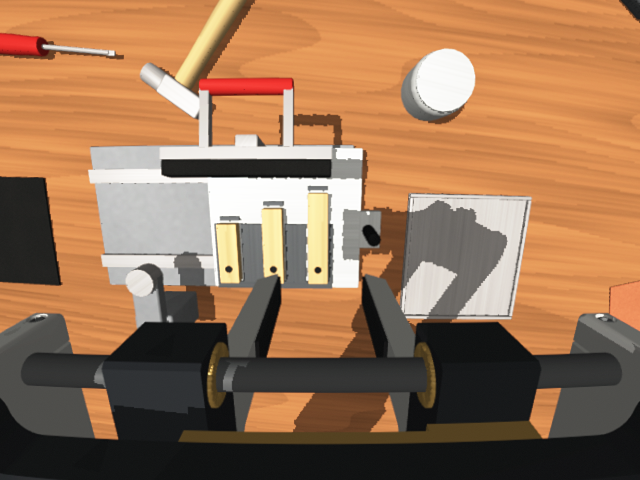

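Run:
```python
from h import *
p,P,C=cloud('w38')
cv2.imwrite('pics/c31.png',cv2.resize(p[180:330,390:545],None,fx=5,fy=4,interpolation=cv2.INTER_CUBIC))
# lip mask by height
H=cv2.medianBlur(np.nan_to_num(P[...,2]).astype(np.float32),3)
m=(H>.0035)&(P[...,1]<-.23)&(P[...,1]>-.48)&(P[...,0]>.36)&(P[...,0]<.64)
m=cv2.morphologyEx(m.astype(np.uint8),cv2.MORPH_OPEN,np.ones((3,3))); n,l,st,ce=cv2.connectedComponentsWithStats(m); i=1+np.argmax(st[1:,4])
cs,_=cv2.findContours((l==i).astype(np.uint8),cv2.RETR_EXTERNAL,cv2.CHAIN_APPROX_NONE); c=max(cs,key=cv2.contourArea)[:,0]
W=onplane(c,C,.012)[:,:2]; r=cv2.minAreaRect((W*1000).astype(np.float32)); print('tray outer',np.round(r[0],1),np.round(r[1],1),r[2], 'floor z',np.nanmedian(P[l==i][:,2]))
```

```text
tray outer [ 496.1 -343.6] [185.4 171.6] 4.756995677947998 floor z 0.004693704162868295
```

View pics/c31.png

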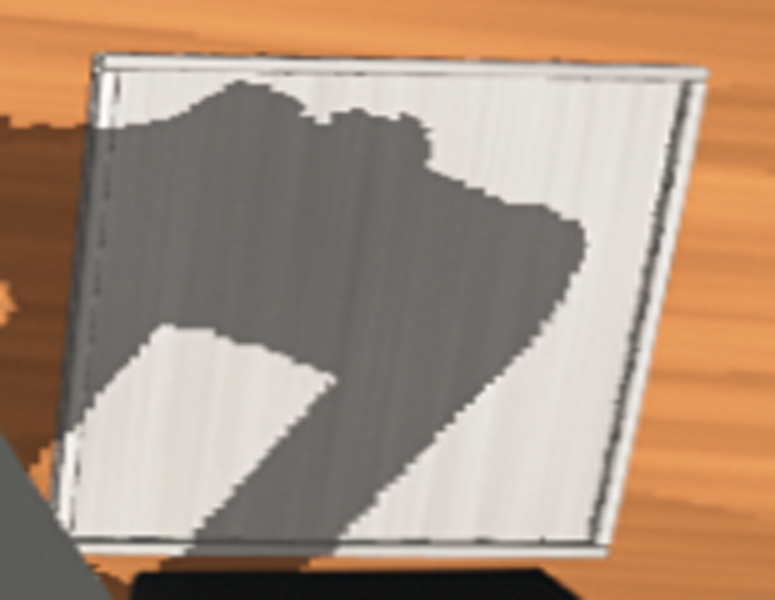

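Run:
```python
from h import *
to(.5112,-.1341,.014,-1.472)
```

```text
cm [-0.56  2.89 24.23] spin 0.0021 tilt [-0.0165  0.0102] rows>= 5.852661777452151 pose [ 0.5368 -0.1396  0.2567] [-3.125   0.0102 -1.4698] t 76.25 w 0.0472 F [-0.1  0.5 -0.2]
```

```bash
python3 -m inch '-.5 2.5 4 0 .5; -.5 2.5 8 0 .5; -.5 2.7 12 0 .5; -.55 2.8 16 0 .5; -.55 2.85 19 0 .5; -.55 2.9 19 0 .5; -.55 2.9 19 0 .5; -.55 2.9 19 0 .5; -.55 2.9 19 0 .5; -.55 2.9 19 0 .5; -.55 2.9 19 0 .5'
python3 - <<'E'
from h import *
snap('wrist','w39');slabs('w39',lo=.042,hi=.055,zt=.048,xr=(.4,.62),yr=(-.25,.05));to(.5112,-.1341,.014,-1.472)
E
```

```text
time: 77.17
tool_pos: [0.5118, -0.1354, 0.0687]
ee_rot: [-3.121, 0.008, -1.47]
wrist_force: [0.3, 1.0, -0.5]
width: 0.0474
c [ 0.5117 -0.1345] size [ 25.1 118.2] ang 5.85 dot [ 0.4717 -0.1388] 139 z 0.0477 px [321. 259.]
c [ 0.4999 -0.0777] size [27.2 92.3] ang 5.62 dot [ 0.5224 -0.0883] 68 z 0.0478 px [239. 259.]
c [ 0.4883 -0.0205] size [28.1 65.3] ang 5.97 dot [ 0.4802 -0.0291] 298 z 0.0477 px [163. 278.]
cm [-0.07  0.12  5.41] spin 0.0021 tilt [-0.0195  0.0086] rows>= 1.2989301749455566 pose [ 0.5114 -0.1353  0.0682] [-3.1221  0.0086 -1.4697] t 77.22 w 0.0473 F [-0.1 -0.  -0. ]
```

View pics/w39.png

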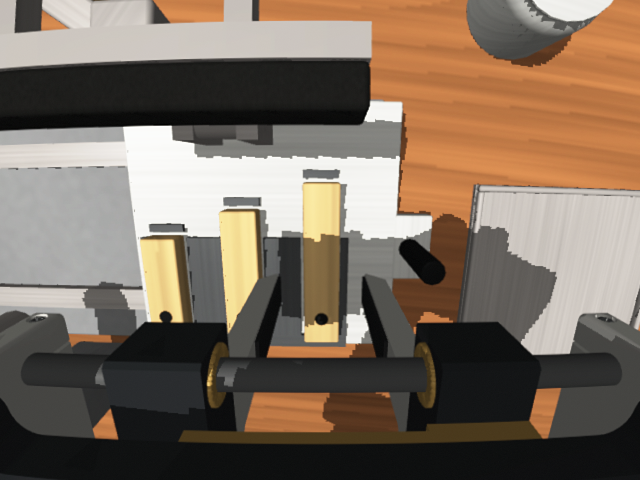

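```bash
python3 -m inch '0 .05 2 0 .5; 0 .1 4 0 .5; -.05 .12 5.4 0 .5; -.05 .12 5.4 0 .5; -.05 .12 5.4 0 .5; -.05 .12 5.4 0 .5; -.05 .12 5.4 0 .5; -.05 .12 5.4 0 .5; -.05 .12 5.4 0 .8; -.05 .12 5.4 0 1; -.05 .12 5.4 0 1; -.05 .12 5.4 0 1; -.05 .12 5.4 0 1; -.05 .12 5.4 0 1; 0 .1 3 0 1; 0 .1 0 0 1; 0 0 -4 0 1; 0 0 -8 0 1; 0 0 -8 0 1; 0 0 -8 0 1'
python3 - <<'E'
from h import *
to(.4999,-.3894,.13,-1.485)
E
```

```text
time: 78.88
tool_pos: [0.5118, -0.1368, 0.1515]
ee_rot: [-3.116, 0.005, -1.47]
wrist_force: [-0.5, -0.5, -1.2]
width: 0.026
cm [25.02  3.79  1.92] spin 0.0152 tilt [-0.0256  0.0059] rows>= 6.086358727329124 pose [ 0.5118 -0.1368  0.1515] [-3.1159  0.0055 -1.4697] t 78.88 w 0.026 F [-0.5 -0.5 -1.2]
```

```bash
python3 -m inch '3 .5 0 .015 1; 6 1 0 .015 1; 9 1.4 0 .015 1; 12 1.8 0 .015 1; 15 2.3 0 .015 1; 18 2.7 0 .015 1; 21 3.2 0 .015 1; 24 3.6 0 .015 1; 25 3.7 0 .015 1; 25 3.7 1 .015 1; 25 3.75 4 .015 1; 25 3.8 7 .015 1; 25 3.8 10 .015 1; 25 3.8 11 .015 1; 25 3.8 11 .015 1; 25 3.8 11 .015 1; 25 3.8 11 .015 1; 25 3.8 11 .015 1; 25 3.8 11 .015 1'
python3 - <<'E'
from h import *
snap('wrist','w40');to(.4999,-.3894,-.009,-1.485)
E
```

```text
time: 80.47
tool_pos: [0.5032, -0.3894, 0.0417]
ee_rot: [-3.113, 0.003, -1.485]
wrist_force: [-0.2, -0.0, -0.8]
width: 0.0258
cm [0.   0.45 5.02] spin 0.0003 tilt [-0.028   0.0032] rows>= 1.209740292512457 pose [ 0.503  -0.3893  0.0414] [-3.1135  0.0032 -1.4846] t 80.52 w 0.0254 F [ 0.  -0.3 -1.5]
```

View pics/w40.png

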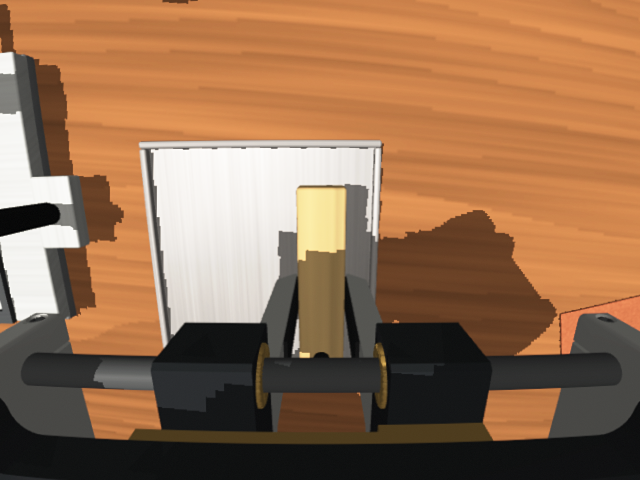

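```bash
python3 -m inch '0 .1 1.5 0 1; 0 .2 3 0 1; 0 .4 4.4 0 1; 0 .4 5 0 1; 0 .4 5 0 1; 0 .4 5 0 1; 0 .4 5 0 1; 0 .4 5 0 1; 0 .4 5 0 1'
python3 - <<'E'
from h import *
to(.4999,-.3894,-.009,-1.485)
E
python3 -m inch '0 0 0 0 .75; 0 0 0 0 .62; 0 0 0 0 .62; 0 0 0 0 .62; 0 0 -3 0 .62; 0 0 -7 0 .6; 0 0 -11 0 .5; 0 0 -15 0 .5; 0 0 -16 0 .5; 0 0 -16 0 .5; 0 0 -16 0 .5; 0 0 -16 0 .5'
python3 - <<'E'
from h import *
snap('wrist','w41');slabs('w41',lo=.016,hi=.03,zt=.023,xr=(.38,.62),yr=(-.47,-.22)); to(.4961,-.0785,.14,-1.472)
E
```

```text
time: 81.27
tool_pos: [0.5009, -0.3898, -0.0078]
ee_rot: [-3.113, 0.002, -1.485]
wrist_force: [-0.1, -0.4, -0.7]
width: 0.0256
cm [-0.04  0.1   0.12] spin 0.0004 tilt [-0.0291  0.002 ] rows>= 0.037628355519184135 pose [ 0.5009 -0.3898 -0.0078] [-3.1125e+00  2.0000e-03 -1.4846e+00] t 81.27 w 0.0256 F [-0.1 -0.4 -0.7]
time: 82.27
tool_pos: [0.4953, -0.3895, 0.1492]
ee_rot: [-3.116, 0.006, -1.485]
wrist_force: [0.5, 0.5, -0.1]
width: 0.047
c [ 0.5014 -0.3893] size [ 24.4 118.6] ang 4.65 dot [ 0.4615 -0.3926] 83 z 0.0229 px [323. 227.]
cm [-30.95  -2.75   1.13] spin -0.0128 tilt [-0.0253  0.0061] rows>= 7.457054145677564 pose [ 0.4951 -0.3893  0.1486] [-3.1163  0.0065 -1.4846] t 82.32 w 0.047 F [-0.8 -0.5 -0.6]
```

View pics/w41.png

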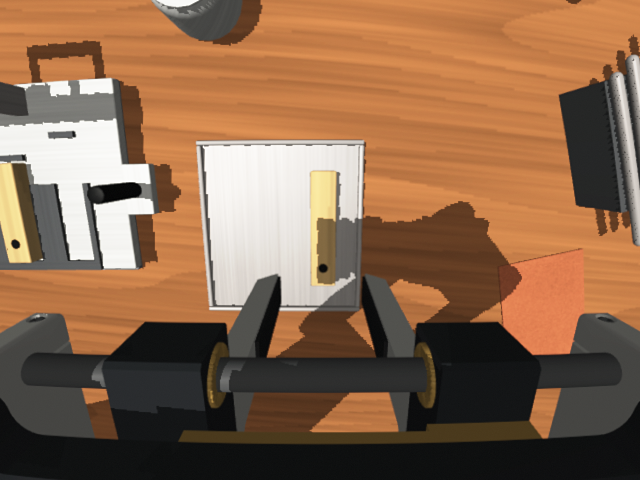

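```bash
python3 -m inch '-30.95 -2.75 0 -.013 .5; -30.95 -2.75 0 -.013 .5; -30.95 -2.75 0 -.013 .5; -30.95 -2.75 0 -.013 .5; -30.95 -2.75 0 -.013 .5; -30.95 -2.75 0 -.013 .5; -30.95 -2.75 0 -.013 .5; -30.95 -2.75 0 -.013 .5; -30.95 -2.75 3 -.013 .5; -30.95 -2.7 6 -.013 .5; -30.95 -2.65 8 -.013 .5; -30.95 -2.6 8 -.013 .5; -30.95 -2.6 8 -.013 .5; -30.95 -2.6 8 -.013 .5; -30.95 -2.6 8 -.013 .5; -30.95 -2.6 8 -.013 .5; -30.95 -2.6 8 -.013 .5'
python3 - <<'E'
from h import *
snap('wrist','w42');slabs('w42',lo=.042,hi=.055,zt=.048,xr=(.4,.62),yr=(-.25,.05));to(.4961,-.0788,.014,-1.472)
E
```

```text
time: 83.73
tool_pos: [0.4972, -0.0785, 0.0727]
ee_rot: [-3.114, 0.005, -1.472]
wrist_force: [0.5, 0.5, -0.1]
width: 0.0471
c [ 0.4965 -0.0771] size [25.1 98.6] ang 5.88 dot [ 0.466  -0.0803] 154 z 0.0477 px [320. 261.]
c [ 0.4807 -0.0204] size [27.5 79.4] ang 5.8 dot [ 0.4772 -0.0249] 115 z 0.0477 px [238. 266.]
cm [0.06 0.26 5.84] spin 0.0 tilt [-0.0274  0.0053] rows>= 1.4023965182136686 pose [ 0.497  -0.0784  0.0725] [-3.1142  0.0053 -1.4719] t 83.78 w 0.047 F [-0.4  0.5 -0.3]
```

View pics/w42.png

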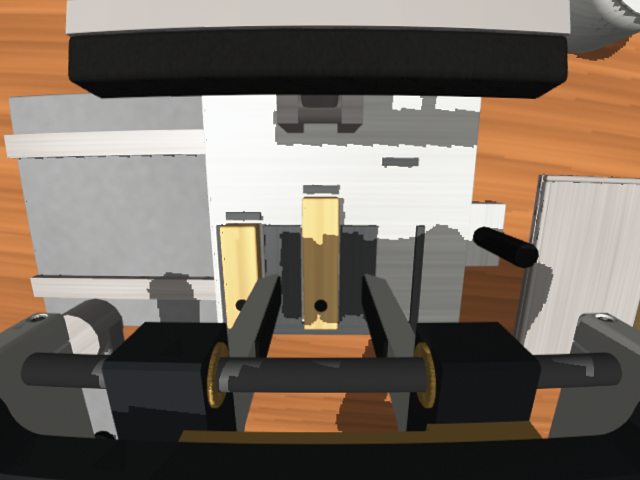

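```bash
python3 -m inch '-.05 .1 2 0 .5; -.05 .15 4 0 .5; -.05 .22 5.85 0 .5; -.05 .22 5.85 0 .5; -.05 .22 5.85 0 .5; -.05 .22 5.85 0 .5; -.05 .22 5.85 0 .5; -.05 .22 5.85 0 .5; -.05 .22 5.85 0 .8; -.05 .22 5.85 0 1; -.05 .22 5.85 0 1; -.05 .22 5.85 0 1; -.05 .22 5.85 0 1; -.05 .22 5.85 0 1; 0 .1 3 0 1; 0 .1 0 0 1; 0 0 -4 0 1; 0 0 -8 0 1; 0 0 -8 0 1; 0 0 -8 0 1'
python3 - <<'E'
from h import *
to(.496,-.3436,.13,-1.485)
E
```

```text
time: 85.45
tool_pos: [0.4968, -0.0796, 0.1557]
ee_rot: [-3.108, 0.003, -1.472]
wrist_force: [-0.6, -0.3, -1.0]
width: 0.0254
cm [26.27  2.77  2.41] spin 0.0131 tilt [-0.0337  0.0032] rows>= 6.360199183199005 pose [ 0.4968 -0.0796  0.1557] [-3.1079e+00  2.7000e-03 -1.4718e+00] t 85.45 w 0.0254 F [-0.6 -0.3 -1. ]
```

```bash
python3 -m inch '3 .3 0 .013 1; 6 .6 0 .013 1; 9 .9 0 .013 1; 12 1.3 0 .013 1; 15 1.6 0 .013 1; 18 1.9 0 .013 1; 21 2.2 0 .013 1; 24 2.5 0 .013 1; 26.3 2.75 0 .013 1; 26.3 2.75 1 .013 1; 26.3 2.8 4 .013 1; 26.3 2.9 7 .013 1; 26.3 3 10 .013 1; 26.3 3.1 11.5 .013 1; 26.3 3.1 11.5 .013 1; 26.3 3.1 11.5 .013 1; 26.3 3.1 11.5 .013 1; 26.3 3.1 11.5 .013 1; 26.3 3.1 11.5 .013 1'
python3 - <<'E'
from h import *
snap('wrist','w43');to(.496,-.3436,-.0085,-1.485)
E
```

```text
time: 87.03
tool_pos: [0.4969, -0.3444, 0.0411]
ee_rot: [-3.105, 0.001, -1.485]
wrist_force: [0.0, 0.7, -1.6]
width: 0.0259
cm [-0.07  0.24  4.93] spin 0.0003 tilt [-0.0359  0.001 ] rows>= 1.1831992808349385 pose [ 0.4967 -0.3443  0.0408] [-3.1057e+00  9.0000e-04 -1.4847e+00] t 87.08 w 0.0254 F [-0.3 -0.1 -0.8]
```

View pics/w43.png

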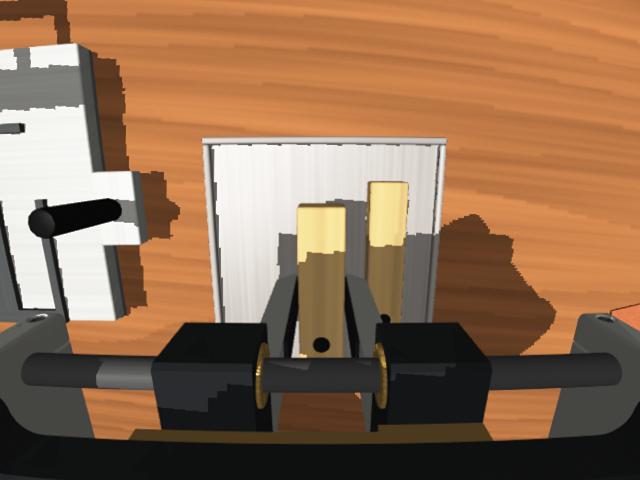

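```bash
python3 -m inch '-.07 .05 1.5 0 1; -.07 .1 3 0 1; -.07 .2 4.4 0 1; -.07 .24 4.9 0 1; -.07 .24 4.9 0 1; -.07 .24 4.9 0 1; -.07 .24 4.9 0 1; -.07 .24 4.9 0 1; -.07 .24 4.9 0 1;-.07 .24 4.9 0 1'
python3 -m inch '0 0 0 0 .75; 0 0 0 0 .62; 0 0 0 0 .62; 0 0 0 0 .62; 0 0 -3 0 .62; 0 0 -7 0 .6; 0 0 -11 0 .5; 0 0 -15 0 .5; 0 0 -16 0 .5; 0 0 -16 0 .5; 0 0 -16 0 .5; 0 0 -16 0 .5'
python3 - <<'E'
from h import *
snap('wrist','w44');slabs('w44',lo=.016,hi=.03,zt=.023,xr=(.38,.62),yr=(-.47,-.22)); to(.4808,-.0207,.15,-1.472)
E
```

```text
time: 87.92
tool_pos: [0.4963, -0.344, -0.0075]
ee_rot: [-3.105, 0.0, -1.485]
wrist_force: [0.5, -0.1, -1.5]
width: 0.0258
time: 88.92
tool_pos: [0.4894, -0.3435, 0.1493]
ee_rot: [-3.108, 0.004, -1.485]
wrist_force: [-1.0, 0.2, -0.5]
width: 0.0471
c [ 0.5016 -0.3882] size [ 26.5 118.3] ang 4.88 dot [ 0.4637 -0.3882] 240 z 0.0227 px [367. 223.]
c [ 0.4967 -0.3434] size [24.2 98.7] ang 4.64 dot [ 0.4665 -0.346 ] 85 z 0.0228 px [323. 228.]
cm [-32.21  -1.94   0.08] spin -0.0129 tilt [-0.0326  0.0041] rows>= 7.739227104298402 pose [ 0.4892 -0.3433  0.1488] [-3.1091  0.0045 -1.4847] t 88.97 w 0.0466 F [-0.2  0.5 -0.2]
```

Medium is flat in the tray. Now the short one.

```bash
python3 -m inch '-32.2 -1.9 0 -.013 .5; -32.2 -1.9 0 -.013 .5; -32.2 -1.9 0 -.013 .5; -32.2 -1.9 0 -.013 .5; -32.2 -1.9 0 -.013 .5; -32.2 -1.9 0 -.013 .5; -32.2 -1.9 0 -.013 .5; -32.2 -1.9 0 -.013 .5; -32.2 -1.85 3 -.013 .5; -32.2 -1.75 6 -.013 .5; -32.2 -1.7 8 -.013 .5; -32.2 -1.7 8 -.013 .5; -32.2 -1.7 8 -.013 .5; -32.2 -1.7 8 -.013 .5; -32.2 -1.7 8 -.013 .5; -32.2 -1.7 8 -.013 .5; -32.2 -1.7 8 -.013 .5'
python3 - <<'E'
from h import *
snap('wrist','w45');slabs('w45',lo=.042,hi=.055,zt=.048,xr=(.4,.62),yr=(-.25,.05));to(.4808,-.0205,.014,-1.472)
E
```

```text
time: 90.38
tool_pos: [0.482, -0.0208, 0.0722]
ee_rot: [-3.106, 0.003, -1.472]
wrist_force: [-0.1, 1.0, -0.5]
width: 0.0471
c [ 0.481  -0.0191] size [25.1 78.7] ang 5.94 dot [ 0.4601 -0.0213] 168 z 0.0477 px [320. 263.]
cm [-0.02  0.3   5.79] spin -0.0002 tilt [-0.0349  0.0034] rows>= 1.3913473712669522 pose [ 0.4818 -0.0208  0.072 ] [-3.1067  0.0034 -1.472 ] t 90.43 w 0.0472 F [-0.5 -0.8 -1. ]
```

View pics/w45.png

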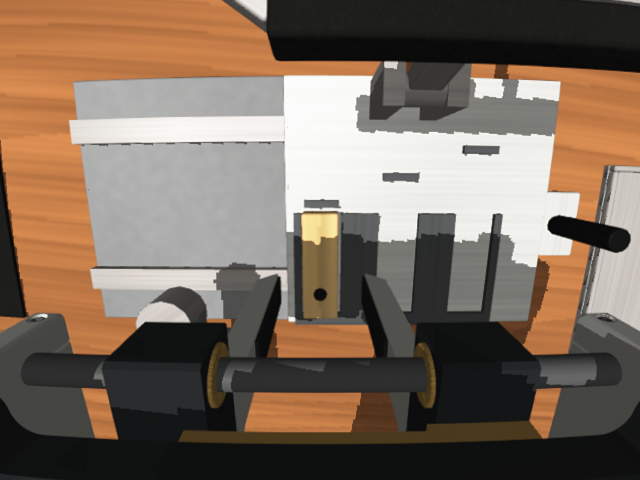

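```bash
python3 -m inch '-.05 .1 2 0 .5; -.05 .2 4 0 .5; -.1 .28 5.8 0 .5; -.1 .28 5.8 0 .5; -.1 .28 5.8 0 .5; -.1 .28 5.8 0 .5; -.1 .28 5.8 0 .5; -.1 .28 5.8 0 .5; -.1 .28 5.8 0 .8; -.1 .28 5.8 0 1; -.1 .28 5.8 0 1; -.1 .28 5.8 0 1; -.1 .28 5.8 0 1; -.1 .28 5.8 0 1; 0 .1 3 0 1; 0 .1 0 0 1; 0 0 -4 0 1; 0 0 -8 0 1; 0 0 -8 0 1; 0 0 -8 0 1'
python3 - <<'E'
from h import *
to(.4921,-.2978,.155,-1.485)
E
```

```text
time: 92.1
tool_pos: [0.481, -0.0217, 0.1551]
ee_rot: [-3.1, 0.002, -1.472]
wrist_force: [0.6, -0.0, -1.2]
width: 0.0259
cm [27.59  1.62 -0.1 ] spin 0.0129 tilt [-0.0412  0.0022] rows>= 6.62756902953642 pose [ 0.481  -0.0217  0.1551] [-3.1003e+00  1.6000e-03 -1.4720e+00] t 92.1 w 0.0259 F [ 0.6 -0.  -1.2]
```

```bash
python3 -m inch '3 .2 0 .013 1; 6 .4 0 .013 1; 9 .6 0 .013 1; 12 .8 0 .013 1; 15 1 0 .013 1; 18 1.2 0 .013 1; 21 1.3 0 .013 1; 24 1.5 0 .013 1; 27 1.6 0 .013 1; 27.6 1.6 1 .013 1; 27.6 1.7 4 .013 1; 27.6 1.9 7 .013 1; 27.6 2 10 .013 1; 27.6 2.1 11.5 .013 1; 27.6 2.1 11.5 .013 1; 27.6 2.1 11.5 .013 1; 27.6 2.1 11.5 .013 1; 27.6 2.1 11.5 .013 1; 27.6 2.1 11.5 .013 1'
python3 - <<'E'
from h import *
snap('wrist','w46');to(.4921,-.2978,-.0085,-1.485)
E
```

```text
time: 93.68
tool_pos: [0.4931, -0.2983, 0.0409]
ee_rot: [-3.098, -0.0, -1.485]
wrist_force: [-0.5, 0.7, -0.8]
width: 0.0255
cm [-0.06  0.3   4.91] spin 0.0001 tilt [-0.0436  0.    ] rows>= 1.180366074375975 pose [ 0.493  -0.2983  0.0407] [-3.098   0.     -1.4849] t 93.73 w 0.0258 F [0.6 0.3 0.1]
```

View pics/w46.png

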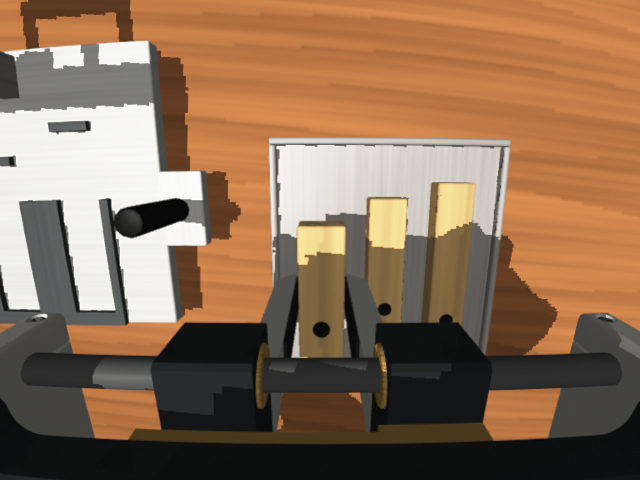

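```bash
python3 -m inch '-.02 .05 1.5 0 1; -.02 .1 3 0 1; -.02 .2 4.4 0 1; -.02 .28 4.85 0 1; -.02 .28 4.85 0 1; -.02 .28 4.85 0 1; -.02 .28 4.85 0 1; -.02 .28 4.85 0 1; -.02 .28 4.85 0 1;-.02 .28 4.85 0 1'
python3 -m inch '0 0 0 0 .75; 0 0 0 0 .62; 0 0 0 0 .62; 0 0 0 0 .62; 0 0 -3 0 .62; 0 0 -7 0 .6; 0 0 -11 0 .5; 0 0 -15 0 .5; 0 0 -16 0 .5; 0 0 -16 0 .5; 0 0 -16 0 .5; 0 0 -16 0 .5'
python3 - <<'E'
from h import *
snap('wrist','w47');slabs('w47',lo=.016,hi=.03,zt=.023,xr=(.38,.62),yr=(-.47,-.22)); to(.528,-.198,.2,.098)
p,P,C=cloud('w47'); h=cv2.cvtColor(p,cv2.COLOR_BGR2HSV)
near=(h[...,2]<60)&(np.abs(P[...,0]-.525)<.03)&(np.abs(P[...,1]+.19)<.04)&(P[...,2]>.087)&(P[...,2]<.1)
print('post',near.sum(),np.nanmean(P[near],0).round(4))
E
```

```text
time: 94.57
tool_pos: [0.4927, -0.2985, -0.0072]
ee_rot: [-3.097, -0.001, -1.485]
wrist_force: [0.0, 0.1, -0.1]
width: 0.0258
time: 95.57
tool_pos: [0.4844, -0.2981, 0.1497]
ee_rot: [-3.101, 0.002, -1.485]
wrist_force: [-0.6, -0.4, 0.2]
width: 0.0476
c [ 0.5016 -0.3879] size [ 27.6 118.7] ang 4.87 dot [ 0.4719 -0.3845] 190 z 0.0227 px [411. 226.]
c [ 0.4966 -0.3423] size [26.5 98.7] ang 5.04 dot [ 0.4697 -0.3409] 164 z 0.0228 px [366. 227.]
c [ 0.4927 -0.298 ] size [24.1 79. ] ang 4.59 dot [ 0.4726 -0.2997] 93 z 0.0229 px [323. 228.]
cm [-9.59 -5.42 -4.83] spin -1.5829 tilt [-0.0027 -0.0403] rows>= 12.663242892411418 pose [ 0.4842 -0.2979  0.1492] [-3.1014  0.0032 -1.4849] t 95.62 w 0.0468 F [-0.2 -0.4 -0.6]
post 165 [ 0.527  -0.2005  0.0895]
```

View pics/w47.png

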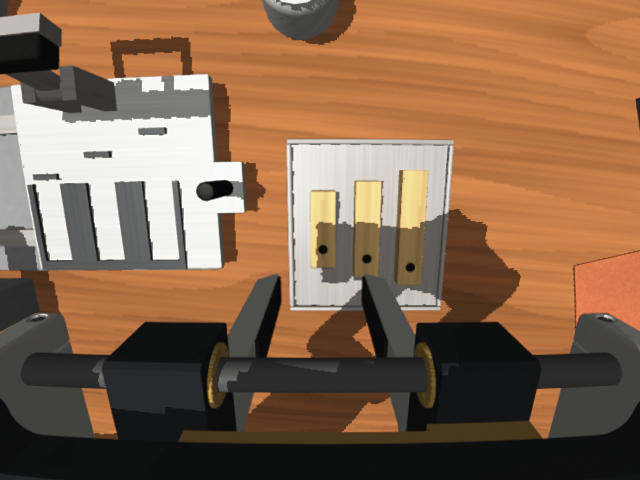

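All three lie flat in the tray (tops 0.0227–0.0229). I'll re-seat the carriage against its home stop by a gentle push on the post with closed fingers.

Run:
```python
from h import *
to(.5244,-.1688,.15,-1.472);to(.5244,-.1688,.036,-1.472)
```

```text
cm [-12.52  -5.11   0.17] spin -0.013 tilt [-0.0403  0.0027] rows>= 3.2424596503562984 pose [ 0.4842 -0.2979  0.1492] [-3.1014  0.0032 -1.4849] t 95.62 w 0.0468 F [-0.2 -0.4 -0.6]
cm [-12.48  -4.65  11.56] spin -0.013 tilt [-0.0403  0.0027] rows>= 4.229260494585272 pose [ 0.4842 -0.2979  0.1492] [-3.1014  0.0032 -1.4849] t 95.62 w 0.0468 F [-0.2 -0.4 -0.6]
```

```bash
python3 -m inch '-4 -1.7 0 -.013 1; -8 -3.4 0 -.013 1; -12.5 -5.1 0 -.013 1; -12.5 -5.1 0 -.013 1; -12.5 -5.1 0 -.013 1; -12.5 -5.1 0 -.013 1; -12.5 -5.1 0 -.013 1; -12.5 -5 3 -.013 1; -12.5 -4.8 6 -.013 1; -12.5 -4.8 8 -.013 1; -12.5 -4.8 8 -.013 1; -12.5 -4.8 8 -.013 1; -12.5 -4.8 8 -.013 1; -12.5 -4.8 8 -.013 1'
python3 - <<'E'
from h import *
snap('wrist','w48');to(.5244,-.1688,.036,-1.472)
E
```

```text
time: 96.78
tool_pos: [0.5258, -0.1701, 0.0739]
ee_rot: [-3.098, 0.001, -1.473]
wrist_force: [0.2, -0.7, 1.2]
width: 0.0007
cm [-0.11  0.3   3.79] spin -0.0006 tilt [-0.0438  0.0006] rows>= 0.9109192226838797 pose [ 0.5258 -0.1698  0.0739] [-3.0978e+00  6.0000e-04 -1.4726e+00] t 96.83 w 0.0002 F [-0.5 -0.2  1.1]
```

View pics/w48.png

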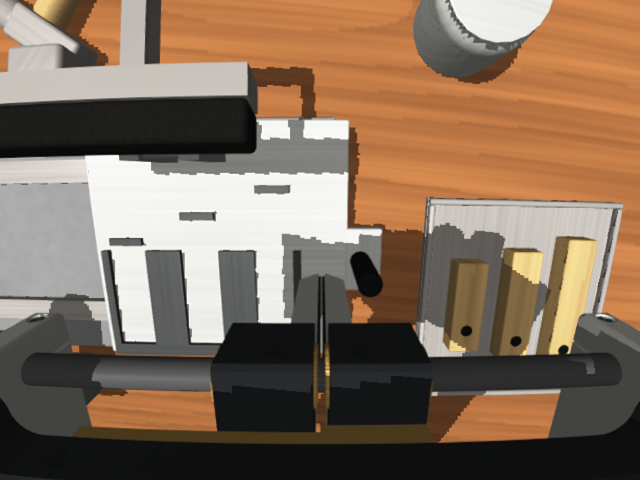

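```bash
python3 -m inch '-.1 .15 2 0 1; -.1 .3 3.8 0 1; -.1 .3 3.8 0 1; -.1 .3 3.8 0 1; -.1 .3 3.8 0 1; .2 .3 3.8 0 1; .5 .3 3.8 0 1; .7 .3 3.8 0 1; .9 .3 3.8 0 1; .9 .3 3.8 0 1; .9 .3 3.8 0 1; .9 .3 3.8 0 1'
python3 - <<'E'
from h import *
o=robot.get_obs(); print('n',o['tool_pos'][:2]@NN,'u',o['tool_pos'][:2]@UU, 'F',o['wrist_force'])
E
python3 -m inch '.2 0 0 0 1; .3 0 0 0 1; .3 0 0 0 1; .3 0 0 0 1; .3 0 0 0 1'
python3 - <<'E'
from h import *
o=robot.get_obs(); print('n',o['tool_pos'][:2]@NN,'u',o['tool_pos'][:2]@UU, 'F',o['wrist_force'])
E
```

```text
time: 97.83
tool_pos: [0.5253, -0.1789, 0.0358]
ee_rot: [-3.098, 0.001, -1.473]
wrist_force: [-0.3, -1.1, -0.1]
width: 0.0004
n -0.23022540573839162 u 0.5049553254544363 F [-0.26908865 -1.10612857 -0.13615706]
time: 98.25
tool_pos: [0.5254, -0.1805, 0.0357]
ee_rot: [-3.098, 0.003, -1.472]
wrist_force: [-1.6, 4.9, 2.3]
width: 0.0008
n -0.2318365262436538 u 0.5048487853747836 F [-1.63507109  4.90727468  2.33211061]
```

```bash
python3 -m inch '.2 0 0 0 1; .2 0 0 0 1; .2 0 0 0 1; .2 0 0 0 1; .2 0 0 0 1'
python3 - <<'E'
from h import *
o=robot.get_obs(); print('n',o['tool_pos'][:2]@NN,'u',o['tool_pos'][:2]@UU, 'F',o['wrist_force'])
E
```

```text
time: 98.67
tool_pos: [0.5254, -0.1804, 0.0357]
ee_rot: [-3.099, 0.007, -1.471]
wrist_force: [-0.3, 7.0, 3.2]
width: 0.0004
n -0.23171333031737157 u 0.5048421919812613 F [-0.32925553  6.98337755  3.24645014]
```

At the stop: force rises to 7 N with no motion. Back off, rise, and take a final look.

```bash
python3 -m inch '-.5 0 0 0 1; -1 0 0 0 1; -1 0 -2 0 1; -1 0 -6 0 1; -1 0 -10 0 1; -1 0 -14 0 1; -1 0 -18 0 .8; -1 -1 -21 0 .5; -1 -1 -21 0 .5; -1 -1 -21 0 .5; -1 -1 -21 0 .5; -1 -1 -21 0 .5'
python3 - <<'E'
from h import *
snap('wrist','w50');snap('scene','s50');snap('side','d50')
slabs('w50',lo=.016,hi=.03,zt=.023,xr=(.38,.62),yr=(-.47,-.22))
p,P,C=cloud('w50'); h=cv2.cvtColor(p,cv2.COLOR_BGR2HSV)
red=((h[...,0]<8)|(h[...,0]>172))&(h[...,1]>150)&(h[...,2]>60)&(P[...,2]>.1)&(P[...,2]<.2)
print('grip',np.nanmedian(P[red],0).round(4),np.nanpercentile(P[red],97,axis=0).round(4)); to(.5,-.1,.2,-1.47)
E
```

```text
time: 99.67
tool_pos: [0.5245, -0.1715, 0.2434]
ee_rot: [-3.103, 0.008, -1.472]
wrist_force: [0.2, 0.4, 0.1]
width: 0.037
c [ 0.5017 -0.3873] size [ 28.9 119.7] ang 5.48 dot [ 0.4933 -0.379 ] 197 z 0.0224 px [481. 254.]
c [ 0.4969 -0.3415] size [27.4 98.7] ang 4.93 dot [ 0.4867 -0.3364] 111 z 0.0225 px [448. 255.]
c [ 0.494  -0.2963] size [27.6 78.7] ang 4.87 dot [ 0.4804 -0.2928] 99 z 0.0226 px [414. 254.]
grip [ 0.6649 -0.0624  0.1633] [ 0.6736 -0.0258  0.1654]
cm [-7.33  1.92  4.38] spin -0.0018 tilt [-0.0396  0.0083] rows>= 2.0980611308493233 pose [ 0.5247 -0.1715  0.2439] [-3.102   0.0084 -1.4715] t 99.82 w 0.0463 F [ 0.1 -0.2 -0.1]
```

View pics/w50.png

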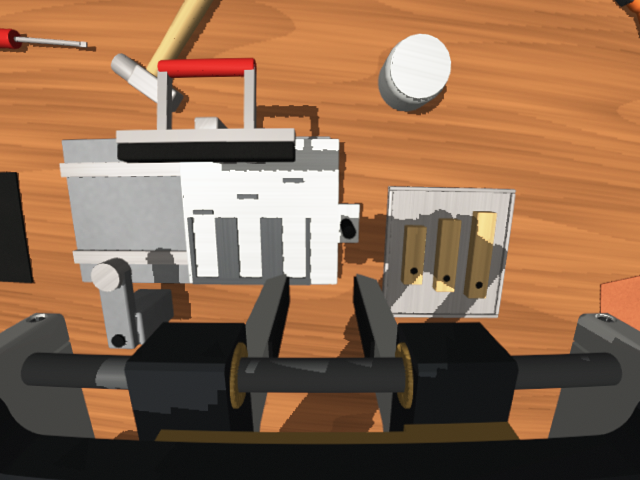

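View pics/s50.png

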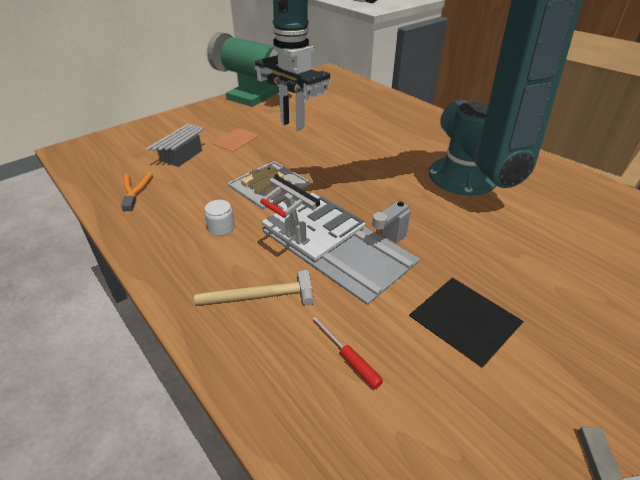

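All as asked: slabs flat in the tray (px (414,254), (448,255), (481,254)), nests empty, clamp thrown back, carriage home, tools unmoved. Handing in.

```bash
python3 -c "
from bench import robot
print(robot.close_job())"
```

```text
the job is handed in; nothing more can be done
None
```

I handed the job in at about 100 s. All three slabs were nested and clamped. I stopped over 1.5 s with each dot under the punch, short then medium then long. The slabs now lie side by side in the tray, the carriage is home and the clamp is open.

**Last checks**
- **Tray:** the slab tops stood at about 0.0225 m, which means they lie flat on the floor, about 45 mm apart and none overlapping.
- **Carriage:** it is against its home stop. A push on the post rose to 7 N with no movement.
- **Clamp:** its grip stood at the same height as when it was first thrown fully open.
- **Tools:** the screwdriver, hammer and tin look unmoved.
- **Punching:** the last check put the short dot 0.2 to 1.2 mm off the punch axis, before a final 0.6 mm nudge. The long dot was about 0.4 mm off. The medium dot showed in the same place in the side view.

**What went wrong or disagreed**
- **Fingertips:** they stand about 24 mm higher than the reported tool position, so my first pinch on the clamp grip missed. I allowed for it afterwards.
- **Slab knocked aside:** the medium slab was knocked against the short one. I parted them by lifting the short one by its ends.
- **Short slab in its nest:** it first landed on the rim. I re-gripped it and moved it about 2 mm, and it then sat flat.
- **Camera offsets:** the cameras disagreed by 2 to 3 mm on the punch position. I settled it with the home stop, the stated distances and the dot's place in two views.
- **Tool tilt:** the tool drifted to about 2.5° of tilt by the end, with no effect I could see.
- **Punch marks:** no mark was visible in the pictures, so I could not confirm the marks by sight.

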